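Mix the flux, then hold the sprung board-holder jaw open at its width marker

ROBOT

A 6-joint arm with a two-finger parallel gripper is mounted at the origin on a cart in front of the work surface, level with it; the furniture and walls round the work are solid. World frame = base frame: x ahead of the robot, y to its left, z up, the work surface at z = 0. Lengths are in m, angles in degrees, forces in N, time in s.
With the tool pointing down it reaches from about 0.35 to 0.875 m from the base axis. Payload 4.2 kg.
Tool frame: the origin (TCP) lies at the very end of the fingers, on their centre line; the grasp point (between the pads) lies 19 mm behind it; z points along the fingers, y is the line along which they close (so a half turn about z gives the same grasp; the last joint's range is limited). The gripper opens to 87 mm and grips with 3 to 60 N. Pads are 19 mm wide; open, the fingers measure 117 mm over their backs; the gripper's body (75 mm by 190 mm) begins 51 mm behind the grasp point.
Start: joints at [82.082, 22.042, 0.453, 0, -68.411, -14.817], TCP at [0.242, 0.576, 0.223] pointing down, gripper open.
Joint ranges: [-179.83, 179.83], [-69.29, 118.12], [-61.27, 80.66], [-181.25, 117.63], [-171.15, -9.14], [-177.46, 177.46]. Speed limits (degrees/s): [159.86, 159.86, 180, 180, 180, 180].

INTERFACE

Orientations are given as a 3x3 rotation matrix whose columns are the frame's x, y, z axes.
In Python, from station import monitor, cams, ticket gives the robot as it stands.
- The arm moves only by the tool drive_tool, never from a script. Its argument "moves" is a list of rows, each an object with "delta_pos": the shift along the tool's x, y, z in mm, a list of three; "turn": the turn about the tool's z in rad; "claw": the opening, from 0 (shut) to 1 (fully open). A call has 1 to 12 rows; each row shifts and turns the commanded pose from where the row before left it, along the tool's axes as they then stand; what a row does not reach is not made up. A row lasts 1/8 s, in which the tool goes at most 62.5 mm and 10.7 degrees, less where a joint would pass 70% of its speed; a pose out of reach is approached as far as the arm can. A call is refused whole if a number of a shift passes 62.5 or a number of a turn 0.188, either way. A call with a gripper value outside its range is refused whole. The fingers move at their own pace and stop on an object; the grip force is fixed at half the most. Time passes only in rows, so rows that do not move let the fingers close. It gives the time, the measured TCP pose, the force, the opening and the grip force at its end, in the units of the state.
- monitor.sense(): the state, without advancing time (a new reading comes with each control period).
- cams.capture(name): name is "scene" or "top" or "wrist"; returns a dict with "color" (480x640x3 uint8, red, green, blue), "range_z" (480x640 float32, m along the optical axis (not along the pixel's ray), 0 where there is no reading), "vertical_fov" (degrees; the focal length in pixels is half the picture's height over the tangent of half this angle, whatever the lens; pixels are square), "cx", "cy" (the principal point, pixels), "dist" ([k1, k2, p1, p2, k3] as OpenCV has them; the pictures are not rectified), "extrinsics" (4x4, takes a point from camera to world coordinates). Camera axes: x right, y down, z forward; pixel columns grow to the right and rows downward; lengths in m; the calibration is good to about 2 mm. A picture is of the moment at which its call begins.
- ticket.finish_job(): hands the job in; it is judged then, once.
The state is a dict: "time_s": time; "joints": joint angles; "joint_velocities": joint speeds; "effort": joint torques, N m; "tcp_pos": TCP position; "ee_rot": TCP orientation; "wrist_force": force on the tool from outside, world axes, zero at the start; "moment": the same for the moment, N m; "gripper_width": opening from 0.0 (shut) to 1.0 (fully open); "gripper_force": force on a finger pad.
Only numpy, scipy, OpenCV 4.12 (cv2) and the standard library are available. Lean on these libraries where they do the work, as an engineer would, in place of code of your own. Each camera call takes 0.05 s, during which the arm holds its last target. There are 200 camera calls.

TASK

Make ready for fluxing the next circuit board: pick up the small white flux bottle with the closed red cap, turn it upside down to mix it, and stand it back upright where it stood (set it down, do not drop it). Then take the sprung jaw of the board holder by its black grip, pull it out until its yellow pointer stands level with the red width marker, and finish while still holding it there, so that a colleague can lay the board in. Do not shift the marker or disturb the larger green circuit board lying ready.

Things in the scene. Friction and masses are not known exactly. Their poses are not given: they have to be found in the camera images.
- flux_bottle: Small white dropper bottle with a closed red pointed cap, standing loose on the bench (z = 0) on the robot's side of the board holder. Body 30 mm across, 55 mm high; cap narrows above it to 8 mm; 85 mm high in all, about 60 g. Origin at the centre of its underside, z up its axis to the cap. At least 40 mm clear of the holder, nothing else within 40 mm.
- board_holder: Circuit board holder fixed to the bench: grey base plate 295 x 144 mm, two guide rods along its x axis, a fixed jaw (85 mm high) at the +x end. Origin on the bench under the middle. The moving jaw pulls out along -x, roughly to the robot's left. The scale rail with the red marker runs along the -y side, which faces the robot.
- jaw: Moving jaw: aluminium carriage (plate top at 53 mm, 118 mm long, 112 mm wide), jaw bar 85 mm high at its +x end. Axes as the holder's; origin at the holder's when fully in, where it starts. Slides up to 85 mm along the holder's -x. A spring draws it in with about 5 N at the start plus 70 N per metre of travel (10 N at 70 mm): it runs back when let go.
- jaw_grip (a point): Middle of the top of the black upright grip on the moving jaw, 97 mm above the bench. The grip is a plate 12 mm thick along the slide (holder's x) and 38 mm wide across it (y), standing 40 mm above its foot, whose top is 57 mm above the bench and which reaches 15 mm either way along the slide. Behind it (+x) 68 mm are free up to the jaw bar.
- jaw_pointer (a point): Tip of the yellow pointer on the -y edge of the moving jaw's plate, 54 mm above the bench; moves with the jaw. Axes as the holder's.
- marker_line (a point): Red width marker's upright fin (3 mm thick along the slide, top 61 mm above the bench, on a clip 12 mm wide), clamped on the white scale on the holder's -y side, 40 to 70 mm of jaw travel out (-x) from the pointer's start. Axes as the holder's: the pointer is level with it when both have the same coordinate along the holder's x.
- board: Green circuit board with parts on it, 85 x 120 mm and 28 mm high, lying loose on the bench to the left of the work; it stays where it is. Origin at the centre of its underside.
Not all that is in view belongs to the job. Several things have the shape of the board; the one meant has the colours described above. Of the things shaped like the flux_bottle, the white one is meant.

How it is judged (in metres and radians):
On the way, in this order (a step that is already met when the one before it is completed fails the run):
1. the flux bottle is held up by the gripper and turned over, its cap pointing steeply down (more than 126 degrees from upright) (angle between flux_bottle's own z axis and vertical above 2.2 rad and contact force between flux_bottle and the fingers above 0.5 N), for 0.2 s.
2. the bottle stands upright on the bench again within 40 mm of where it stood, let go and at rest (angle between flux_bottle's own z axis and vertical below 0.1 rad and height (world z) of flux_bottle below 0.005 m and distance of flux_bottle from where it was at the start of the episode below 0.04 m and linear speed of flux_bottle below 0.02 m/s and contact force between flux_bottle and the fingers below 0.1 N), for 0.2 s.
3. the jaw is held by the gripper with its pointer level with the red marker (x of jaw_pointer in the frame of marker_line between -0.004 and 0.004 m and contact force between jaw and the fingers above 4 N), for 0.3 s.
At the end, for the whole second after the job is handed in: The fingers still hold the jaw at rest (over 4 N, nothing else propping it), its pointer within 4 mm of the red marker along the slide; the bottle stands upright on the bench within 40 mm of its start; the marker has moved under 3 mm and the circuit board under 30 mm (all of step 3 and linear speed of jaw below 0.01 m/s and contact force between jaw and board below 0.3 N and contact force between jaw and flux_bottle below 0.3 N and angle between flux_bottle's own z axis and vertical below 0.1 rad and height (world z) of flux_bottle below 0.005 m and distance of flux_bottle from where it was at the start of the episode below 0.04 m and distance of marker_line from where it was at the start of the episode below 0.003 m and distance of board from where it was at the start of the episode below 0.03 m); the arm keeps its last pose, push and grip.
It fails at once if the bottle is dropped: it falls with no finger on it, more than 20 mm above the bench (height (world z) of flux_bottle above 0.02 m and contact force between flux_bottle and the fingers below 0.05 N and linear speed of flux_bottle above 0.25 m/s).
It fails at once if the circuit board is disturbed (moved more than 30 mm) (distance of board from where it was at the start of the episode above 0.03 m).
It fails at once if the red marker is shifted more than 3 mm (distance of marker_line from where it was at the start of the episode above 0.003 m).
It also fails if it takes over 67 s, if anything falls off the work surface, if the arm or the gripper's body presses on something with over 40 N, if the wrist force passes 120 N, or if a joint passes its speed limit or range.

## Working session

There is one attempt and no reset: what is moved stays moved. The work goes in short steps, Python scripts to look and compute and a tool call to move; the robot and the scene stay as the last step left them, time stands still between calls to the robot, and variables do not carry over. Pictures are saved under pics/ and viewed, at most 10 in all, crops included, and the job is handed in when it is done.

Besides the shell and the picture viewer there is one more tool, called after "Call:" as a command line: name --argument value ..., lists and objects as JSON in quotes. drive_tool: Moves the arm, as the interface text tells. Its arguments: {"type":"object","properties":{"moves":{"type":"array","items":{"type":"object","properties":{"delta_pos":{"type":"array","items":{"type":"number"}},"turn":{"type":"number"},"claw":{"type":"number"}}}}},"required":["moves"]}

```bash
ls; mkdir -p pics; cat > h.py <<'E'
import numpy as np, cv2
from station import monitor, cams, ticket
def cap(n):
    c=cams.capture(n); return c
def K(c):
    f=240/np.tan(np.radians(c["vertical_fov"])/2)
    return np.array([[f,0,c["cx"]],[0,f,c["cy"]],[0,0,1.]])
def cloud(c):
    v,u=np.mgrid[0:480,0:640]
    p=cv2.undistortPoints(np.stack([u,v],-1).reshape(-1,1,2).astype(np.float64),K(c),np.array(c["dist"],float)).reshape(480,640,2)
    z=c["range_z"][...,None].astype(float)
    P=np.concatenate([p*z,z,np.ones_like(z)],-1)@np.array(c["extrinsics"]).T
    P=P[...,:3]; P[c["range_z"]==0]=np.nan
    return P
def save(n,img): cv2.imwrite("pics/"+n,cv2.cvtColor(img,cv2.COLOR_RGB2BGR))
E
python3 - <<'E'
from h import *
for n in("scene","top"):
    c=cap(n); save(n+"0.png",c["color"]); np.save(n+"_P.npy",cloud(c)); np.save(n+"_c.npy",c["color"])
    print(n,c["extrinsics"][:3],c["vertical_fov"],c["dist"])
s=monitor.sense(); print(s["tcp_pos"],s["ee_rot"],s["time_s"],s["gripper_width"],s["wrist_force"])
E
```

```text
pics
scene [[ 0.61180545 -0.53913351  0.57881702  0.02680213]
 [-0.7909272  -0.42742659  0.43788202 -0.06895954]
 [ 0.01132492 -0.72570074 -0.68791728  0.68604936]] 45.7082244023994 [0.00255114 0.         0.         0.         0.        ]
top [[ 0.1104526  -0.97094661  0.21228026  0.35786949]
 [-0.99387252 -0.10700014  0.02771983  0.32596396]
 [-0.00420046 -0.21404124 -0.97681559  0.93900013]] 46.71556320052701 [0.00930425 0.         0.         0.         0.        ]
[0.24132108 0.57596452 0.22161685] [[ 9.22258616e-01 -3.86572962e-01 -6.24579937e-04]
 [-3.86573452e-01 -9.22256937e-01 -1.76325917e-03]
 [ 1.05605138e-04  1.86762698e-03 -9.99998250e-01]] 0.1 1.0001060266121709 [-0.18772263  0.70888822 -0.53650992]
```

View pics/scene0.png

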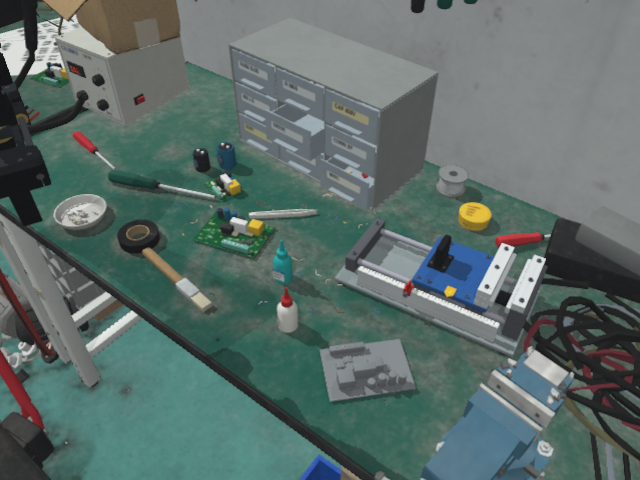

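View pics/top0.png

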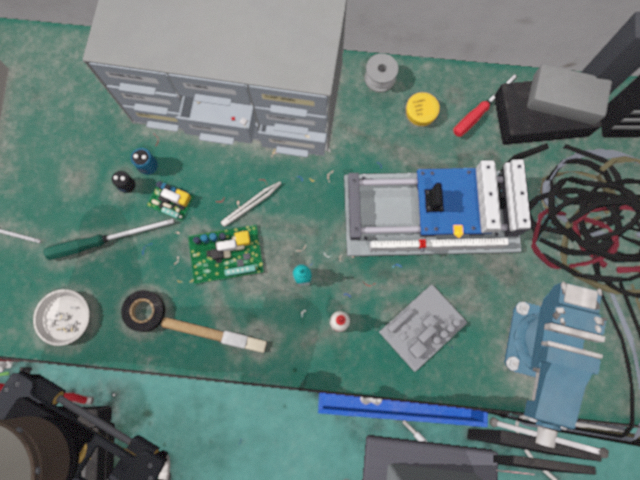

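The white bottle is at scene (288,315) / top (340,321); the similar one at top (302,273) is teal. The larger green board is at top (226,253), with a small green one at (170,200) and a grey one at (423,328). The holder is at top (437,212), with its pointer at (458,230) and the marker at (422,244). Next I'll measure these and confirm in a crop.

```bash
python3 - <<'E'
from h import *
for n in("scene","top"):
    P=np.load(n+"_P.npy");C=np.load(n+"_c.npy"); H=cv2.cvtColor(C,cv2.COLOR_RGB2HSV).astype(int); h,s,v=H[...,0],H[...,1],H[...,2]
    x,y,z=P[...,0],P[...,1],P[...,2]
    box=lambda a,b,c,d:(np.mgrid[0:480,0:640][1]>=a)&(np.mgrid[0:480,0:640][1]<=c)&(np.mgrid[0:480,0:640][0]>=b)&(np.mgrid[0:480,0:640][0]<=d)
    red=((h<8)|(h>172))&(s>140)&(v>90); yel=(h>20)&(h<33)&(s>140)&(v>120)
    blue=(h>100)&(h<125)&(s>120)&(v>60)
    B=dict(scene=dict(bot=(265,280,310,345),mk=(395,275,420,305),pt=(440,280,465,303),hold=(335,210,550,355)),top=dict(bot=(320,300,360,345),mk=(410,235,435,252),pt=(448,220,470,240),hold=(335,150,540,265)))[n]
    def st(name,m):
        q=P[m]; q=q[~np.isnan(q[:,0])]
        print(n,name,len(q),"med",np.median(q,0).round(4),"min",q.min(0).round(4),"max",q.max(0).round(4))
    st("cap",red&box(*B["bot"])); st("bottle",(z>.012)&box(*B["bot"])&(x>.2))
    st("marker",red&box(*B["mk"])); st("pointer",yel&box(*B["pt"]))
    hb=box(*B["hold"]); m=hb&blue&(abs(z-.053)<.006); st("plate",m)
    q=P[m][:,:2].astype(np.float32); r=cv2.minAreaRect(q); print("plate rect",r)
    m=hb&(v<50)&(z>.085)&(z<.105); st("grip",m)
    if m.sum()>5: print(cv2.minAreaRect(P[m][:,:2].astype(np.float32)))
    m=hb&(z>.08)&(z<.09)&(v>120); st("bars",m); print(cv2.minAreaRect(P[m][:,:2].astype(np.float32)))
    g=box(*dict(scene=(190,200,280,260),top=(180,220,270,285))[n])&(z>.005); st("board",g)
C=np.load("top_c.npy"); save("crop.png",np.hstack([cv2.resize(C[240:350,280:380],(400,440)),cv2.resize(C[215:325,180:280],(400,440))]))
E
```

```text
scene cap 128 med [0.4189 0.2996 0.0635] min [0.4133 0.2935 0.0534] max [0.4272 0.3083 0.0848]
scene bottle 609 med [0.4153 0.2974 0.0436] min [0.4057 0.287  0.0121] max [0.4778 0.363  0.0861]
scene marker 68 med [0.5569 0.1787 0.0493] min [0.5519 0.1749 0.0381] max [0.5681 0.1852 0.0623]
scene pointer 79 med [0.5856 0.125  0.0554] min [0.5756 0.1191 0.0464] max [0.5954 0.1327 0.058 ]
scene plate 2584 med [0.6259 0.137  0.0531] min [0.5752 0.0686 0.047 ] max [0.6984 0.1982 0.0582]
plate rect ((0.6380994915962219, 0.13391868770122528), (0.11605898290872574, 0.11620834469795227), 8.015361785888672)
scene grip 164 med [0.6274 0.1655 0.0954] min [0.6147 0.1594 0.085 ] max [0.6492 0.1744 0.1009]
((0.6317893266677856, 0.1670939028263092), (0.03491407632827759, 0.01252631563693285), 7.746987342834473)
scene bars 1461 med [0.6417 0.0707 0.0852] min [0.5883 0.0203 0.08  ] max [0.7078 0.1016 0.0898]
((0.6476178169250488, 0.06086784601211548), (0.11446622014045715, 0.06792023777961731), 7.595639228820801)
scene board 2121 med [0.5182 0.4979 0.0086] min [0.4588 0.3666 0.005 ] max [0.611  0.5747 
[... 397 characters left out ...]
3195 med [0.6365 0.1417 0.0533] min [0.5757 0.0906 0.0472] max [0.6971 0.2005 0.0589]
plate rect ((0.6375012993812561, 0.14584553241729736), (0.11266859620809555, 0.09703502804040909), 7.66901159286499)
top grip 122 med [0.6299 0.1719 0.0956] min [0.6153 0.1639 0.0851] max [0.6487 0.1778 0.1007]
((0.6317025423049927, 0.17160187661647797), (0.033617448061704636, 0.009559889324009418), 11.042220115661621)
top bars 1735 med [0.6461 0.074  0.0853] min [0.5881 0.022  0.08  ] max [0.7084 0.1765 0.09  ]
((0.6431968212127686, 0.10133084654808044), (0.11248168349266052, 0.1465039849281311), 7.913358688354492)
top board 2703 med [0.5168 0.5085 0.0076] min [0.46  0.441 0.005] max [0.5825 0.59   0.033 ]
```

View pics/crop.png

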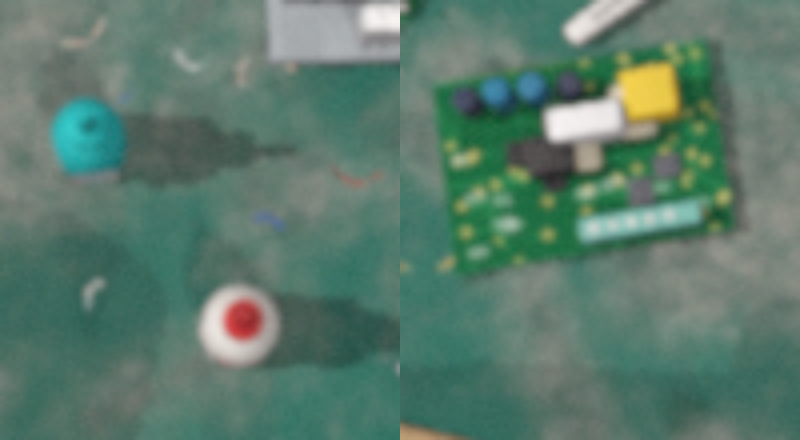

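The crop confirms the white body and red cap, and the larger green board on the left of the work. The moves can only turn about the tool's z, so I'll cheaply test what happens to the tilt at the edge of reach.

Call:
drive_tool --moves '[{"delta_pos": [0,0,-62],"turn": 0,"claw": 1},{"delta_pos": [0,0,-62],"turn": 0,"claw": 1},{"delta_pos": [0,0,-62],"turn": 0,"claw": 1},{"delta_pos": [0,0,-62],"turn": 0,"claw": 1},{"delta_pos": [0,0,-62],"turn": 0,"claw": 1},{"delta_pos": [0,0,-62],"turn": 0,"claw": 1},{"delta_pos": [0,0,-62],"turn": 0,"claw": 1},{"delta_pos": [0,0,-62],"turn": 0,"claw": 1},{"delta_pos": [0,0,-62],"turn": 0,"claw": 1},{"delta_pos": [0,0,-62],"turn": 0,"claw": 1}]'

```text
time_s: 1.35
tcp_pos: [0.2088, 0.5018, 0.7044]
ee_rot: [[0.922, -0.385, 0.036], [-0.387, -0.92, 0.061], [0.01, -0.07, -0.997]]
wrist_force: [-0.3, -1.0, 0.8]
gripper_width: 1.0
gripper_force: 0.0
```

Call:
drive_tool --moves '[{"delta_pos": [0,0,-62],"turn": 0,"claw": 1},{"delta_pos": [0,0,-62],"turn": 0,"claw": 1},{"delta_pos": [0,0,-62],"turn": 0,"claw": 1},{"delta_pos": [0,0,-62],"turn": 0,"claw": 1},{"delta_pos": [0,0,-62],"turn": 0,"claw": 1},{"delta_pos": [0,0,-62],"turn": 0,"claw": 1}]'

```text
time_s: 2.1
tcp_pos: [0.1403, 0.3513, 0.8093]
ee_rot: [[0.921, -0.376, 0.107], [-0.389, -0.904, 0.176], [0.031, -0.203, -0.979]]
wrist_force: [-0.6, -0.1, 0.0]
gripper_width: 1.003
gripper_force: 0.0
```

```bash
python3 -c "
from h import *
s=monitor.sense(); print(s)"
```

```text
{'time_s': 2.1, 'joints': array([  99.4771845 ,   14.42741176,   80.60017762,   14.0241629 ,
       -146.34880275,  -19.87260149]), 'joint_velocities': array([ 27.54690086, -14.60055359,  -0.1005892 ,  21.94253225,
        -8.14573565,  -6.79170922]), 'effort': array([ -2.46358618, -20.39604843,   7.60803044,   1.51364733,
         0.46380233,   0.09457566]), 'tcp_pos': array([0.14026609, 0.35127017, 0.80925494]), 'ee_rot': array([[ 0.92053687, -0.37576043,  0.10684555],
       [-0.38945064, -0.9041724 ,  0.1755006 ],
       [ 0.03066062, -0.20316585, -0.97866417]]), 'wrist_force': array([-0.58921412, -0.0778477 ,  0.01048667]), 'moment': array([-0.30257539,  0.26047632,  0.02842828]), 'gripper_force': 0.0, 'gripper_width': 1.0033051719789507}
```

Out-of-reach pushes tilt the tool, and the tilt persists, so a tilted grasp is possible. I'll collect joint samples to fit the kinematics while I move towards the forward azimuth.

Call:
drive_tool --moves '[{"delta_pos": [42,-2,37],"turn": 0,"claw": 1},{"delta_pos": [42,-2,37],"turn": 0,"claw": 1},{"delta_pos": [42,-2,37],"turn": 0,"claw": 1},{"delta_pos": [42,-2,37],"turn": 0,"claw": 1},{"delta_pos": [42,-2,37],"turn": 0,"claw": 1},{"delta_pos": [42,-2,37],"turn": 0,"claw": 1}]'

```text
time_s: 2.85
tcp_pos: [0.3906, 0.3082, 0.616]
ee_rot: [[0.921, -0.373, 0.111], [-0.388, -0.905, 0.174], [0.035, -0.204, -0.978]]
wrist_force: [0.1, 0.8, 0.5]
gripper_width: 0.996
gripper_force: 0.0
```

```bash
cat >> h.py <<'E'
import json,os
def log():
    s=monitor.sense(); d=json.load(open("log.json")) if os.path.exists("log.json") else []
    d.append([list(map(float,s["joints"])),list(map(float,s["tcp_pos"])),np.array(s["ee_rot"]).tolist()]); json.dump(d,open("log.json","w"))
    print(s["time_s"],"J",s["joints"].round(1),"p",s["tcp_pos"].round(4),"R",s["ee_rot"].round(3).tolist(),"F",s["wrist_force"].round(1),s["gripper_width"],s["gripper_force"])
E
python3 -c "
from h import *
d=[[[82.082, 22.042, 0.453, 0, -68.411, -14.817],[0.24132108,0.57596452,0.22161685],[[ 9.22258616e-01,-3.86572962e-01,-6.24579937e-04],[-3.86573452e-01,-9.22256937e-01,-1.76325917e-03],[1.05605138e-04,1.86762698e-03,-9.99998250e-01]]],
[[99.4771845,14.42741176,80.60017762,14.0241629,-146.34880275,-19.87260149],[0.14026609,0.35127017,0.80925494],[[0.92053687,-0.37576043,0.10684555],[-0.38945064,-0.9041724,0.1755006],[0.03066062,-0.20316585,-0.97866417]]]]
json.dump(d,open('log.json','w')); log()"
```

```text
2.85 J [ 5.690e+01  3.300e+00  3.030e+01 -1.000e-01 -1.051e+02  1.040e+01] p [0.3906 0.3082 0.616 ] R [[0.921, -0.373, 0.111], [-0.388, -0.905, 0.174], [0.035, -0.204, -0.978]] F [0.1 0.8 0.5] 0.9957347519385517 0.0
```

Call:
drive_tool --moves '[{"delta_pos": [32,46,-9],"turn": 0,"claw": 1},{"delta_pos": [32,46,-9],"turn": 0,"claw": 1},{"delta_pos": [32,46,-9],"turn": 0,"claw": 1},{"delta_pos": [32,46,-9],"turn": 0,"claw": 1}]'

```text
time_s: 3.35
tcp_pos: [0.4343, 0.0851, 0.6194]
ee_rot: [[0.921, -0.372, 0.111], [-0.387, -0.906, 0.174], [0.036, -0.203, -0.978]]
wrist_force: [1.0, 1.0, 0.4]
gripper_width: 0.999
gripper_force: 0.0
```

```bash
cat > fk.py <<'E'
import numpy as np, json
from scipy.spatial.transform import Rotation as Ro
from scipy.optimize import least_squares
rx=lambda a:Ro.from_rotvec([a,0,0]).as_matrix()
ry=lambda a:Ro.from_rotvec([0,a,0]).as_matrix()
rz=lambda a:Ro.from_rotvec([0,0,a]).as_matrix()
def fk(q,p,full=False):
    # at zero: upper arm up, forearm along +x, tool along +x
    a1,d1,L2,a3,d4,d6,o1,o6,s4,s6=p; q=np.radians(q)
    R=rz(q[0]+o1); x=R@[a1,0,d1]; P=[x]
    R=R@ry(q[1]); x=x+R@[0,0,L2]; P.append(x)
    R=R@ry(-q[2]); x=x+R@[d4,0,a3]; P.append(x)
    R=R@rx(s4*q[3])@ry(-q[4]); x=x+R@[d6,0,0]; P.append(x)
    R=R@rx(s6*q[5]+o6)@ry(np.pi/2)
    return (P,R) if full else (x,R)
def fit():
    D=json.load(open("log.json")); best=None
    for s4 in(1,-1):
      for s6 in(1,-1):
        for o1 in (0,-.26):
         for o6 in range(-3,4):
          f=lambda v:np.concatenate([np.r_[(fk(q,[*v,s4,s6])[0]-t)*5,(fk(q,[*v,s4,s6])[1]-np.array(R)).ravel()] for q,t,R in D]+[(v[:6]-[0,.3,.4,0,.4,.25])*1e-3])
          r=least_squares(f,[0,.3,.4,0,.4,.25,o1,o6])
          if best is None or r.cost<best[0]: best=(r.cost,[*r.x,s4,s6])
    return best
E
python3 -c "
from h import *; log()
from fk import *
b=fit(); print(b[0],np.round(b[1],4)); json.dump(b[1],open('p.json','w'))
for q,t,R in json.load(open('log.json')): x,r=fk(q,b[1]); print((x-t).round(4),abs(r-R).max().round(4))"
```

```text
3.35 J [  27.8   -0.6   29.1   -6.2 -109.2   37. ] p [0.4343 0.0851 0.6194] R [[0.921, -0.372, 0.111], [-0.387, -0.906, 0.174], [0.036, -0.203, -0.978]] F [1.  1.  0.4] 0.9989856467708088 0.0
0.060499647141344697 [ 2.8000e-03  2.5370e-01  5.5710e-01  9.2000e-03  4.3370e-01  4.0530e-01
 -3.1910e-01  4.3984e+00 -1.0000e+00 -1.0000e+00]
[ 0.0318 -0.021  -0.0078] 0.0046
[-0.0296  0.0074 -0.0122] 0.0613
[-0.0003  0.005   0.0026] 0.0612
[-0.0057  0.029   0.0175] 0.0611
```

```bash
sed -i 's/a1,d1,L2,a3,d4,d6,o1,o6,s4,s6=p/a1,d1,L2,a3,d4,d6,o1,o6,b2,b4,e4,s4,s6=p/; s/\[0,0,L2\]/[0,b2,L2]/; s/@ry(-q\[4\]); x=x+R@\[d6,0,0\]/@ry(-q[4]); x=x+R@[d6,b4,e4]/; s/0,.4,.25\])\*1e-3/0,.4,.25])*1e-3,v[8:]*1e-3/; s/least_squares(f,\[0,.3,.4,0,.4,.25,o1,o6\])/least_squares(f,[0,.3,.4,0,.4,.25,o1,o6,-.16,0,0])/; s/for o6 in range(-3,4)/for o6 in (-3,-1.5,0,1.5)/' fk.py
cat > fitlog.py <<'E'
from h import *; log()
from fk import *
b=fit(); print(b[0],np.round(b[1],4)); json.dump(b[1],open('p.json','w'))
for q,t,R in json.load(open('log.json')): x,r=fk(q,b[1]); print((x-t).round(4),abs(r-R).max().round(4))
E
python3 fitlog.py
```

```text
3.35 J [  27.8   -0.6   29.1   -6.2 -109.2   37. ] p [0.4343 0.0851 0.6194] R [[0.921, -0.372, 0.111], [-0.387, -0.906, 0.174], [0.036, -0.203, -0.978]] F [1.  1.  0.4] 0.9989856467708088 0.0
4.217845807462476e-06 [-1.9000e-03  1.6030e-01  5.6310e-01 -3.0000e-04  4.2250e-01  3.0490e-01
 -2.0000e-04 -1.5709e+00 -2.2000e-03 -1.5750e-01  1.6000e-03 -1.0000e+00
 -1.0000e+00]
[0. 0. 0.] 0.0019
[ 0.0001 -0.      0.0001] 0.0
[-0.0001  0.     -0.0002] 0.0
[0. 0. 0.] 0.0
[0. 0. 0.] 0.0
```

```bash
cat > ik.py <<'E'
from fk import *
p=json.load(open('p.json'))
lo=np.array([-179.8,-69.2,-61.2,-181.2,-171.1,-177.4]); hi=np.array([179.8,118.1,80.6,117.6,-9.2,177.4])
def Rt(al,az,roll=0): # tool tilted al from down toward azimuth az, y horizontal
    al,az=np.radians([al,az]); z=np.array([np.sin(al)*np.cos(az),np.sin(al)*np.sin(az),-np.cos(al)])
    y=np.array([np.sin(az),-np.cos(az),0]); return np.c_[np.cross(y,z),y,z]@rz(np.radians(roll))
def ik(x,R,seeds):
    out=[]
    for s in seeds:
        f=lambda q:np.r_[(fk(q,p)[0]-x)*10,(fk(q,p)[1]-R).ravel()]
        r=least_squares(f,np.clip(s,lo+.1,hi-.1),bounds=(lo,hi),x_scale=30)
        if r.cost<1e-5 and not any(np.abs(r.x-o).max()<2 for o in out): out.append(r.x)
    return out
E
cat > scan.py <<'E'
from ik import *
rng=np.random.default_rng(0)
for name,g,azs in(("bottle",[.421,.303,.036],range(-60,181,30)),("bottle8",[.421,.303,.036],[8]),("grip",[.632,.171,.085],[8])):
  for al in(50,65,80):
    for az in azs:
      for roll in(0,180):
        R=Rt(al,az,roll); x=np.array(g)+.019*R[:,2]
        S=[[az+20,30,0,0,-60,0],[az+20,0,-30,0,-60,0],[az-160,0,0,-170,-60,0],[60,40,-30,90,-90,0],[60,40,-30,-90,-90,0],*rng.uniform(lo,hi,(4,6))]
        for q in ik(x,R,S):
            P=fk(q,p,True)[0]; print(name,al,az,roll,q.round(0).astype(int),"wrist",P[2].round(2),"elb",P[1].round(2))
E
timeout 500 python3 scan.py
```

```text
bottle 50 -60 0 [ 69  39 -35  43 -61 -76] wrist [0.17 0.44 0.19] elb [0.13 0.33 0.6 ]
bottle 50 -60 180 [ 69  39 -35  43 -61 104] wrist [0.17 0.44 0.19] elb [0.13 0.33 0.6 ]
bottle 50 -30 0 [ 62  32 -55  86 -50 -87] wrist [0.15 0.28 0.21] elb [0.14 0.26 0.64]
bottle 50 -30 180 [ 62  32 -55  86 -50  93] wrist [0.15 0.28 0.21] elb [0.14 0.26 0.64]
bottle 50 30 0 [  11   30  -54 -160  -45  -92] wrist [0.31 0.06 0.23] elb [0.28 0.05 0.65]
bottle 50 30 180 [  11   30  -54 -160  -45   88] wrist [0.31 0.06 0.23] elb [0.28 0.05 0.65]
bottle 50 60 0 [  14   27  -33 -104  -35 -129] wrist [0.45 0.11 0.3 ] elb [0.24 0.06 0.66]
bottle 50 60 180 [  14   27  -33 -104  -35   51] wrist [0.45 0.11 0.3 ] elb [0.24 0.06 0.66]
bottle 50 90 0 [  18   30  -21  -74  -50 -141] wrist [0.52 0.16 0.31] elb [0.27 0.08 0.65]
bottle 50 90 180 [ 18  30 -21 -74 -50  39] wrist [0.52 0.16 0.31] elb [0.27 0.08 0.65]
bottle 50 120 0 [  22   36   -9  -55  -67 -138] wrist [0.58 0.23 0.31] elb [0.31 0.12 0.61]
bottle 50 120 180 [ 22  36  -9 -55 -67  42] wrist [0.58 0.23 0.31] elb [0.31 0.12 0.61]
bottle 50 150 0 [  28   42
[... 2551 characters left out ...]
 [0.71 0.28 0.18] elb [0.43 0.17 0.47]
bottle 80 150 180 [  22   56   12  -54 -108   54] wrist [0.71 0.28 0.18] elb [0.43 0.17 0.47]
bottle 80 180 0 [  33   61   22  -39 -122 -119] wrist [0.69 0.44 0.16] elb [0.41 0.26 0.43]
bottle 80 180 180 [  33   61   22  -39 -122   61] wrist [0.69 0.44 0.16] elb [0.41 0.26 0.43]
grip 50 8 180 [  -1   27  -34 -161  -21   78] wrist [ 0.46 -0.01  0.29] elb [ 0.25 -0.01  0.66]
grip 65 8 180 [  -3   34  -44 -168  -53   87] wrist [ 0.4  -0.02  0.21] elb [ 0.31 -0.02  0.63]
grip 80 8 0 [  -3   45  -48 -169  -83  -89] wrist [ 0.38 -0.02  0.13] elb [ 0.4  -0.03  0.56]
grip 80 8 180 [  -3   45  -48 -169  -83   91] wrist [ 0.38 -0.02  0.13] elb [ 0.4  -0.03  0.56]
```

```bash
cat > sim.py <<'E'
from ik import *
def row(q,Rc,xc,d,turn,w):
    # target from commanded pose
    xt=xc+Rc@(np.array(d)/1000); Rt_=Rc@rz(turn)
    lim=.7*np.array([159.86,159.86,180,180,180,180])/8
    f=lambda v:np.r_[(fk(v,p)[0]-xt),w*Ro.from_matrix(fk(v,p)[1].T@Rt_).as_rotvec()]
    r=least_squares(f,np.clip(q,lo+1e-3,hi-1e-3),bounds=(lo-.01,hi+.01),x_scale=30,max_nfev=30)
    dq=r.x-q; s=min(1,(lim/np.maximum(abs(dq),1e-9)).min()); q2=q+s*dq
    x,R=fk(q2,p); return q2,R,x
def run(q,rows,w):
    x,R=fk(q,p)
    for d,t in rows: q,R,x=row(q,R,x,d,t,w)
    return q,R,x
E
cat > t.py <<'E'
from sim import *
q0=[82.082, 22.042, 0.453, 0, -68.411, -14.817]
for w in(.05,.1,.2,.4,1):
    q,R,x=run(np.array(q0),[([0,0,-62],0)]*10,w); a=(x.round(3),R[:,2].round(3))
    q,R,x=run(q,[([0,0,-62],0)]*6,w); print(w,a,x.round(3),R[:,2].round(3),q.round(0))
print("act [.209 .502 .704] z[.036 .061 -.997]; [.140 .351 .809] z[.107 .176 -.979] [99 14 80 14 -146 -20]")
for al in(25,35,45):
  for az in(0,10,20,30,-90,-75):
    R=Rt(al,az); x=np.array([.421,.303,.045])+.019*R[:,2]
    S=[[az+20,30,0,0,-60,0],[az+20,0,-30,0,-60,0],[az-160,0,0,-170,-60,0],[60,40,-30,90,-90,0],[60,40,-30,-90,-90,0],[20,30,-50,-160,-30,0]]
    for q in ik(x,R,S): print(al,az,q.round(0).astype(int),fk(q,p,True)[0][2].round(2))
E
timeout 500 python3 t.py
```

```text
0.05 (array([0.22 , 0.538, 0.811]), array([ 0.255,  0.471, -0.845])) [0.095 0.309 1.044] [ 0.424  0.802 -0.42 ] [ 149.    4.   70.   77. -112.  -20.]
0.1 (array([0.219, 0.535, 0.799]), array([ 0.236,  0.434, -0.87 ])) [0.098 0.311 1.031] [ 0.416  0.783 -0.462] [ 148.    4.   71.   74. -113.  -20.]
0.2 (array([0.216, 0.524, 0.764]), array([ 0.174,  0.317, -0.932])) [0.107 0.32  0.979] [ 0.376  0.694 -0.613] [ 138.    5.   72.   62. -120.  -20.]
0.4 (array([0.21 , 0.507, 0.72 ]), array([ 0.075,  0.134, -0.988])) [0.129 0.341 0.861] [ 0.215  0.377 -0.901] [ 111.   11.   80.   30. -138.  -17.]
1 (array([0.208, 0.498, 0.698]), array([ 0.014,  0.025, -1.   ])) [0.146 0.356 0.785] [ 0.041  0.067 -0.997] [  94.   16.   81.    5. -151.  -22.]
act [.209 .502 .704] z[.036 .061 -.997]; [.140 .351 .809] z[.107 .176 -.979] [99 14 80 14 -146 -20]
25 -90 [ 60  33 -23  15 -57 -71] [0.27 0.47 0.28]
25 -75 [ 62  31 -29  22 -51 -64] [0.24 0.44 0.28]
35 20 [  18   22  -49 -175  -16  -93] [0.33 0.1  0.28]
35 -90 [ 62  37 -20  17 -66 -74] [0.27 0.5  0.25]
35 -75 [ 65  35 -27  26 -59 -69] [0.22 0.47 0.25]
45 20 [  17   26  -56 -177  -37  -91] [0.29 0.09 0.25]
45 30 [  13   25  -49 -156  -30  -99] [0.34 0.08 0.27]
45 -90 [ 63  42 -17  19 -74 -76] [0.27 0.53 0.22]
45 -75 [ 67  39 -25  29 -66 -73] [0.21 0.49 0.22]
```

```bash
cat > t2.py <<'E'
from ik import *
import numpy as np
for nm in("scene","top"):
    P=np.load(nm+"_P.npy"); m=(P[...,2]>.05)&(P[...,0]>.3)&(P[...,0]<.85)&(P[...,1]>-.1)&(P[...,1]<.85)
    q=P[m]; 
    print(nm); 
    for ya in np.arange(-.1,.85,.1):
        s=q[(q[:,1]>=ya)&(q[:,1]<ya+.1)]
        for h in(.05,.1,.2): 
            t=s[s[:,2]>h]; print(round(ya,1),h,len(t),"minx",t[:,0].min().round(3) if len(t) else None,"maxz",t[:,2].max().round(3) if len(t) else None,end=" | ")
        print()
for g,nm in(([.421,.303,.040],"bottle"),([.632,.171,.082],"grip0"),([.624,.231,.082],"grip60")):
  for al in(30,45,60):
   for az in(-82,):
    for roll in(0,180):
     R=Rt(al,az,roll); x=np.array(g)+.019*R[:,2]
     S=[[60,35,-25,20,-60,-70],[60,35,-25,20,-60,90],[40,45,0,60,-90,0],[40,45,0,-60,-90,0],[40,45,10,0,-60,0]]
     for q in ik(x,R,S):
        P=fk(q,p,True)[0]; print(nm,al,az,roll,q.round(0).astype(int),P[2].round(2),P[1].round(2))
E
python3 t2.py
```

```text
scene
-0.1 0.05 13330 minx 0.307 maxz 0.136 | -0.1 0.1 9193 minx 0.307 maxz 0.136 | -0.1 0.2 0 minx None maxz None | 
0.0 0.05 4811 minx 0.3 maxz 0.133 | 0.0 0.1 808 minx 0.308 maxz 0.133 | 0.0 0.2 0 minx None maxz None | 
0.1 0.05 3161 minx 0.552 maxz 0.101 | 0.1 0.1 1 minx 0.616 maxz 0.101 | 0.1 0.2 0 minx None maxz None | 
0.2 0.05 84 minx 0.411 maxz 0.073 | 0.2 0.1 0 minx None maxz None | 0.2 0.2 0 minx None maxz None | 
0.3 0.05 6208 minx 0.411 maxz 0.218 | 0.3 0.1 4644 minx 0.711 maxz 0.218 | 0.3 0.2 1575 minx 0.721 maxz 0.218 | 
0.4 0.05 5666 minx 0.689 maxz 0.217 | 0.4 0.1 4592 minx 0.689 maxz 0.217 | 0.4 0.2 2248 minx 0.722 maxz 0.217 | 
0.5 0.05 4842 minx 0.681 maxz 0.218 | 0.5 0.1 3975 minx 0.691 maxz 0.218 | 0.5 0.2 1882 minx 0.726 maxz 0.218 | 
0.6 0.05 3819 minx 0.3 maxz 0.335 | 0.6 0.1 3295 minx 0.3 maxz 0.335 | 0.6 0.2 1683 minx 0.3 maxz 0.335 | 
0.7 0.05 522 minx 0.735 maxz 0.216 | 0.7 0.1 422 minx 0.735 maxz 0.216 | 0.7 0.2 165 minx 0.736 maxz 0.216 | 
0.8 0.05 0 minx None maxz None | 0.8 0.1 0 minx None maxz None | 0.8 0.2 0 minx None maxz None | 
top
-0.1 0.05 101
[... 1737 characters left out ...]
.25 0.58]
grip0 45 -82 180 [ 42  42 -13  39 -69 120] [0.46 0.41 0.23] [0.28 0.25 0.58]
grip0 60 -82 0 [ 44  48 -13  46 -79 -66] [0.45 0.43 0.17] [0.3  0.28 0.54]
grip0 60 -82 180 [ 44  48 -13  46 -79 114] [0.45 0.43 0.17] [0.3  0.28 0.54]
grip60 30 -82 0 [ 43  40  -8  27 -63 -52] [0.47 0.44 0.28] [0.26 0.24 0.59]
grip60 30 -82 180 [ 43  40  -8  27 -63 128] [0.47 0.44 0.28] [0.26 0.24 0.59]
grip60 45 -82 0 [ 46  44  -8  36 -73 -60] [0.45 0.47 0.23] [0.27 0.28 0.56]
grip60 45 -82 180 [ 46  44  -8  36 -73 120] [0.45 0.47 0.23] [0.27 0.28 0.56]
grip60 60 -82 0 [ 48  50  -7  42 -83 -65] [0.44 0.49 0.17] [0.29 0.32 0.52]
grip60 60 -82 180 [ 48  50  -7  42 -83 115] [0.44 0.49 0.17] [0.29 0.32 0.52]
```

```bash
cat > fsim.py <<'E'
import numpy as np, json, itertools
from scipy.spatial.transform import Rotation as Ro
p=json.load(open('p.json')); a1,d1,L2,a3,d4,d6,o1,o6,b2,b4,e4,s4,s6=p
lo=np.array([-179.8,-69.2,-61.2,-181.2,-171.1,-177.4]); hi=np.array([179.8,118.1,80.6,117.6,-9.2,177.4])
LIM=.7*np.array([159.86,159.86,180,180,180,180])/8
def X(a):c,s=np.cos(a),np.sin(a);return np.array([[1,0,0],[0,c,-s],[0,s,c]])
def Y(a):c,s=np.cos(a),np.sin(a);return np.array([[c,0,s],[0,1,0],[-s,0,c]])
def Z(a):c,s=np.cos(a),np.sin(a);return np.array([[c,-s,0],[s,c,0],[0,0,1]])
YP=Y(np.pi/2); ex,ey,ez=np.eye(3)
def fkj(qd):
    q=np.radians(qd); R=Z(q[0]+o1); A=[R[:,2]]; C=[np.zeros(3)]
    x=R@[a1,0,d1]; A.append(R[:,1]); C.append(x)
    R=R@Y(q[1]); x=x+R@[0,b2,L2]; A.append(-R[:,1]); C.append(x); el=x
    R=R@Y(-q[2]); x=x+R@[d4,0,a3]; A.append(s4*R[:,0]); C.append(x); wr=x
    R=R@X(s4*q[3]); A.append(-R[:,1]); C.append(x)
    R=R@Y(-q[4]); x=x+R@[d6,b4,e4]; A.append(s6*R[:,0]); C.append(x)
    R=R@X(s6*q[5]+o6)@YP
    J=np.array([np.r_[np.cross(a,x-c),a] for a,c in zip(A,C)]).T
    return x,R,J,el,wr
def row(q,d,turn,w=.6,n=6):
    x,R,J,_,_=fkj(q); xt=x+R@(np.array(d)/1000); Rt=R@Z(turn); v=q.copy()
    W=np.r_[1,1,1,w,w,w]
    for _ in range(n):
        x,R,J,_,_=fkj(v); e=W*np.r_[xt-x,Ro.from_matrix(Rt@R.T).as_rotvec()]; Jw=W[:,None]*J
        free=np.ones(6,bool)
        for _ in range(3):
            dq=np.zeros(6); Jf=Jw[:,free]; dq[free]=np.linalg.solve(Jf.T@Jf+1e-4*np.eye(free.sum()),Jf.T@e)
            dd=np.degrees(dq); bad=free&(((v+dd)>hi)&(v>hi-.05)|((v+dd)<lo)&(v<lo+.05))
            if not bad.any(): break
            free&=~bad
        v=np.clip(v+np.clip(dd,-15,15),lo,hi)
    dq=v-q; return q+dq*min(1,(LIM/np.maximum(abs(dq),1e-9)).min())
DIRS=[60*np.array(t)/np.linalg.norm(t) for t in itertools.product((-1,0,1),repeat=3) if any(t)]
def ok(x,el,wr): return x[2]>.3 and wr[2]>.3 and el[2]>.3 and np.hypot(x[0],x[1])>.22 and -.5<x[1]<.75 and -.15<x[0]<.68 and -.15<wr[0]<.62 and wr[1]>-.5
def beam(q0,cost,depth,seg=5,width=25,w=.6):
    B=[(0,np.array(q0,float),[])]; best=None
    for k in range(depth):
        N=[]
        for _,q,h in B:
            for d in DIRS:
                v=q; good=True
                for _ in range(seg):
                    v=row(v,d,0,w); x,R,J,el,wr=fkj(v)
                    if not ok(x,el,wr): good=False;break
                if good: N.append((cost(R,x,v),v,h+[d.round(0).astype(int).tolist()]))
        N.sort(key=lambda t:t[0]); B=[]
        for t in N:
            if all(np.abs(t[1]-b[1]).max()>4 for b in B): B.append(t)
            if len(B)>=width: break
        if best is None or B[0][0]<best[0]: best=B[0]
        x,R=fkj(B[0][1])[:2]; print(k,round(B[0][0],3),B[0][2],x.round(3),R[:,2].round(3),B[0][1].round(0),flush=True)
    return best
E
cat > t3.py <<'E'
from fsim import *
q=np.array([82.082,22.042,.453,0,-68.411,-14.817])
for n in(10,6):
    for _ in range(n): q=row(q,[0,0,-62],0)
    x,R=fkj(q)[:2]; print(x.round(3),R[:,2].round(3),q.round(0))
q=np.array(json.load(open('log.json'))[-1][0])
a=np.radians(45); z=np.array([np.sin(a)*np.cos(np.radians(-82)),np.sin(a)*np.sin(np.radians(-82)),-np.cos(a)])
beam(q,lambda R,x,v:np.degrees(np.arccos(np.clip(R[:,2]@z,-1,1))),7)
E
time timeout 560 python3 t3.py
python3 - <<'E'
import numpy as np
P=np.load("top_P.npy").reshape(-1,3); m=(P[:,2]>.1)&(P[:,2]<.25)&(P[:,0]>.66)&(P[:,0]<.76)&(P[:,1]>.2); print("cab",np.percentile(P[m],[0,1,5],0).round(3))
E
```

```text
[0.209 0.501 0.706] [ 0.037  0.066 -0.997] [  86.   27.   81.    3. -140.  -16.]
[0.139 0.35  0.812] [ 0.11   0.185 -0.977] [ 100.   14.   81.   15. -146.  -20.]
0 54.213 [[-60, 0, 0]] [0.194 0.189 0.611] [ 0.108  0.169 -0.98 ] [  89.  -23.    8.    6. -110.  -19.]
1 51.682 [[35, 35, -35], [35, 35, -35]] [ 0.467 -0.337  0.693] [ 0.231  0.122 -0.965] [ -27.   26.   81.  -18. -135.   80.]
2 47.36 [[0, 42, -42], [35, 35, -35], [35, 35, -35]] [ 0.336 -0.463  0.698] [ 0.272  0.042 -0.962] [ -46.   25.   81.  -18. -135.   97.]
3 11.446 [[0, 0, -60], [-60, 0, 0], [-35, -35, -35], [42, 0, -42]] [0.156 0.273 0.804] [ 0.116 -0.545 -0.831] [  87.   30.   81.   54. -170.    0.]
4 2.601 [[0, 0, -60], [-60, 0, 0], [-35, -35, -35], [42, 0, -42], [0, 0, -60]] [0.251 0.379 0.734] [ 0.124 -0.724 -0.678] [  77.   43.   81.   66. -162.   10.]
5 0.501 [[0, 0, -60], [-60, 0, 0], [-35, -35, -35], [42, 0, -42], [0, 0, -60], [35, 35, 35]] [0.211 0.143 0.872] [ 0.095 -0.706 -0.702] [  62.   28.   81.   94. -155.   51.]
6 0.286 [[0, 0, -60], [-60, 0, 0], [-35, -35, -35], [42, 0, -42], [0, 0, -60], [0, 60, 0], [0, -42, 42]] [0.221 0.3   0.791] [ 0.094 -0.701 -0.707] [  74.   38.   81.   75. -163.   22.]
cab [[0.692 0.352 0.1  ]
 [0.693 0.354 0.102]
 [0.697 0.368 0.112]]
real	0m30.776s
user	0m31.123s
sys	0m0.051s
```

```bash
cat >> fsim.py <<'E'
def segd(a,b,c,d):
    s=np.linspace(0,1,12)[:,None]; A=a+(b-a)*s; C=c+(d-c)*s
    return np.linalg.norm(A[:,None]-C[None],axis=2).min()
_ok=ok
def okR(x,R,el,wr):
    sh=np.array([0,0,d1]); return _ok(x,el,wr) and segd(x,x-.22*R[:,2],sh,el)>.17
def beam(q0,cost,depth,seg=4,width=25,w=.6,dirs=DIRS,stop=1.5):
    B=[(0,np.array(q0,float),[])]; best=None
    for k in range(depth):
        N=[]
        for _,q,h in B:
            for d in dirs:
                v=q; good=True
                for _ in range(seg):
                    v=row(v,d,0,w); x,R,J,el,wr=fkj(v)
                    if not okR(x,R,el,wr): good=False;break
                if good: N.append((cost(R,x,v),v,h+[d.round(0).astype(int).tolist()]))
        N.sort(key=lambda t:t[0]); B=[]
        for t in N:
            if all(np.abs(t[1]-b[1]).max()>4 for b in B): B.append(t)
            if len(B)>=width: break
        if best is None or B[0][0]<best[0]: best=B[0]
        if best[0]<stop: break
    x,R=fkj(best[1])[:2]; print(round(best[0],3),best[2],x.round(3),R[:,2].round(3),best[1].round(1).tolist(),flush=True)
    return best
def zt(al,az):
    a,b=np.radians([al,az]); return np.array([np.sin(a)*np.cos(b),np.sin(a)*np.sin(b),-np.cos(a)])
def ang(u,v): return np.degrees(np.arccos(np.clip(u@v,-1,1)))
E
cat > t4.py <<'E'
from fsim import *; import ik
q=np.array(json.load(open('log.json'))[-1][0])
b=beam(q,lambda R,x,v:ang(R[:,2],zt(50,-82)),9)
R=ik.Rt(50,-82,0)
g=ik.ik(np.array([.35,.40,.45]),R,[[65,30,-5,20,-75,-70]])[0]; print("g",g.round(0))
c=beam(g,lambda R,x,v:np.degrees(np.arcsin(-R[2,2])) ,9,stop=-5)
e=beam(c[1],lambda R,x,v:ang(R[:,2],zt(50,-82)),9)
E
time timeout 560 python3 t4.py
```

```text
23.301 [[0, 42, -42], [0, 42, -42], [0, 42, -42], [0, 42, -42], [42, 0, -42], [0, 42, -42], [0, 0, -60], [35, 35, -35], [35, 35, -35]] [ 0.064 -0.492  0.831] [ 0.271 -0.453 -0.849] [-66.4, 14.1, 80.6, -4.7, -124.8, 125.8]
g [  75.   28.   19.   21. -127.  -62.]
-7.93 [[-42, 0, -42], [42, 0, -42], [60, 0, 0], [-35, 35, -35], [0, -60, 0]] [0.156 0.653 0.533] [ 0.218 -0.966  0.138] [84.4, 65.9, 58.5, 92.8, -161.8, 12.3]
0.557 [[60, 0, 0], [-35, 35, 35], [42, 0, 42], [-42, 0, 42]] [0.024 0.271 0.837] [ 0.097 -0.76  -0.643] [82.7, 33.7, 80.6, 117.6, -167.4, 41.5]
real	0m59.247s
user	0m59.537s
sys	0m0.099s
```

```bash
cat > t5.py <<'E'
from fsim import *; import ik, fsim
q=np.array(json.load(open('log.json'))[-1][0]); R0=fkj(q)[1]
for pos in([.39,.31,.60],[.35,.40,.45],[.2,.5,.6]):
    s=ik.ik(np.array(pos),R0,[[57,3,30,0,-105,10]])[0]
    print(pos); b=beam(s,lambda R,x,v:ang(R[:,2],zt(50,-82)),7,seg=5,width=50,stop=3)
E
time timeout 560 python3 t5.py
```

```text
[0.39, 0.31, 0.6]
1.456 [[-42, 0, -42], [0, 60, 0], [42, 0, -42], [0, -42, -42], [42, 0, -42], [42, 0, -42], [0, 0, -60]] [0.253 0.407 0.708] [ 0.094 -0.745 -0.66 ] [77.1, 45.6, 80.6, 62.1, -163.0, 45.2]
[0.35, 0.4, 0.45]
3.761 [[-42, 42, 0], [0, 0, -60], [60, 0, 0], [-42, 0, -42], [35, -35, -35], [0, -60, 0], [0, 42, -42]] [0.147 0.384 0.751] [ 0.044 -0.774 -0.631] [82.2, 43.5, 80.6, 73.4, -171.1, 29.6]
[0.2, 0.5, 0.6]
3.353 [[35, 35, -35], [-35, 35, 35], [0, -42, -42], [0, 0, -60], [42, 0, -42], [-42, 0, -42], [-42, 0, -42]] [0.054 0.571 0.545] [ 0.073 -0.729 -0.681] [98.9, 46.3, 80.6, -15.0, -171.1, -88.0]
real	2m38.059s
user	2m37.992s
sys	0m0.053s
```

Call:
drive_tool --moves '[{"delta_pos": [-32,-46,9]},{"delta_pos": [-32,-46,9]},{"delta_pos": [-32,-46,9]},{"delta_pos": [-32,-46,9]}]'

```text
invalid input
```

```bash
cat > re.py <<'E'
from h import *; log()
from fsim import *
q=np.array(json.load(open('log.json'))[-1][0])
for d in [[-42, 0, -42], [0, 60, 0], [42, 0, -42], [0, -42, -42], [42, 0, -42], [42, 0, -42], [0, 0, -60]]:
    for _ in range(5): q=row(q,d,0)
    x,R=fkj(q)[:2]; print(d,x.round(3),R[:,2].round(3),q.round(0))
E
python3 re.py
```

```text
Traceback (most recent call last):
  File "re.py", line 1, in <module>
    from h import *; log()
  File "h.py", line 1, in <module>
    import numpy as np, cv2
  File "re.py", line 1, in <module>
    from h import *; log()
NameError: name 'log' is not defined
```

Call:
drive_tool --moves '[{"delta_pos": [-32,-46,9],"turn": 0,"claw": 1},{"delta_pos": [-32,-46,9],"turn": 0,"claw": 1},{"delta_pos": [-32,-46,9],"turn": 0,"claw": 1},{"delta_pos": [-32,-46,9],"turn": 0,"claw": 1}]'

```text
time_s: 3.85
tcp_pos: [0.3888, 0.3103, 0.6172]
ee_rot: [[0.921, -0.373, 0.111], [-0.388, -0.905, 0.174], [0.036, -0.204, -0.978]]
wrist_force: [0.8, 0.1, -0.1]
gripper_width: 0.998
gripper_force: 0.0
```

```bash
mv re.py pred.py; python3 pred.py
```

```text
3.85 J [  57.3    3.3   30.5   -0.  -105.2   10. ] p [0.3888 0.3103 0.6172] R [[0.921, -0.373, 0.111], [-0.388, -0.905, 0.174], [0.036, -0.204, -0.978]] F [ 0.8  0.1 -0.1] 0.9983776768597036 0.0
[-42, 0, -42] [0.178 0.352 0.803] [ 0.115  0.177 -0.977] [  93.   14.   78.   12. -143.  -15.]
[0, 60, 0] [0.121 0.192 0.749] [ 0.23   0.099 -0.968] [ 134.  -17.   29.   21. -140.  -55.]
[42, 0, -42] [0.17  0.158 0.841] [ 0.237 -0.044 -0.97 ] [ 104.    3.   66.   32. -156.  -11.]
[0, -42, -42] [0.174 0.175 0.842] [ 0.252  0.013 -0.968] [ 104.    3.   66.   32. -152.  -11.]
[42, 0, -42] [0.185 0.187 0.842] [ 0.203  0.05  -0.978] [  96.    9.   80.   30. -156.    8.]
[42, 0, -42] [0.273 0.117 0.842] [ 0.255  0.    -0.967] [  69.   11.   81.   30. -151.   38.]
[0, 0, -60] [0.133 0.169 0.852] [ 0.113  0.165 -0.98 ] [ 118.    2.   78.   28. -158.   20.]
```

```bash
nproc; cat > rb.py <<'E'
from fsim import *; import sys
from multiprocessing import Pool
VAR=[(.6,0),(.5,.6),(.72,-.6)]
def _ex(a):
    qs,h,d,seg,rmin=a; out=[]
    for q,(w,_) in zip(qs,VAR):
        v=q
        for _ in range(seg):
            v=row(v,d,0,w,4); x,R,J,el,wr=fkj(v)
            if not okR(x,R,el,wr) or np.hypot(*x[:2])<rmin: return None
        out.append(v)
    return out,h+[d.round(0).astype(int).tolist()]
def rbeam(q0,cost,depth,seg=5,width=30,rmin=.25,stop=4,dirs=DIRS):
    B=[(0,[np.array(q0,float)+dv for _,dv in VAR],[])]; best=None
    with Pool() as pool:
        for k in range(depth):
            N=[]
            for r in pool.imap_unordered(_ex,[(qs,h,d,seg,rmin) for _,qs,h in B for d in dirs],chunksize=8):
                if r is None: continue
                qs,h=r; f=[fkj(v) for v in qs]; c=max(cost(F[1],F[0],v) for F,v in zip(f,qs)); N.append((c,qs,h))
            N.sort(key=lambda t:t[0]); B=[]
            for t in N:
                if all(np.abs(t[1][0]-b[1][0]).max()>5 for b in B): B.append(t)
                if len(B)>=width: break
            if not B: break
            if best is None or B[0][0]<best[0]: best=B[0]
            if best[0]<stop: break
    x,R=fkj(best[1][0])[:2]; print(round(best[0],2),best[2],x.round(3),R[:,2].round(3),best[1][0].round(0).tolist(),flush=True)
    return best
E
cat > t6.py <<'E'
from rb import *
q=np.array(json.load(open('log.json'))[-1][0])
for tgt in((50,-82),(48,-60),(48,-110)):
    b=rbeam(q,lambda R,x,v:ang(R[:,2],zt(*tgt)),8)
    v=q
    for d in b[2]:
        for _ in range(5): v=row(v,d,0)
        x,R=fkj(v)[:2]; print("  ",d,x.round(3),R[:,2].round(3),v.round(0))
E
time timeout 570 python3 t6.py
```

```text
4
35.43 [[0, 42, -42], [42, 42, 0], [0, 42, -42], [0, 42, -42], [0, 0, -60], [35, 35, -35], [42, 0, -42], [0, 42, -42]] [ 0.039 -0.451  0.84 ] [ 0.328 -0.424 -0.844] [-73.0, 11.0, 81.0, -14.0, -128.0, 124.0]
   [0, 42, -42] [0.287 0.084 0.78 ] [ 0.111  0.174 -0.978] [  46.   -3.   56.   -4. -137.   19.]
   [42, 42, 0] [ 0.399 -0.18   0.745] [ 0.111  0.174 -0.979] [ -12.   16.   76.  -20. -145.   63.]
   [0, 42, -42] [ 0.249 -0.345  0.752] [ 0.165  0.129 -0.978] [ -43.   17.   81.  -24. -150.   89.]
   [0, 42, -42] [ 0.11  -0.46   0.729] [ 0.205  0.047 -0.978] [ -66.   20.   81.  -22. -146.  114.]
   [0, 0, -60] [ 0.047 -0.362  0.791] [ 0.23  -0.055 -0.972] [ -69.   11.   81.  -23. -150.  114.]
   [35, 35, -35] [ 0.09  -0.473  0.77 ] [ 0.258 -0.176 -0.95 ] [ -67.   17.   81.  -14. -137.  120.]
   [42, 0, -42] [ 0.2   -0.417  0.819] [ 0.302 -0.299 -0.905] [ -44.   14.   81.    0. -131.  109.]
   [0, 42, -42] [ 0.041 -0.452  0.838] [ 0.329 -0.418 -0.847] [ -72.   11.   81.  -14. -128.  124.]
24.76 [[0, 42, -42], [35, 35, -35], [35, 35, -35], [35, 35, -35], [0, 0, -60], [35, 35, -35], [4
[... 1250 characters left out ...]
0.111  0.174 -0.979] [ -18.    6.   52.  -16. -132.   75.]
   [0, 42, -42] [ 0.22  -0.384  0.737] [ 0.145  0.133 -0.98 ] [ -49.   19.   81.  -23. -150.   96.]
   [0, 42, -42] [ 0.088 -0.489  0.714] [ 0.178  0.042 -0.983] [ -69.   22.   81.  -19. -145.  120.]
   [0, 0, -60] [ 0.035 -0.385  0.782] [ 0.195 -0.063 -0.979] [ -69.   13.   81.  -18. -149.  119.]
   [0, 42, -42] [-0.068 -0.456  0.763] [ 0.193 -0.178 -0.965] [ -86.   17.   81.  -17. -141.  137.]
   [0, 0, -60] [-0.085 -0.319  0.827] [ 0.175 -0.286 -0.942] [ -86.    7.   81.  -16. -145.  136.]
   [35, 35, -35] [-0.009 -0.409  0.84 ] [ 0.162 -0.414 -0.896] [ -68.   10.   81.    0. -134.  132.]
real	0m57.673s
user	3m43.309s
sys	0m0.483s
```

```bash
cat > t7.py <<'E'
from rb import *; import ik
q=np.array(json.load(open('log.json'))[-1][0])
for tgt in((55,90),(55,110)):
    b=rbeam(q,lambda R,x,v:ang(R[:,2],zt(*tgt)),8,width=24)
    v=q
    for d in b[2]:
        for _ in range(5): v=row(v,d,0)
        x,R=fkj(v)[:2]; print("  ",d,x.round(3),R[:,2].round(3),v.round(0))
S=[[18,38,-22,-84,-64,60],[18,38,-22,-84,-64,-120],[14,27,-33,-104,-35,51],[20,40,0,-30,-60,60]]
G={}
for pos in([.421,.303,.09],[.42,.30,.25],[.35,.30,.35]):
  for az in(80,90,100,110):
    r=ik.ik(np.array(pos),ik.Rt(55,az,180),S); print(pos,az,[s.round(0).astype(int).tolist() for s in r]); 
    if r: G[pos[2],az]=r[0]
for al in(0,15,30):
    for g in([.632,.171,.085],[.624,.231,.085]): print("grip",al,g,[s.round(0).astype(int).tolist() for s in ik.ik(np.array(g),ik.Rt(al,98,180),S)])
g=G[.25,100]
c=rbeam(g,lambda R,x,v:np.degrees(np.arcsin(-R[2,2])),8,stop=-2,width=24)
e=rbeam(c[1][0],lambda R,x,v:ang(R[:,2],zt(55,100)),8,width=24)
f=rbeam(g,lambda R,x,v:ang(R[:,2],zt(0,100)),8,width=24)
E
time timeout 570 python3 t7.py
```

```text
7.6 [[-35, -35, -35], [-35, -35, -35], [0, -42, -42], [42, 0, -42], [0, 0, -60], [0, 42, 42], [35, -35, -35], [0, -42, 42]] [0.33  0.281 0.895] [ 0.089  0.825 -0.558] [180.0, -36.0, 30.0, 80.0, -123.0, -37.0]
   [-35, -35, -35] [0.266 0.467 0.748] [ 0.136  0.204 -0.969] [  81.   23.   81.    8. -134.   -7.]
   [-35, -35, -35] [0.112 0.552 0.766] [ 0.192  0.319 -0.928] [ 103.   25.   81.   19. -128.  -21.]
   [0, -42, -42] [0.12  0.541 0.818] [ 0.245  0.464 -0.851] [ 105.   22.   81.   25. -122.  -19.]
   [42, 0, -42] [0.241 0.325 0.89 ] [ 0.282  0.522 -0.805] [  89.    9.   81.   20. -127.   -4.]
   [0, 0, -60] [0.14  0.24  0.941] [ 0.151  0.655 -0.74 ] [ 153.   -5.   70.   61. -132.  -27.]
   [0, 42, 42] [0.21  0.24  0.748] [ 0.278  0.645 -0.712] [ 135.  -35.    3.   42. -103.  -55.]
   [35, -35, -35] [0.475 0.069 0.853] [ 0.279  0.6   -0.75 ] [ 165.  -30.   55.   94. -139.  -27.]
   [0, -42, 42] [0.625 0.14  0.804] [ 0.269  0.694 -0.668] [ 180.  -37.   61.  118. -128.  -13.]
6.25 [[-35, -35, -35], [-35, -35, -35], [0, -60, 0], [0, 0, -60], [0, 0, -60], [0, -60, 0], [0, 0, -60], [35
[... 1723 characters left out ...]
rip 30 [0.632, 0.171, 0.085] [[14, 34, 5, -34, -63, 11]]
grip 30 [0.624, 0.231, 0.085] [[19, 33, 5, -35, -60, 6]]
-2.94 [[-42, 0, -42], [-42, 0, -42], [-60, 0, 0], [-60, 0, 0], [-60, 0, 0], [-42, 0, -42]] [0.218 0.216 1.186] [0.031 0.988 0.153] [121.0, -11.0, 77.0, 33.0, -80.0, -99.0]
3.86 [[42, -42, 0], [-42, 0, -42], [0, -60, 0], [0, -60, 0], [-35, 35, 35], [0, -42, 42]] [0.395 0.253 0.892] [-0.158  0.799 -0.58 ] [180.0, -21.0, 81.0, 87.0, -127.0, -81.0]
20.39 [[-42, 0, -42], [-60, 0, 0], [0, 60, 0], [42, 42, 0], [42, 42, 0], [42, -42, 0], [-42, 42, 0], [42, -42, 0]] [0.263 0.124 0.362] [ 0.192  0.149 -0.97 ] [67.0, -29.0, -31.0, 7.0, -76.0, -59.0]
real	1m9.223s
user	4m24.285s
sys	0m0.648s
```

```bash
cat > t8.py <<'E'
from rb import *; import ik
q=np.array(json.load(open('log.json'))[-1][0])
for seg,tgt in((4,(38,98)),(5,(40,98))):
    b=rbeam(q,lambda R,x,v:ang(R[:,2],zt(*tgt))+.3*max(0,abs(v[0]-80)-40),8,seg=seg,width=40,stop=3.5)
    v=q
    for d in b[2]:
        for _ in range(seg): v=row(v,d,0)
        x,R=fkj(v)[:2]; print("  ",d,x.round(3),R[:,2].round(3),v.round(0))
E
time timeout 570 python3 t8.py
```

```text
11.33 [[-35, -35, -35], [-35, -35, -35], [0, -42, -42], [42, 42, 0], [0, 60, 0], [-35, -35, -35], [42, 0, -42], [0, -60, 0]] [0.11  0.428 0.852] [ 0.034  0.506 -0.862] [103.0, 12.0, 81.0, 11.0, -129.0, -7.0]
   [-35, -35, -35] [0.299 0.445 0.743] [ 0.123  0.186 -0.975] [  76.   23.   81.    6. -135.   -4.]
   [-35, -35, -35] [0.171 0.524 0.76 ] [ 0.172  0.269 -0.948] [  95.   24.   81.   15. -131.  -16.]
   [0, -42, -42] [0.172 0.529 0.793] [ 0.226  0.382 -0.896] [  97.   23.   81.   19. -125.  -15.]
   [42, 42, 0] [0.262 0.345 0.742] [ 0.229  0.382 -0.895] [  82.   -5.   35.   10. -105.   -9.]
   [0, 60, 0] [0.154 0.283 0.646] [ 0.094  0.479 -0.873] [105. -26.   5.  12. -94. -29.]
   [-35, -35, -35] [0.051 0.369 0.838] [ 0.095  0.48  -0.872] [ 125.   -3.   52.   24. -121.  -36.]
   [42, 0, -42] [0.173 0.232 0.89 ] [ 0.118  0.516 -0.849] [ 103.    2.   81.   20. -138.  -12.]
   [0, -60, 0] [0.207 0.395 0.88 ] [ 0.163  0.584 -0.795] [  90.   10.   81.   11. -123.   -9.]
9.59 [[-42, -42, 0], [-35, -35, -35], [0, -42, -42], [35, 35, -35], [0, 0, -60], [0, -42, 42], [0, 0, -60], [35, -35
[... 213 characters left out ...]
 0.655 0.694] [ 0.16   0.297 -0.941] [  98.   32.   81.   14. -122.  -22.]
   [0, -42, -42] [0.138 0.629 0.763] [ 0.21   0.45  -0.868] [  99.   27.   81.   18. -117.  -19.]
   [35, 35, -35] [0.206 0.344 0.833] [ 0.21   0.45  -0.868] [  94.   -0.   55.   16. -118.  -15.]
   [0, 0, -60] [0.041 0.294 0.909] [-0.075  0.588 -0.806] [ 145.   -2.   70.   36. -131.  -30.]
   [0, -42, 42] [0.045 0.554 0.84 ] [-0.072  0.599 -0.798] [ 105.   17.   81.    5. -116.  -17.]
   [0, 0, -60] [0.022 0.341 0.946] [-0.185  0.715 -0.674] [ 136.   -1.   75.   27. -120.  -30.]
   [35, -35, 35] [0.149 0.537 0.876] [-0.177  0.728 -0.663] [  81.   14.   81.  -18. -110.  -12.]
real	0m53.830s
user	3m27.795s
sys	0m0.537s
```

Call:
drive_tool --moves '[{"delta_pos": [-42,-42,0],"turn": 0,"claw": 1},{"delta_pos": [-42,-42,0],"turn": 0,"claw": 1},{"delta_pos": [-42,-42,0],"turn": 0,"claw": 1},{"delta_pos": [-42,-42,0],"turn": 0,"claw": 1},{"delta_pos": [-42,-42,0],"turn": 0,"claw": 1},{"delta_pos": [-35,-35,-35],"turn": 0,"claw": 1},{"delta_pos": [-35,-35,-35],"turn": 0,"claw": 1},{"delta_pos": [-35,-35,-35],"turn": 0,"claw": 1},{"delta_pos": [-35,-35,-35],"turn": 0,"claw": 1},{"delta_pos": [-35,-35,-35],"turn": 0,"claw": 1}]'

```text
time_s: 5.1
tcp_pos: [0.1249, 0.655, 0.6921]
ee_rot: [[0.921, -0.355, 0.159], [-0.387, -0.875, 0.291], [0.036, -0.329, -0.944]]
wrist_force: [-0.3, -0.2, 0.9]
gripper_width: 0.998
gripper_force: 0.0
```

```bash
cat > t9.py <<'E'
from h import *; log()
from rb import *
q=np.array(json.load(open('log.json'))[-1][0])
for seg,tgt in((4,(40,95)),(5,(40,95))):
    b=rbeam(q,lambda R,x,v:ang(R[:,2],zt(*tgt))+.3*max(0,abs(v[0]-80)-50),7,seg=seg,width=60,stop=3.5)
    v=q
    for d in b[2]:
        for _ in range(seg): v=row(v,d,0)
        x,R=fkj(v)[:2]; print("  ",d,x.round(3),R[:,2].round(3),v.round(0))
E
timeout 570 python3 t9.py
```

```text
5.1 J [  98.1   31.9   80.6   13.5 -122.2  -21.7] p [0.1249 0.655  0.6921] R [[0.921, -0.355, 0.159], [-0.387, -0.875, 0.291], [0.036, -0.329, -0.944]] F [-0.3 -0.2  0.9] 0.9978090819188102 0.0
3.47 [[42, 0, -42], [0, 42, -42], [-35, -35, -35], [35, -35, -35], [35, -35, -35], [-42, 42, 0]] [0.157 0.333 0.836] [-0.042  0.663 -0.748] [86.0, -10.0, 48.0, -5.0, -106.0, -17.0]
   [42, 0, -42] [0.238 0.497 0.779] [ 0.183  0.34  -0.922] [  86.   22.   81.   12. -127.  -10.]
   [0, 42, -42] [0.148 0.294 0.86 ] [ 0.186  0.344 -0.92 ] [ 107.    9.   81.   27. -142.  -16.]
   [-35, -35, -35] [0.102 0.371 0.847] [ 0.19   0.35  -0.917] [ 112.   13.   81.   28. -138.  -26.]
   [35, -35, -35] [0.229 0.324 0.864] [ 0.245  0.427 -0.87 ] [  89.   10.   81.   19. -132.  -11.]
   [35, -35, -35] [0.322 0.274 0.879] [ 0.323  0.497 -0.805] [  67.    9.   81.    7. -126.    1.]
   [-42, 42, 0] [0.188 0.254 0.826] [ 0.301  0.47  -0.83 ] [ 117.  -16.   34.   32. -117.  -35.]
3.74 [[0, -42, -42], [35, -35, -35], [0, 0, -60], [42, 0, -42], [-35, -35, -35], [0, -42, 42], [35, 35, -35]] [0.281 0.25  0.863] [ 0.     0.616 -0.788] [37.0, 5.0, 80.0, -41.0, -132.0, 6.0]
   [0, -42, -42] [0.138 0.63  0.761] [ 0.209  0.444 -0.871] [  99.   28.   81.   18. -117.  -19.]
   [35, -35, -35] [0.279 0.531 0.83 ] [ 0.265  0.555 -0.788] [  84.   21.   81.   13. -113.   -7.]
   [0, 0, -60] [0.132 0.324 0.932] [ 0.075  0.711 -0.699] [ 116.   -3.   68.   25. -118.  -22.]
   [42, 0, -42] [0.198 0.205 0.941] [ 0.182  0.683 -0.707] [ 121.   -2.   81.   42. -130.   -9.]
   [-35, -35, -35] [-0.117  0.294  0.94 ] [-0.418  0.571 -0.707] [ 179.   -5.   66.   42. -122.  -32.]
   [0, -42, 42] [-0.237  0.51   0.887] [-0.425  0.591 -0.685] [ 135.   15.   81.    7. -109.  -18.]
   [35, 35, -35] [0.01  0.376 0.855] [-0.425  0.589 -0.687] [  91.   -6.   57.  -26. -110.    2.]
```

Call:
drive_tool --moves '[{"delta_pos": [0,-42,-42],"turn": 0,"claw": 1},{"delta_pos": [0,-42,-42],"turn": 0,"claw": 1},{"delta_pos": [0,-42,-42],"turn": 0,"claw": 1},{"delta_pos": [0,-42,-42],"turn": 0,"claw": 1},{"delta_pos": [0,-42,-42],"turn": 0,"claw": 1},{"delta_pos": [0,0,-60],"turn": 0,"claw": 1},{"delta_pos": [0,0,-60],"turn": 0,"claw": 1},{"delta_pos": [0,0,-60],"turn": 0,"claw": 1},{"delta_pos": [0,0,-60],"turn": 0,"claw": 1}]'

```text
time_s: 6.22
tcp_pos: [0.0778, 0.4484, 0.8508]
ee_rot: [[0.925, -0.34, 0.17], [-0.379, -0.791, 0.48], [-0.029, -0.508, -0.861]]
wrist_force: [-1.6, 0.5, 0.9]
gripper_width: 0.998
gripper_force: 0.0
```

```bash
timeout 570 python3 t9.py
```

```text
6.225 J [ 113.7   12.5   73.8   25.2 -125.2  -27. ] p [0.0778 0.4484 0.8508] R [[0.925, -0.34, 0.17], [-0.379, -0.791, 0.48], [-0.029, -0.508, -0.861]] F [-1.6  0.5  0.9] 0.9979672471314737 0.0
3.21 [[0, -42, 42], [35, 35, -35], [-42, 0, -42], [42, 0, 42], [0, 0, -60], [0, 42, 42]] [0.134 0.239 0.773] [-0.036  0.6   -0.799] [115.0, -26.0, 24.0, 13.0, -105.0, -50.0]
   [0, -42, 42] [0.16  0.647 0.763] [ 0.177  0.5   -0.848] [  96.   27.   81.   14. -113.  -19.]
   [35, 35, -35] [0.217 0.42  0.804] [ 0.177  0.5   -0.848] [  89.    2.   51.   10. -108.  -16.]
   [-42, 0, -42] [-0.007  0.377  0.874] [-0.04   0.541 -0.84 ] [ 132.    2.   66.   24. -124.  -40.]
   [42, 0, 42] [0.143 0.429 0.706] [-0.039  0.541 -0.84 ] [ 91.  -9.  27.  -2. -93. -19.]
   [0, 0, -60] [0.146 0.302 0.88 ] [-0.034  0.551 -0.834] [  91.    3.   81.   -2. -134.  -20.]
   [0, 42, 42] [0.102 0.274 0.739] [-0.04   0.545 -0.837] [ 123.  -26.   19.   16. -104.  -43.]
3.16 [[35, -35, 35], [0, 42, -42], [0, 0, -60], [0, -60, 0]] [0.092 0.428 0.88 ] [-0.062  0.609 -0.791] [102.0, 9.0, 81.0, 5.0, -124.0, -16.0]
   [35, -35, 35] [0.321 0.591 0.756] [ 0.18   0.498 -0.848] [  77.   26.   81.    4. -112.   -7.]
   [0, 42, -42] [0.213 0.323 0.823] [ 0.18   0.498 -0.848] [  90.   -5.   49.   11. -113.  -15.]
   [0, 0, -60] [0.087 0.255 0.898] [-0.055  0.546 -0.836] [ 141.   -5.   70.   34. -135.  -28.]
   [0, -60, 0] [0.093 0.439 0.886] [-0.029  0.633 -0.773] [ 104.   10.   81.    8. -122.  -15.]
```

Call:
drive_tool --moves '[{"delta_pos": [35,-35,35],"turn": 0,"claw": 1},{"delta_pos": [35,-35,35],"turn": 0,"claw": 1},{"delta_pos": [35,-35,35],"turn": 0,"claw": 1},{"delta_pos": [35,-35,35],"turn": 0,"claw": 1},{"delta_pos": [35,-35,35],"turn": 0,"claw": 1},{"delta_pos": [0,42,-42],"turn": 0,"claw": 1},{"delta_pos": [0,42,-42],"turn": 0,"claw": 1},{"delta_pos": [0,42,-42],"turn": 0,"claw": 1},{"delta_pos": [0,42,-42],"turn": 0,"claw": 1},{"delta_pos": [0,42,-42],"turn": 0,"claw": 1}]'

```text
time_s: 7.48
tcp_pos: [0.2152, 0.3162, 0.8249]
ee_rot: [[0.923, -0.339, 0.18], [-0.382, -0.774, 0.505], [-0.031, -0.535, -0.844]]
wrist_force: [-1.1, 0.6, 0.7]
gripper_width: 0.999
gripper_force: 0.0
```

Call:
drive_tool --moves '[{"delta_pos": [0,0,-60],"turn": 0,"claw": 1},{"delta_pos": [0,0,-60],"turn": 0,"claw": 1},{"delta_pos": [0,0,-60],"turn": 0,"claw": 1},{"delta_pos": [0,0,-60],"turn": 0,"claw": 1},{"delta_pos": [0,0,-60],"turn": 0,"claw": 1}]'

```text
time_s: 8.1
tcp_pos: [0.1774, 0.1733, 0.8995]
ee_rot: [[0.881, -0.424, 0.211], [-0.472, -0.749, 0.465], [-0.039, -0.509, -0.86]]
wrist_force: [-0.6, 0.1, 0.2]
gripper_width: 1.001
gripper_force: 0.0
```

```bash
cat > t10.py <<'E'
from h import *; log()
from fsim import *
q=np.array(json.load(open('log.json'))[-1][0])
for d in ([0,-60,0],[-30,-50,0],[0,-42,-42],[0,-42,42]):
    v=q
    for k in range(6):
        v=row(v,d,0); x,R=fkj(v)[:2]
        if k>2: print(d,k,x.round(3),R[:,2].round(3),v.round(0))
E
python3 t10.py
```

```text
8.1 J [ 137.2   -5.4   69.3   51.7 -141.8  -28.4] p [0.1774 0.1733 0.8995] R [[0.881, -0.424, 0.211], [-0.472, -0.749, 0.465], [-0.039, -0.509, -0.86]] F [-0.6  0.1  0.2] 1.0008937786748795 0.0
[0, -60, 0] 3 [0.19  0.326 0.874] [ 0.188  0.477 -0.859] [  96.    9.   81.   19. -133.  -12.]
[0, -60, 0] 4 [0.203 0.365 0.869] [ 0.2    0.494 -0.846] [  93.   11.   81.   17. -129.  -11.]
[0, -60, 0] 5 [0.215 0.403 0.864] [ 0.212  0.513 -0.832] [  91.   13.   81.   16. -125.  -11.]
[-30, -50, 0] 3 [0.056 0.408 0.829] [ 0.154  0.328 -0.932] [ 117.   16.   81.   25. -138.  -25.]
[-30, -50, 0] 4 [0.043 0.451 0.818] [ 0.158  0.344 -0.926] [ 116.   18.   81.   24. -135.  -25.]
[-30, -50, 0] 5 [0.03  0.492 0.806] [ 0.162  0.362 -0.918] [ 115.   21.   81.   24. -132.  -26.]
[0, -42, -42] 3 [0.138 0.182 0.921] [ 0.15   0.559 -0.816] [ 180.   -3.   75.   87. -146.  -28.]
[0, -42, -42] 4 [0.136 0.175 0.923] [ 0.159  0.571 -0.805] [ 180.   -1.   79.   91. -145.  -24.]
[0, -42, -42] 5 [0.093 0.185 0.917] [ 0.116  0.553 -0.825] [ 180.    2.   81.   85. -146.  -18.]
[0, -42, 42] 3 [0.233 0.311 0.861] [ 0.219  0.454 -0.864] [  86.    5.   71.   14. -127.  -14.]
[0, -42, 42] 4 [0.26  0.362 0.846] [ 0.219  0.454 -0.864] [  81.    9.   73.   10. -124.  -12.]
[0, -42, 42] 5 [0.286 0.413 0.83 ] [ 0.219  0.454 -0.864] [  78.   16.   80.    8. -124.  -10.]
```

Call:
drive_tool --moves '[{"delta_pos": [0,-60,0],"turn": 0,"claw": 1},{"delta_pos": [0,-60,0],"turn": 0,"claw": 1},{"delta_pos": [0,-60,0],"turn": 0,"claw": 1},{"delta_pos": [0,-60,0],"turn": 0,"claw": 1},{"delta_pos": [0,-60,0],"turn": 0,"claw": 1},{"delta_pos": [0,-60,0],"turn": 0,"claw": 1}]'

```text
time_s: 8.85
tcp_pos: [0.2422, 0.3878, 0.8431]
ee_rot: [[0.883, -0.415, 0.218], [-0.469, -0.77, 0.432], [-0.011, -0.484, -0.875]]
wrist_force: [-0.6, 0.5, 1.1]
gripper_width: 1.002
gripper_force: 0.0
```

```bash
cat > t11.py <<'E'
from h import *; log()
from rb import *
q=np.array(json.load(open('log.json'))[-1][0])
for rm,tgt in((.36,(42,92)),):
    b=rbeam(q,lambda R,x,v:ang(R[:,2],zt(*tgt))+.3*max(0,abs(v[0]-80)-50),6,seg=4,width=40,stop=4,rmin=rm)
    v=q
    for d in b[2]:
        for _ in range(4): v=row(v,d,0)
        x,R=fkj(v)[:2]; print("  ",d,x.round(3),R[:,2].round(3),v.round(0))
E
timeout 570 python3 t11.py; date
```

```text
8.85 J [  85.6   13.9   80.6   13.7 -128.8  -12.5] p [0.2422 0.3878 0.8431] R [[0.883, -0.415, 0.218], [-0.469, -0.77, 0.432], [-0.011, -0.484, -0.875]] F [-0.6  0.5  1.1] 1.0016336554421104 0.0
6.05 [[-35, -35, 35], [42, 0, -42], [-42, 0, -42], [0, -60, 0], [0, 60, 0], [0, -42, -42]] [0.051 0.377 0.907] [ 0.01   0.629 -0.777] [124.0, 6.0, 78.0, 26.0, -125.0, -30.0]
   [-35, -35, 35] [0.203 0.61  0.767] [ 0.226  0.448 -0.865] [  92.   27.   81.   16. -116.  -20.]
   [42, 0, -42] [0.295 0.427 0.839] [ 0.252  0.486 -0.837] [  78.   16.   81.   10. -122.   -9.]
   [-42, 0, -42] [0.097 0.375 0.917] [ 0.075  0.686 -0.724] [ 118.   -0.   66.   26. -115.  -34.]
   [0, -60, 0] [0.167 0.485 0.924] [ 0.109  0.765 -0.635] [  95.   12.   81.   11. -109.  -23.]
   [0, 60, 0] [0.096 0.392 0.815] [ 0.112  0.76  -0.64 ] [122. -19.  18.  30. -85. -50.]
   [0, -42, -42] [0.105 0.376 0.899] [ 0.012  0.625 -0.78 ] [ 108.    6.   79.   15. -125.  -25.]
Thu Dec  3 07:34:36 UTC 2026
```

Call:
drive_tool --moves '[{"delta_pos": [-35,-35,35],"turn": 0,"claw": 1},{"delta_pos": [-35,-35,35],"turn": 0,"claw": 1},{"delta_pos": [-35,-35,35],"turn": 0,"claw": 1},{"delta_pos": [-35,-35,35],"turn": 0,"claw": 1},{"delta_pos": [42,0,-42],"turn": 0,"claw": 1},{"delta_pos": [42,0,-42],"turn": 0,"claw": 1},{"delta_pos": [42,0,-42],"turn": 0,"claw": 1},{"delta_pos": [42,0,-42],"turn": 0,"claw": 1},{"delta_pos": [-42,0,-42],"turn": 0,"claw": 1},{"delta_pos": [-42,0,-42],"turn": 0,"claw": 1},{"delta_pos": [-42,0,-42],"turn": 0,"claw": 1},{"delta_pos": [-42,0,-42],"turn": 0,"claw": 1}]'

```text
time_s: 10.35
tcp_pos: [0.0898, 0.3802, 0.8744]
ee_rot: [[0.885, -0.414, 0.211], [-0.461, -0.722, 0.516], [-0.061, -0.554, -0.83]]
wrist_force: [-1.5, -0.2, 1.5]
gripper_width: 1.0
gripper_force: 0.0
```

```bash
cat > t12.py <<'E'
from h import *; log()
from fsim import *
q=np.array(json.load(open('log.json'))[-1][0]); x,R=fkj(q)[:2]; z=R[:,2]
print("alpha",np.degrees(np.arccos(-z[2])),"az",np.degrees(np.arctan2(z[1],z[0])))
for d in ([0,-60,0],[-42,0,-42],[0,-42,-42],[42,0,-42],[35,-35,-35],[-35,-35,-35],[0,0,-60]):
    v=q
    for k in range(4):
        v=row(v,d,0); x,R=fkj(v)[:2]; z=R[:,2]
    print(d,x.round(3),"al %.0f az %.0f"%(np.degrees(np.arccos(-z[2])),np.degrees(np.arctan2(z[1],z[0]))),v.round(0))
E
python3 t12.py
```

```text
10.35 J [ 120.9    3.1   61.7   31.9 -122.3  -35.9] p [0.0898 0.3802 0.8744] R [[0.885, -0.414, 0.211], [-0.461, -0.722, 0.516], [-0.061, -0.554, -0.83]] F [-1.5 -0.2  1.5] 0.9996397377768808 0.0
alpha 33.889004777696684 az 67.74175675274627
[0, -60, 0] [0.16  0.498 0.816] al 28 az 58 [ 100.   21.   81.   23. -126.  -19.]
[-42, 0, -42] [-0.26   0.29   0.863] al 31 az 133 [ 170.    3.   66.   22. -124.  -66.]
[0, -42, -42] [-0.141  0.403  0.809] al 27 az 45 [ 146.   17.   66.   40. -137.  -22.]
[42, 0, -42] [0.239 0.139 0.947] al 53 az 91 [ 128.  -12.   81.   38. -129.  -33.]
[35, -35, -35] [0.109 0.4   0.834] al 23 az 63 [ 109.   15.   81.   24. -137.  -11.]
[-35, -35, -35] [-0.28   0.352  0.793] al 23 az 69 [ 163.   17.   66.   34. -135.  -25.]
[0, 0, -60] [-0.125  0.301  0.893] al 34 az 115 [ 167.   -0.   66.   34. -129.  -45.]
```

```bash
cat > fs2.py <<'E'
# converged bounded solver: projected LM
from fsim import *
def err(v,xt,Rt,w):
    x,R,J,_,_=fkj(v); W=np.r_[1,1,1,w,w,w]
    return W*np.r_[xt-x,Ro.from_matrix(Rt@R.T).as_rotvec()], W[:,None]*J
def row2(q,d,turn,w=.6,n=14):
    x,R=fkj(q)[:2]; xt=x+R@(np.array(d)/1000); Rt=R@Z(turn); v=np.clip(q,lo,hi); lam=1e-4
    e,J=err(v,xt,Rt,w); c=e@e
    for _ in range(n):
        g=J.T@e; act=((v>=hi-1e-6)&(g>0))|((v<=lo+1e-6)&(g<0)); f=~act
        dq=np.zeros(6); dq[f]=np.linalg.solve(J[:,f].T@J[:,f]+lam*np.eye(f.sum()),g[f])
        v2=np.clip(v+np.degrees(dq),lo,hi); e2,J2=err(v2,xt,Rt,w); c2=e2@e2
        if c2<c:
            done=c-c2<1e-9; v,e,J,c=v2,e2,J2,c2; lam=max(lam/5,1e-6)
            if done: break
        else: lam*=6
    dq=v-q; return q+dq*min(1,(LIM/np.maximum(abs(dq),1e-9)).min())
E
cat > t13.py <<'E'
from fs2 import *
D=json.load(open('log.json'))
q=np.array(D[-2][0])
for d in([-35,-35,35],[42,0,-42],[-42,0,-42]):
    for _ in range(4): q=row2(q,d,0)
x,R=fkj(q)[:2]; print("pred last",x.round(3),R[:,2].round(3),q.round(0))
q=np.array(D[-1][0])
for d in DIRS:
    v=q
    for k in range(4): v=row2(v,d,0)
    x,R,J,el,wr=fkj(v); z=R[:,2]
    print(d.round(),x.round(2),"al %.0f az %.0f"%(np.degrees(np.arccos(-z[2])),np.degrees(np.arctan2(z[1],z[0]))),v.round(0),okR(x,R,el,wr))
E
time python3 t13.py
```

```text
pred last [0.093 0.398 0.893] [ 0.276  0.53  -0.802] [ 120.   12.   78.   39. -127.  -26.]
[-35. -35. -35.] [-0.    0.42  0.91] al 41 az 69 [ 135.   13.   76.   46. -124.  -37.] False
[-42. -42.   0.] [0.01 0.53 0.86] al 39 az 69 [ 121.   20.   79.   34. -118.  -35.] False
[-35. -35.  35.] [0.05 0.6  0.81] al 35 az 68 [ 111.   25.   81.   26. -116.  -32.] False
[-42.   0. -42.] [-0.09  0.34  0.91] al 38 az 69 [ 156.   12.   74.   57. -132.  -48.] False
[-60.   0.   0.] [-0.12  0.48  0.85] al 35 az 68 [ 140.   20.   77.   42. -125.  -47.] False
[-42.   0.  42.] [-0.02  0.55  0.74] al 34 az 68 [124.   5.  34.  28. -98. -53.] False
[-35.  35. -35.] [-0.11  0.27  0.9 ] al 35 az 68 [ 170.   12.   73.   62. -141.  -55.] False
[-42.  42.   0.] [-0.13  0.34  0.79] al 34 az 68 [ 165.   -6.   29.   41. -122.  -81.] False
[-35.  35.  35.] [-0.05  0.41  0.71] al 34 az 68 [ 143.  -11.   12.   33. -101.  -71.] False
[  0. -42. -42.] [0.11 0.36 0.92] al 41 az 68 [ 123.    8.   77.   41. -124.  -27.] True
[  0. -60.   0.] [0.17 0.5  0.87] al 40 az 68 [ 100.   17.   81.   23. -117.  -22.] True
[  0. 
[... 626 characters left out ...]
0.87] al 37 az 67 [  78.   13.   81.    8. -120.  -11.] True
[ 35. -35.  35.] [0.3  0.49 0.82] al 34 az 68 [  78.   19.   81.    7. -118.  -12.] True
[ 42.   0. -42.] [0.18 0.2  0.92] al 37 az 67 [ 127.   -3.   74.   48. -135.  -22.] True
[60.  0.  0.] [0.28 0.28 0.86] al 34 az 68 [  69.    3.   71.    1. -124.   -7.] True
[42.  0. 42.] [0.28 0.39 0.72] al 34 az 68 [ 78.  -7.  28.   6. -92. -15.] True
[ 35.  35. -35.] [0.11 0.21 0.91] al 34 az 66 [ 171.   -7.   58.   68. -144.  -47.] True
[42. 42.  0.] [0.17 0.23 0.79] al 33 az 68 [ 143.  -26.   22.   38. -123.  -56.] True
[35. 35. 35.] [0.18 0.3  0.7 ] al 34 az 68 [108. -24.   8.  21. -95. -39.] True
real	0m0.508s
user	0m1.090s
sys	0m0.016s
```

```bash
sed -i 's/^from fsim import \*; import sys/from fs2 import *; import sys/; s/v=row(v,d,0,w,4)/v=row2(v,d,0,w)/; s/VAR=.*/VAR=[(.6,0),(.66,.4)]/' rb.py
cat > t14.py <<'E'
from rb import *
q=np.array(json.load(open('log.json'))[-1][0])
for tgt in((42,98),(48,-82)):
    b=rbeam(q,lambda R,x,v:ang(R[:,2],zt(*tgt))+.3*max(0,abs(v[0]-80)-70),7,seg=5,width=30,stop=4,rmin=.25)
    v=q
    for d in b[2]:
        for _ in range(5): v=row2(v,d,0)
        x,R=fkj(v)[:2];z=R[:,2]; print("  ",d,x.round(3),"al %.0f az %.0f"%(np.degrees(np.arccos(-z[2])),np.degrees(np.arctan2(z[1],z[0]))),v.round(0))
E
time timeout 570 python3 t14.py
```

```text
12.87 [[60, 0, 0], [0, 42, 42], [0, 0, -60], [-35, -35, 35], [42, 0, -42], [-42, 0, 42], [42, 0, -42]] [0.297 0.144 0.851] [ 0.094  0.568 -0.818] [17.0, 2.0, 77.0, -48.0, -136.0, -8.0]
   [60, 0, 0] [0.326 0.26  0.857] al 34 az 68 [  55.    8.   79.   -9. -128.   -2.]
   [0, 42, 42] [0.288 0.226 0.618] al 34 az 68 [ 59. -21.   7.  -5. -85.   1.]
   [0, 0, -60] [0.232 0.097 0.84 ] al 35 az 71 [  23.   -9.   63.  -35. -131.    7.]
   [-35, -35, 35] [0.21  0.268 0.815] al 33 az 74 [  87.  -11.   43.    8. -112.  -24.]
   [42, 0, -42] [0.301 0.127 0.86 ] al 35 az 75 [  17.    3.   80.  -45. -137.   -2.]
   [-42, 0, 42] [0.202 0.282 0.776] al 35 az 78 [  87.  -16.   32.    6. -104.  -29.]
   [42, 0, -42] [0.298 0.144 0.851] al 35 az 80 [  17.    2.   77.  -48. -136.   -7.]
48.71 [[42, 42, 0], [35, 35, 35], [35, 35, 35], [42, 42, 0], [35, 35, 35], [0, 42, 42], [42, 0, 42]] [ 0.385 -0.351  0.49 ] [ 0.217  0.011 -0.976] [116.0, -69.0, -1.0, 36.0, -160.0, -25.0]
   [42, 42, 0] [0.194 0.202 0.774] al 32 az 68 [ 128.  -27.   21.   31. -117.  -46.]
   [35, 35, 35] [0.311 0.079 0.523] al 32 az 68 [ 132.  -60.  -19.   31. -112.  -54.]
   [35, 35, 35] [ 0.307 -0.004  0.39 ] al 29 az 58 [ 117.  -69.  -35.   26. -107.  -45.]
   [42, 42, 0] [ 0.288 -0.182  0.447] al 25 az 45 [ 100.  -69.  -20.   24. -123.  -25.]
   [35, 35, 35] [ 0.314 -0.267  0.47 ] al 19 az 30 [ 104.  -69.  -12.   29. -138.  -23.]
   [0, 42, 42] [ 0.202 -0.296  0.428] al 16 az 12 [  85.  -69.  -19.   21. -134.  -12.]
   [42, 0, 42] [ 0.357 -0.311  0.473] al 14 az -5 [ 113.  -69.   -8.   30. -155.  -30.]
real	0m31.520s
user	2m1.530s
sys	0m0.326s
```

Call:
drive_tool --moves '[{"delta_pos": [0,-60,0],"turn": 0,"claw": 1},{"delta_pos": [0,-60,0],"turn": 0,"claw": 1},{"delta_pos": [0,-60,0],"turn": 0,"claw": 1},{"delta_pos": [0,-60,0],"turn": 0,"claw": 1},{"delta_pos": [0,-42,-42],"turn": 0,"claw": 1},{"delta_pos": [0,-42,-42],"turn": 0,"claw": 1},{"delta_pos": [0,-42,-42],"turn": 0,"claw": 1},{"delta_pos": [0,-42,-42],"turn": 0,"claw": 1}]'

```text
time_s: 11.35
tcp_pos: [0.1808, 0.4387, 0.916]
ee_rot: [[0.888, -0.388, 0.246], [-0.444, -0.591, 0.673], [-0.116, -0.707, -0.698]]
wrist_force: [-0.1, -0.5, 0.4]
gripper_width: 1.0
gripper_force: 0.0
```

```bash
cat > goto.py <<'E'
# plan straight translation + turn from current state to target grasp point; prints tool-frame totals and simulates
from h import *; from fs2 import *
def state():
    log(); q=np.array(json.load(open('log.json'))[-1][0]); x,R=fkj(q)[:2]; z=R[:,2]
    print("al %.1f az %.1f"%(np.degrees(np.arccos(-z[2])),np.degrees(np.arctan2(z[1],z[0])))); return q,x,R
def turn_h(R,axis=None):
    # turn making tool y horizontal (or best along axis); two options
    out=[]
    a=np.cross([0,0,1],R[:,2]) if axis is None else np.array(axis)
    for s in(1,-1):
        l=R.T@(s*a); out.append(np.arctan2(-l[0],l[1]))
    return out
def plan(q,wps,turn,n):
    # wps list of world TCP, n rows each; turn spread in first
    v=q
    for k,(w,m) in enumerate(zip(wps,n)):
        x,R=fkj(v)[:2]; t=turn/m if k==0 else 0
        d=(R.T@(np.array(w)-x))*1000/m
        for i in range(m):
            x,R=fkj(v)[:2]; d=(R.T@(np.array(w)-x))*1000/(m-i); v=row2(v,d,t)
            if i==0: print("row1",d.round(1))
        x,R=fkj(v)[:2]; z=R[:,2]; print(w,"->",x.round(4),"al %.1f az %.1f yz %.3f"%(np.degrees(np.arccos(-z[2])),np.degrees(np.arctan2(z[1],z[0])),R[2,1]),v.round(0),"wr",fkj(v)[4].round(2))
    return v
E
python3 - <<'E'
from goto import *
q,x,R=state(); print(turn_h(R))
B=np.array([.421,.303,.040])
for T in turn_h(R):
    z=R[:,2]; g=B+.019*z
    plan(q,[[.3,.3,.6],[.40,.25,.3],g-.1*z,g,],T,[16,8,8,4])
E
```

```text
11.35 J [ 100.5   11.9   80.7   23.8 -115.3  -21.1] p [0.1808 0.4387 0.916 ] R [[0.888, -0.388, 0.246], [-0.444, -0.591, 0.673], [-0.116, -0.707, -0.698]] F [-0.1 -0.5  0.4] 0.9995858944701017 0.0
al 45.8 az 69.9
[np.float64(1.4084574106300352), np.float64(-1.7331352429597582)]
row1 [12.7 16.2  9.8]
[0.3, 0.3, 0.6] -> [0.3 0.3 0.6] al 45.8 az 69.8 yz -0.019 [ 64. -23.  -3.  -5. -64. -82.] wr [0.08 0.16 0.82]
row1 [ 28.3 -13.1  25. ]
[0.4, 0.25, 0.3] -> [0.4  0.25 0.3 ] al 45.8 az 69.8 yz -0.019 [ 30.  -8. -23. -41. -45. -27.] wr [0.29 0.16 0.61]
row1 [18.3  0.3 17.6]
[0.40110394 0.24849065 0.09651441] -> [0.4011 0.2485 0.0965] al 45.8 az 69.8 yz -0.019 [ 17.  13. -31. -71. -37.  20.] wr [0.41 0.12 0.42]
row1 [ 0.  0. 25.]
[0.42566698 0.31578614 0.02674353] -> [0.4257 0.3158 0.0267] al 45.8 az 69.8 yz -0.019 [ 20.  25. -28. -85. -33.  34.] wr [0.46 0.17 0.33]
row1 [12.7 16.2  9.8]
[0.3, 0.3, 0.6] -> [0.3 0.3 0.6] al 45.8 az 69.8 yz -0.019 [ 64. -23.  -3.  -5. -64.  95.] wr [0.08 0.16 0.82]
row1 [-27.6  14.6  25. ]
[0.4, 0.25, 0.3] -> [0.4  0.25 0.3 ] al 45.8 az 69.8 yz -0.019 [ 30.  -8. -23. -41. -45. 150.] wr [0.29 0.16 0.61]
row1 [-18.3   0.7  17.6]
[0.40110394 0.24849065 0.09651441] -> [0.4001 0.2577 0.1176] al 41.8 az 69.1 yz -0.028 [ 26.   9. -31. -59. -32. 177.] wr [0.37 0.18 0.45]
row1 [-3.3  0.9 27.5]
[0.42566698 0.31578614 0.02674353] -> [0.428  0.3225 0.0418] al 37.7 az 68.9 yz -0.037 [ 33.  21. -26. -63. -23. 177.] wr [0.41 0.26 0.38]
```

```bash
cat >> goto.py <<'E'
def rows(q,wps,turn,n,claw=1):
    v=q; out=[]
    for k,(w,m) in enumerate(zip(wps,n)):
        for i in range(m):
            x,R=fkj(v)[:2]; t=round(turn/m,3) if k==0 else 0
            d=((R.T@(np.array(w)-x))*1000/(m-i)).round(0); v=row2(v,d,t); out.append((*map(int,d),t))
        x,R=fkj(v)[:2]; z=R[:,2]; print(np.round(w,3),"->",x.round(4),"al %.1f az %.1f yz %.3f"%(np.degrees(np.arccos(-z[2])),np.degrees(np.arctan2(z[1],z[0])),R[2,1]),v.round(0))
    print(out); return v
E
python3 - <<'E'
from goto import *
q,x,R=state()
B=np.array([.421,.303,.040]); z=R[:,2]; g=B+.019*z
rows(q,[[.28,.3,.65],[.40,.25,.3],g-.1*z],1.408,[10,8,5])
E
```

```text
11.35 J [ 100.5   11.9   80.7   23.8 -115.3  -21.1] p [0.1808 0.4387 0.916 ] R [[0.888, -0.388, 0.246], [-0.444, -0.591, 0.673], [-0.116, -0.707, -0.698]] F [-0.1 -0.5  0.4] 0.9995858944701017 0.0
al 45.8 az 69.9
[0.28 0.3  0.65] -> [0.2803 0.2995 0.6499] al 45.8 az 69.7 yz -0.041 [ 70. -23.   3.   0. -70. -87.]
[0.4  0.25 0.3 ] -> [0.4004 0.25   0.3005] al 45.8 az 69.7 yz -0.041 [ 30.  -8. -23. -41. -45. -25.]
[0.401 0.248 0.097] -> [0.4012 0.2482 0.0967] al 45.8 az 69.7 yz -0.041 [ 17.  13. -31. -71. -37.  22.]
[(18, 23, 12, 0.141), (21, 23, 13, 0.141), (24, 20, 13, 0.141), (26, 16, 12, 0.141), (29, 13, 13, 0.141), (30, 8, 12, 0.141), (31, 4, 13, 0.141), (31, 0, 12, 0.141), (31, -5, 13, 0.141), (30, -9, 12, 0.141), (33, -14, 30, 0), (33, -14, 30, 0), (33, -14, 30, 0), (32, -15, 30, 0), (33, -14, 30, 0), (32, -15, 30, 0), (33, -14, 30, 0), (32, -15, 30, 0), (29, 1, 28, 0), (29, 2, 28, 0), (30, 1, 28, 0), (29, 2, 29, 0), (30, 1, 28, 0)]
```

Call:
drive_tool --moves '[{"delta_pos": [18,23,12],"turn": 0.141,"claw": 1},{"delta_pos": [21,23,13],"turn": 0.141,"claw": 1},{"delta_pos": [24,20,13],"turn": 0.141,"claw": 1},{"delta_pos": [26,16,12],"turn": 0.141,"claw": 1},{"delta_pos": [29,13,13],"turn": 0.141,"claw": 1},{"delta_pos": [30,8,12],"turn": 0.141,"claw": 1},{"delta_pos": [31,4,13],"turn": 0.141,"claw": 1},{"delta_pos": [31,0,12],"turn": 0.141,"claw": 1},{"delta_pos": [31,-5,13],"turn": 0.141,"claw": 1},{"delta_pos": [30,-9,12],"turn": 0.141,"claw": 1}]'

```text
time_s: 12.6
tcp_pos: [0.2795, 0.3002, 0.6487]
ee_rot: [[-0.189, -0.95, 0.249], [-0.673, 0.31, 0.672], [-0.715, -0.04, -0.698]]
wrist_force: [0.7, 0.1, 0.0]
gripper_width: 1.0
gripper_force: 0.0
```

Call:
drive_tool --moves '[{"delta_pos": [33,-14,30],"turn": 0,"claw": 1},{"delta_pos": [33,-14,30],"turn": 0,"claw": 1},{"delta_pos": [33,-14,30],"turn": 0,"claw": 1},{"delta_pos": [32,-15,30],"turn": 0,"claw": 1},{"delta_pos": [33,-14,30],"turn": 0,"claw": 1},{"delta_pos": [32,-15,30],"turn": 0,"claw": 1},{"delta_pos": [33,-14,30],"turn": 0,"claw": 1},{"delta_pos": [32,-15,30],"turn": 0,"claw": 1}]'

```text
time_s: 13.6
tcp_pos: [0.4001, 0.2503, 0.2993]
ee_rot: [[-0.184, -0.951, 0.25], [-0.676, 0.307, 0.67], [-0.714, -0.046, -0.699]]
wrist_force: [0.5, 0.7, -0.8]
gripper_width: 1.0
gripper_force: 0.0
```

```bash
python3 - <<'E'
from goto import *
q,x,R=state(); t=turn_h(R); print(t)
B=np.array([.421,.303,.040]); z=R[:,2]; g=B+.019*z
t=min(t,key=abs)
rows(q,[g-.1*z,g],t,[6,5])
E
```

```text
13.6 J [ 29.8  -8.  -22.6 -40.4 -44.9 -25.1] p [0.4001 0.2503 0.2993] R [[-0.184, -0.951, 0.25], [-0.676, 0.307, 0.67], [-0.714, -0.046, -0.699]] F [ 0.5  0.7 -0.8] 0.9997202769054844 0.0
al 45.7 az 69.5
[np.float64(0.06430272441179329), np.float64(-3.077289929178)]
[0.401 0.249 0.097] -> [0.4003 0.2489 0.0969] al 45.7 az 69.5 yz 0.001 [ 18.  12. -31. -71. -37.  18.]
[0.426 0.316 0.027] -> [0.4254 0.3159 0.027 ] al 45.7 az 69.5 yz 0.001 [ 21.  25. -28. -85. -33.  32.]
[(24, 2, 24, np.float64(0.011)), (24, 1, 24, np.float64(0.011)), (24, 1, 24, np.float64(0.011)), (24, 1, 23, np.float64(0.011)), (25, 0, 24, np.float64(0.011)), (24, 1, 23, np.float64(0.011)), (0, 0, 20, 0), (0, 0, 20, 0), (0, 0, 20, 0), (0, 0, 20, 0), (0, 0, 20, 0)]
```

Call:
drive_tool --moves '[{"delta_pos": [24,2,24],"turn": 0.011,"claw": 1},{"delta_pos": [24,1,24],"turn": 0.011,"claw": 1},{"delta_pos": [24,1,24],"turn": 0.011,"claw": 1},{"delta_pos": [24,1,23],"turn": 0.011,"claw": 1},{"delta_pos": [25,0,24],"turn": 0.011,"claw": 1},{"delta_pos": [24,1,23],"turn": 0.011,"claw": 1}]'

```text
time_s: 14.35
tcp_pos: [0.3991, 0.2511, 0.0962]
ee_rot: [[-0.246, -0.937, 0.25], [-0.655, 0.35, 0.67], [-0.715, 0.001, -0.7]]
wrist_force: [-0.3, 0.3, 1.0]
gripper_width: 1.003
gripper_force: 0.0
```

```bash
python3 - <<'E'
from goto import *
q,x,R=state()
B=np.array([.421,.303,.040]); z=R[:,2]; print("to g tool mm",((R.T@(B+.019*z-x))*1000).round(1))
c=cap("scene"); save("pre.png",cv2.resize(c["color"][200:400,200:440],(720,600)))
E
```

```text
14.35 J [ 17.5  12.6 -31.4 -70.6 -36.7  18.2] p [0.3991 0.2511 0.0962] R [[-0.246, -0.937, 0.25], [-0.655, 0.35, 0.67], [-0.715, 0.001, -0.7]] F [-0.3  0.3  1. ] 1.0031691253577413 0.0
al 45.6 az 69.5
to g tool mm [ -1.5  -0.3 100.3]
```

View pics/pre.png

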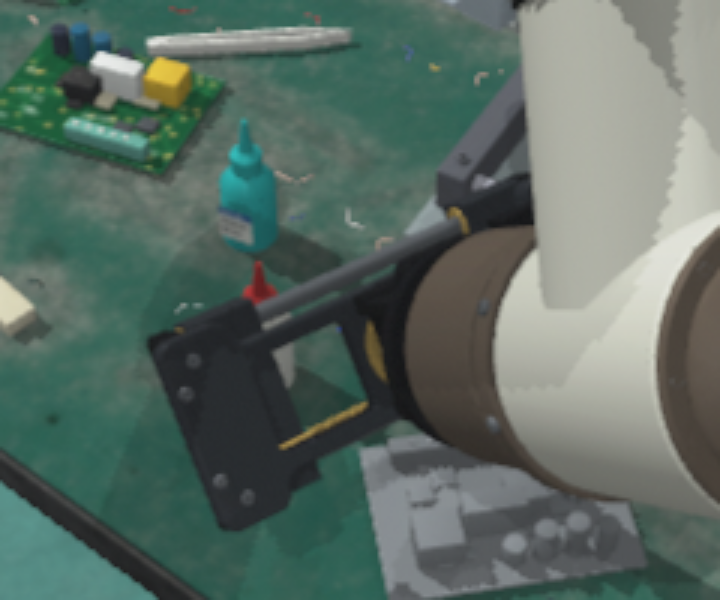

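The gripper is tilted about 45° with the white bottle (crop pixel 270,320) ahead of it. The wrist is above the grey dummy board, and the teal bottle is clear behind. I'll go in and close.

Call:
drive_tool --moves '[{"delta_pos": [0,0,20],"turn": 0,"claw": 1},{"delta_pos": [0,0,20],"turn": 0,"claw": 1},{"delta_pos": [0,0,20],"turn": 0,"claw": 1},{"delta_pos": [0,0,20],"turn": 0,"claw": 1},{"delta_pos": [0,0,20],"turn": 0,"claw": 1},{"delta_pos": [0,0,0],"turn": 0,"claw": 0},{"delta_pos": [0,0,0],"turn": 0,"claw": 0},{"delta_pos": [0,0,0],"turn": 0,"claw": 0},{"delta_pos": [0,0,0],"turn": 0,"claw": 0},{"delta_pos": [0,0,0],"turn": 0,"claw": 0}]'

```text
time_s: 15.65
tcp_pos: [0.4236, 0.3174, 0.0264]
ee_rot: [[-0.25, -0.936, 0.249], [-0.654, 0.353, 0.669], [-0.714, 0.004, -0.7]]
wrist_force: [0.0, 0.7, 0.8]
gripper_width: 0.517
gripper_force: 0.0
```

```bash
cat > t20.py <<'E'
from goto import *
from rb import rbeam
q,x,R=state(); np.save("Rg.npy",R); np.save("xg.npy",x)
u=R.T@[0,0,1.]   # bottle up in tool frame
# lift straight up to z=.35 then search beta
v=rows(q,[[x[0]-.02,x[1]-.03,.35]],0,[8],0)
c=rbeam(v,lambda R,x,vv:np.degrees(np.arcsin(-R[2,2])),6,seg=5,stop=2,width=30)
w=v
for d in c[2]:
    for _ in range(5): w=row2(w,d,0)
    X,RR=fkj(w)[:2];z=RR[:,2]; print("  ",d,X.round(3),"al %.0f az %.0f"%(np.degrees(np.arccos(-z[2])),np.degrees(np.arctan2(z[1],z[0]))),w.round(0))
E
python3 t20.py
```

```text
15.65 J [ 20.3  24.8 -28.1 -84.6 -33.   32.4] p [0.4236 0.3174 0.0264] R [[-0.25, -0.936, 0.249], [-0.654, 0.353, 0.669], [-0.714, 0.004, -0.7]] F [0.  0.7 0.8] 0.5169643887769664 0.0
al 45.6 az 69.6
[0.404 0.283 0.35 ] -> [0.4049 0.283  0.3499] al 45.6 az 69.6 yz 0.004 [ 37.  -9. -19. -33. -45. -42.]
[(-26, 1, -32, 0.0), (-26, 1, -31, 0.0), (-26, 1, -32, 0.0), (-26, 1, -31, 0.0), (-26, 1, -32, 0.0), (-26, 1, -31, 0.0), (-26, 2, -32, 0.0), (-25, 1, -31, 0.0)]
5.57 [[-60, 0, 0], [-60, 0, 0], [-60, 0, 0], [-60, 0, 0], [-60, 0, 0], [-60, 0, 0]] [0.345 0.656 1.063] [0.487 0.873 0.001] [82.0, 25.0, 81.0, 26.0, -59.0, -100.0]
   [-60, 0, 0] [0.48  0.479 0.564] al 46 az 70 [ 53.   4.  17. -14. -59. -71.]
   [-60, 0, 0] [0.53  0.642 0.73 ] al 48 az 69 [ 59.  33.  80.  -7. -90. -83.]
   [-60, 0, 0] [0.496 0.711 0.787] al 59 az 65 [ 66.  33.  81.   1. -79. -88.]
   [-60, 0, 0] [0.455 0.731 0.868] al 69 az 63 [ 72.  32.  81.   9. -70. -93.]
   [-60, 0, 0] [0.405 0.71  0.963] al 80 az 62 [ 77.  29.  81.  17. -63. -97.]
   [-60, 0, 0] [0.345 0.656 1.063] al 90 az 61 [  82.   25.   81.   26.  -59. -100.]
```

Call:
drive_tool --moves '[{"delta_pos": [0,0,0],"turn": 0,"claw": 0},{"delta_pos": [0,0,0],"turn": 0,"claw": 0},{"delta_pos": [0,0,0],"turn": 0,"claw": 0},{"delta_pos": [0,0,0],"turn": 0,"claw": 0}]'

```text
time_s: 16.15
tcp_pos: [0.4238, 0.3175, 0.0261]
ee_rot: [[-0.25, -0.936, 0.249], [-0.654, 0.353, 0.669], [-0.714, 0.004, -0.7]]
wrist_force: [1.1, -0.5, 1.8]
gripper_width: 0.338
gripper_force: 30.0
```

Call:
drive_tool --moves '[{"delta_pos": [-26,1,-32],"turn": 0,"claw": 0},{"delta_pos": [-26,1,-31],"turn": 0,"claw": 0},{"delta_pos": [-26,1,-32],"turn": 0,"claw": 0},{"delta_pos": [-26,1,-31],"turn": 0,"claw": 0},{"delta_pos": [-26,1,-32],"turn": 0,"claw": 0},{"delta_pos": [-26,1,-31],"turn": 0,"claw": 0},{"delta_pos": [-26,2,-32],"turn": 0,"claw": 0},{"delta_pos": [-25,1,-31],"turn": 0,"claw": 0}]'

```text
time_s: 17.15
tcp_pos: [0.403, 0.287, 0.3509]
ee_rot: [[-0.25, -0.936, 0.247], [-0.655, 0.352, 0.669], [-0.713, 0.006, -0.701]]
wrist_force: [0.2, 0.2, -0.8]
gripper_width: 0.333
gripper_force: 30.0
```

```bash
python3 - <<'E'
from goto import *
q,x,R=state()
c=cap("wrist"); save("held.png",c["color"])
E
```

```text
17.15 J [ 37.6  -9.5 -18.7 -32.5 -44.9 -42.4] p [0.403  0.287  0.3509] R [[-0.25, -0.936, 0.247], [-0.655, 0.352, 0.669], [-0.713, 0.006, -0.701]] F [ 0.2  0.2 -0.8] 0.3329170720913793 29.995567873120308
al 45.5 az 69.7
```

View pics/held.png

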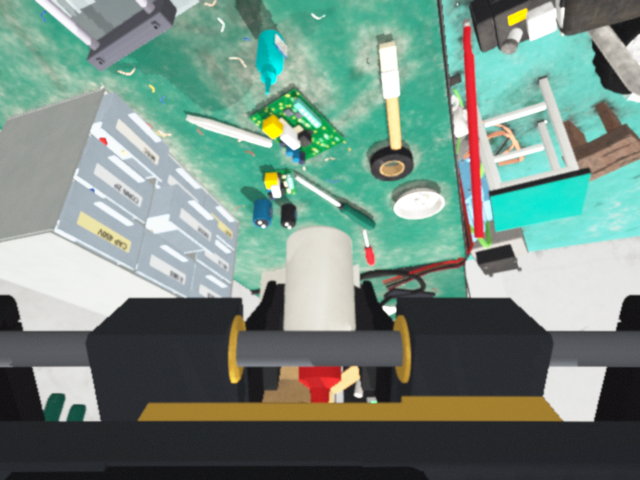

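The wrist view shows the bottle firmly held between the pads, white base up-image at (320,260) and red cap at (320,385). Now I'll tilt the tool up by pushing at the limit.

Call:
drive_tool --moves '[{"delta_pos": [-60,0,0],"turn": 0,"claw": 0},{"delta_pos": [-60,0,0],"turn": 0,"claw": 0},{"delta_pos": [-60,0,0],"turn": 0,"claw": 0},{"delta_pos": [-60,0,0],"turn": 0,"claw": 0},{"delta_pos": [-60,0,0],"turn": 0,"claw": 0},{"delta_pos": [-60,0,0],"turn": 0,"claw": 0},{"delta_pos": [-60,0,0],"turn": 0,"claw": 0},{"delta_pos": [-60,0,0],"turn": 0,"claw": 0},{"delta_pos": [-60,0,0],"turn": 0,"claw": 0},{"delta_pos": [-60,0,0],"turn": 0,"claw": 0},{"delta_pos": [-60,0,0],"turn": 0,"claw": 0},{"delta_pos": [-60,0,0],"turn": 0,"claw": 0}]'

```text
time_s: 18.7
tcp_pos: [0.516, 0.6817, 0.7435]
ee_rot: [[-0.221, -0.927, 0.304], [-0.584, 0.375, 0.72], [-0.781, -0.018, -0.624]]
wrist_force: [0.6, -0.7, -0.6]
gripper_width: 0.333
gripper_force: 30.0
```

Call:
drive_tool --moves '[{"delta_pos": [-60,0,0],"turn": 0,"claw": 0},{"delta_pos": [-60,0,0],"turn": 0,"claw": 0},{"delta_pos": [-60,0,0],"turn": 0,"claw": 0},{"delta_pos": [-60,0,0],"turn": 0,"claw": 0},{"delta_pos": [-60,0,0],"turn": 0,"claw": 0},{"delta_pos": [-60,0,0],"turn": 0,"claw": 0},{"delta_pos": [-60,0,0],"turn": 0,"claw": 0},{"delta_pos": [-60,0,0],"turn": 0,"claw": 0},{"delta_pos": [-60,0,0],"turn": 0,"claw": 0},{"delta_pos": [-60,0,0],"turn": 0,"claw": 0},{"delta_pos": [-60,0,0],"turn": 0,"claw": 0},{"delta_pos": [-60,0,0],"turn": 0,"claw": 0}]'

```text
time_s: 20.2
tcp_pos: [0.416, 0.7223, 0.9367]
ee_rot: [[-0.047, -0.887, 0.459], [-0.229, 0.457, 0.859], [-0.972, -0.065, -0.225]]
wrist_force: [0.3, -0.4, -0.7]
gripper_width: 0.339
gripper_force: 30.0
```

```bash
cat > t21.py <<'E'
from goto import *
q,x,R=state(); Rg=np.load("Rg.npy"); u=Rg.T@[0,0,1.]
print("bottle ang",np.degrees(np.arccos((R@u)[2])))
v=q
for k in range(8):
    v=row2(v,[-60,0,0],0); RR=fkj(v)[1]; print(k,fkj(v)[0].round(2),np.degrees(np.arccos(-RR[2,2])).round(0),"inverted ang",np.degrees(np.arccos((RR@Z(np.pi)@u)[2])).round(0),v.round(0)) if k%3==1 else 0
# continuing turn from here
for T in(.185,-.185):
    v=q
    for k in range(17): v=row2(v,[0,0,0],T)
    RR=fkj(v)[1]; print("turn",T,np.degrees(np.arccos((RR@u)[2])).round(0),v.round(0),fkj(v)[0].round(2))
E
python3 t21.py
```

```text
20.2 J [ 75.8  29.6  80.6  15.  -65.1 -95.8] p [0.416  0.7223 0.9367] R [[-0.047, -0.887, 0.459], [-0.229, 0.457, 0.859], [-0.972, -0.065, -0.225]] F [ 0.3 -0.4 -0.7] 0.3393801184664229 29.994694562628865
al 77.0 az 61.9
bottle ang 31.65013425760795
1 [0.39 0.71 0.98] 81.0 inverted ang 127.0 [ 78.  28.  81.  18. -63. -97.]
4 [0.36 0.67 1.04] 87.0 inverted ang 133.0 [ 81.  26.  81.  23. -60. -99.]
7 [0.32 0.63 1.09] 93.0 inverted ang 138.0 [  85.   22.   79.   29.  -57. -102.]
turn 0.185 135.0 [  35.   10.   28.  -79.  -47. -177.] [0.52 0.59 0.72]
turn -0.185 122.0 [ 76.  30.  81.  15. -65.  84.] [0.41 0.72 0.94]
```

Call:
drive_tool --moves '[{"delta_pos": [-60,0,0],"turn": 0,"claw": 0},{"delta_pos": [-60,0,0],"turn": 0,"claw": 0},{"delta_pos": [-60,0,0],"turn": 0,"claw": 0},{"delta_pos": [-60,0,0],"turn": 0,"claw": 0},{"delta_pos": [-60,0,0],"turn": 0,"claw": 0},{"delta_pos": [-60,0,0],"turn": 0,"claw": 0},{"delta_pos": [-60,0,0],"turn": 0,"claw": 0},{"delta_pos": [-60,0,0],"turn": 0,"claw": 0}]'

```text
time_s: 21.2
tcp_pos: [0.3139, 0.766, 0.8828]
ee_rot: [[0.083, -0.906, 0.416], [-0.455, 0.337, 0.824], [-0.887, -0.258, -0.384]]
wrist_force: [3.4, 4.4, 5.1]
gripper_width: 0.333
gripper_force: 30.0
```

Call:
drive_tool --moves '[{"delta_pos": [0,0,0],"turn": -0.185,"claw": 0},{"delta_pos": [0,0,0],"turn": -0.185,"claw": 0},{"delta_pos": [0,0,0],"turn": -0.185,"claw": 0},{"delta_pos": [0,0,0],"turn": -0.185,"claw": 0},{"delta_pos": [0,0,0],"turn": -0.185,"claw": 0},{"delta_pos": [0,0,0],"turn": -0.185,"claw": 0},{"delta_pos": [0,0,0],"turn": -0.185,"claw": 0},{"delta_pos": [0,0,0],"turn": -0.185,"claw": 0},{"delta_pos": [0,0,0],"turn": -0.185,"claw": 0},{"delta_pos": [0,0,0],"turn": -0.185,"claw": 0},{"delta_pos": [0,0,0],"turn": -0.185,"claw": 0},{"delta_pos": [0,0,0],"turn": -0.185,"claw": 0}]'

```text
time_s: 22.7
tcp_pos: [0.3118, 0.8003, 0.8454]
ee_rot: [[0.678, 0.615, 0.403], [0.046, -0.583, 0.811], [0.734, -0.532, -0.423]]
wrist_force: [-0.8, -0.7, -0.6]
gripper_width: 0.333
gripper_force: 30.0
```

Call:
drive_tool --moves '[{"delta_pos": [0,0,0],"turn": -0.185,"claw": 0},{"delta_pos": [0,0,0],"turn": -0.185,"claw": 0},{"delta_pos": [0,0,0],"turn": -0.185,"claw": 0},{"delta_pos": [0,0,0],"turn": -0.185,"claw": 0},{"delta_pos": [0,0,0],"turn": -0.185,"claw": 0},{"delta_pos": [0,0,0],"turn": 0,"claw": 0},{"delta_pos": [0,0,0],"turn": 0,"claw": 0},{"delta_pos": [0,0,0],"turn": 0,"claw": 0}]'

```text
time_s: 23.7
tcp_pos: [0.3122, 0.8003, 0.8449]
ee_rot: [[-0.076, 0.912, 0.403], [0.491, -0.317, 0.811], [0.868, 0.259, -0.424]]
wrist_force: [-0.2, -0.2, -0.7]
gripper_width: 0.336
gripper_force: 30.0
```

```bash
cat > t22.py <<'E'
from goto import *
from rb import rbeam
q,x,R=state(); Rg=np.load("Rg.npy"); u=Rg.T@[0,0,1.]
print("bottle ang",np.degrees(np.arccos((R@u)[2])))
# search: tool alpha back to 45.6, any azimuth between 50 and 110
def cost(R,x,v):
    z=R[:,2]; al=np.degrees(np.arccos(np.clip(-z[2],-1,1))); az=np.degrees(np.arctan2(z[1],z[0]))
    return abs(al-45.6)+max(0,abs(az-85)-30)*.5+.3*max(0,abs(v[0]-70)-60)
b=rbeam(q,cost,6,seg=5,width=40,stop=1.5)
v=q
for d in b[2]:
    for _ in range(5): v=row2(v,d,0)
    X,RR=fkj(v)[:2];z=RR[:,2]; print("  ",d,X.round(3),"al %.0f az %.0f"%(np.degrees(np.arccos(-z[2])),np.degrees(np.arctan2(z[1],z[0]))),v.round(0))
E
python3 t22.py; date
```

```text
23.7 J [ 85.9  34.   80.6  20.9 -74.5  90.9] p [0.3122 0.8003 0.8449] R [[-0.076, 0.912, 0.403], [0.491, -0.317, 0.811], [0.868, 0.259, -0.424]] F [-0.2 -0.2 -0.7] 0.3355121923007014 29.99610861763358
al 64.9 az 63.6
bottle ang 108.76070708577272
Thu Dec  3 07:38:35 UTC 2026Traceback (most recent call last):
  File "t22.py", line 9, in <module>
    b=rbeam(q,cost,6,seg=5,width=40,stop=1.5)
  File "rb.py", line 28, in rbeam
    x,R=fkj(best[1][0])[:2]; print(round(best[0],2),best[2],x.round(3),R[:,2].round(3),best[1][0].round(0).tolist(),flush=True)
            ~~~~^^^
TypeError: 'NoneType' object is not subscriptable
```

Call:
drive_tool --moves '[{"delta_pos": [58,14,0],"turn": 0,"claw": 0},{"delta_pos": [58,14,0],"turn": 0,"claw": 0},{"delta_pos": [58,14,0],"turn": 0,"claw": 0},{"delta_pos": [58,14,0],"turn": 0,"claw": 0},{"delta_pos": [58,14,0],"turn": 0,"claw": 0},{"delta_pos": [58,14,0],"turn": 0,"claw": 0}]'

```text
time_s: 24.45
tcp_pos: [0.2934, 0.8443, 0.7322]
ee_rot: [[-0.167, 0.898, 0.407], [0.707, -0.179, 0.684], [0.687, 0.402, -0.605]]
wrist_force: [1.9, 4.4, 8.5]
gripper_width: 0.335
gripper_force: 30.0
```

```bash
cat > t23.py <<'E'
from goto import *
q,x,R=state(); Rg=np.load("Rg.npy"); u=Rg.T@[0,0,1.]
b=lambda R:np.degrees(np.arccos((R@u)[2])).round(1)
D=json.load(open('log.json')); print("bottle ang",b(R), "limits dist",(hi-q).round(1),(q-lo).round(1))
v=np.array(D[-2][0])
for k in range(6): v=row2(v,[58,14,0],0)
print("pred for last",b(fkj(v)[1]),fkj(v)[0].round(3),v.round(1))
for d in ([58,14,0],[60,0,0],[50,0,-30],[50,0,30],[50,30,0],[50,-30,0],[50,14,-25],[0,0,-60],[0,0,60]):
    v=q
    for k in range(6): v=row2(v,d,0)
    z=fkj(v)[1][:,2]; print(d,b(fkj(v)[1]),"al %.0f"%np.degrees(np.arccos(-z[2])),fkj(v)[0].round(2),v.round(0))
E
python3 t23.py
```

```text
24.45 J [ 88.1  39.8  80.7  22.8 -82.4  98.7] p [0.2934 0.8443 0.7322] R [[-0.167, 0.898, 0.407], [0.707, -0.179, 0.684], [0.687, 0.402, -0.605]] F [1.9 4.4 8.5] 0.3345001596884034 29.980834079906344
al 52.8 az 59.2
bottle ang 93.8 limits dist [91.7 78.3 -0.1 94.8 73.2 78.7] [267.9 109.  141.9 204.   88.7 276.1]
pred for last 121.5 [0.293 0.768 0.95 ] [ 87.9  30.7  80.4  26.1 -65.3  89.7]
[58, 14, 0] 106.6 al 66 [0.25 0.87 0.81] [ 92.  39.  79.  29. -70.  95.]
[60, 0, 0] 106.2 al 66 [0.19 0.9  0.79] [ 97.  40.  78.  34. -70.  90.]
[50, 0, -30] 104.0 al 63 [0.14 0.78 0.87] [103.  32.  77.  37. -81.  91.]
[50, 0, 30] 105.1 al 65 [0.27 0.99 0.68] [ 90.  49.  79.  29. -62.  91.]
[50, 30, 0] 106.2 al 66 [0.33 0.83 0.82] [ 85.  37.  81.  24. -71. 101.]
[50, -30, 0] 102.8 al 62 [0.07 0.94 0.73] [105.  44.  77.  39. -73.  82.]
[50, 14, -25] 104.8 al 64 [0.21 0.77 0.87] [ 96.  32.  79.  32. -79.  96.]
[0, 0, -60] 95.3 al 54 [0.14 0.58 0.92] [ 107.   20.   77.   38. -101.   96.]
[0, 0, 60] 96.8 al 56 [0.42 1.04 0.48] [ 80.  59.  81.  20. -59.  98.]
```

```bash
cat > t24.py <<'E'
from fs2 import *
import fsim
D=json.load(open('log.json'))
qs=[np.array(d[0]) for d in D]; print(len(qs))
def row3(q,d,turn,w,n,lam):
    x,R=fkj(q)[:2]; xt=x+R@(np.array(d)/1000); Rt=R@Z(turn); v=q.copy(); 
    for _ in range(n):
        e,J=err(v,xt,Rt,w); v=np.clip(v+np.degrees(J.T@np.linalg.solve(J@J.T+lam*np.eye(6),e)),lo,hi)
    dq=v-q; return q+dq*min(1,(LIM/np.maximum(abs(dq),1e-9)).min())
tests=[(len(qs)-2,[([58,14,0],0)]*6,len(qs)-1),(len(qs)-3,[([-60,0,0],0)]*8+[([0,0,0],-.185)]*17,len(qs)-2)]
# good: held pose (idx -4) -> 24 rows
tests.append((len(qs)-4,[([-60,0,0],0)]*24,len(qs)-3))
for a,r,b in tests: print(qs[a].round(0),"->",qs[b].round(0))
for w in(.3,.6,1):
  for n in(1,2,4,10,30):
    for lam in(1e-5,1e-3,1e-2):
      s=[]
      for a,r,b in tests:
        v=qs[a]
        for d,t in r: v=row3(v,d,t,w,n,lam)
        s.append(np.abs(v-qs[b])[:5].max())
      print(w,n,lam,np.round(s,1))
for w in(.5,.6,.7):
  for f in(lambda v,d,t:row2(v,d,t,w),lambda v,d,t:fsim.row(v,d,t,w)):
    s=[]
    for a,r,b in tests:
        v=qs[a]
        for d,t in r: v=f(v,d,t)
        s.append(np.abs(v-qs[b])[:5].max())
    print("lsq",w,np.round(s,1))
E
python3 t24.py
```

```text
20
[ 86.  34.  81.  21. -75.  91.] -> [ 88.  40.  81.  23. -82.  99.]
[ 76.  30.  81.  15. -65. -96.] -> [ 86.  34.  81.  21. -75.  91.]
[ 38. -10. -19. -32. -45. -42.] -> [ 76.  30.  81.  15. -65. -96.]
0.3 1 1e-05 [ 50.6  84.5 104.2]
0.3 1 0.001 [ 22.8  27.6 101.6]
0.3 1 0.01 [28.1 55.  16. ]
0.3 2 1e-05 [ 30.5  54.6 100.5]
0.3 2 0.001 [ 26.3  27.  101.5]
0.3 2 0.01 [33.1 63.9 24.7]
0.3 4 1e-05 [17.7 47.2 96.8]
0.3 4 0.001 [ 28.7  31.3 100.6]
0.3 4 0.01 [35.5 67.2 29.9]
0.3 10 1e-05 [ 20.8  59.5 100.7]
0.3 10 0.001 [24.6 33.1 97.9]
0.3 10 0.01 [36.2 62.5 32.8]
0.3 30 1e-05 [ 21.1  22.  118.7]
0.3 30 0.001 [28.1 34.4 95.7]
0.3 30 0.01 [36.3 53.4 32.9]
0.6 1 1e-05 [ 65.1  87.6 104.2]
0.6 1 0.001 [ 26.7  67.9 101.9]
0.6 1 0.01 [12.5 32.2 44.8]
0.6 2 1e-05 [ 29.2  44.2 100.5]
0.6 2 0.001 [ 27.8  55.5 100.7]
0.6 2 0.01 [13.9 29.  68.2]
0.6 4 1e-05 [20.2 87.9 96.8]
0.6 4 0.001 [29.  57.9 99.5]
0.6 4 0.01 [14.6 24.6 77.3]
0.6 10 1e-05 [ 20.   73.2 100.9]
0.6 10 0.001 [29.1 59.7 94.8]
0.6 10 0.01 [14.8 20.8 80. ]
0.6 30 1e-05 [33.5 75.1 94.7]
0.6 30 0.001 [29.1 60.8 91.5]
0.6 30 0.01 [14.8 17.4 80.1]
1 1 1e-05 [ 61.8  89.  104.2]
1 1 0.001 [ 36.6  75.5 101.8]
1 1 0.01 [ 5.6 26.4 58.1]
1 2 1e-05 [ 22.5  43.2 100.5]
1 2 0.001 [ 37.1  61.1 100.5]
1 2 0.01 [ 5.3 21.9 81.3]
1 4 1e-05 [17.5 87.8 96.8]
1 4 0.001 [38.2 63.2 99.3]
1 4 0.01 [ 5.1 17.6 87.8]
1 10 1e-05 [ 40.3  73.2 121.2]
1 10 0.001 [38.3 64.4 93.4]
1 10 0.01 [ 5.1 12.6 88.5]
1 30 1e-05 [31.2 34.1 94.7]
1 30 0.001 [38.3 65.4 91. ]
1 30 0.01 [ 5.1  7.8 88.5]
lsq 0.5 [21.4 23.1  8.2]
lsq 0.5 [20.  22.   8.1]
lsq 0.6 [17.2 18.2  0.8]
lsq 0.6 [24.1 17.4  0.7]
lsq 0.7 [14.3 14.6  4.5]
lsq 0.7 [14.3 15.3  4.6]
```

```bash
python3 - <<'E'
from h import *
a=cap("scene")["color"]; b=cap("wrist")["color"]
save("stuck.png",np.hstack([cv2.resize(a,(400,300)),cv2.resize(b,(400,300))]))
s=monitor.sense(); print(s["effort"].round(1),s["wrist_force"].round(1),s["joints"].round(2))
E
date
```

```text
[  -5.1 -140.    40.4   10.     0.4    0.3] [ -0.2  13.3 -15.1] [ 88.28  48.86  79.32  21.35 -82.76  98.62]
Thu Dec  3 07:40:42 UTC 2026
```

View pics/stuck.png

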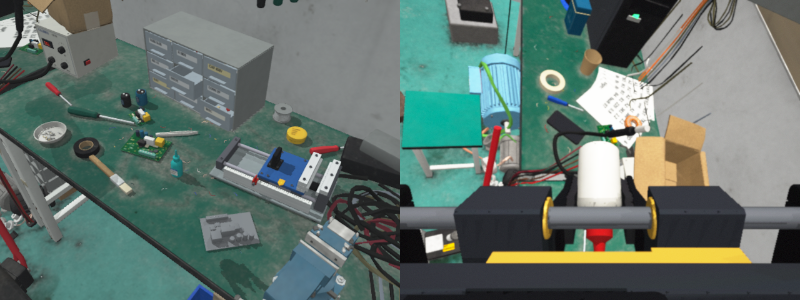

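```bash
python3 - <<'E'
from goto import *
s=monitor.sense(); print(s["time_s"],s["joint_velocities"].round(1),s["effort"].round(0)); q,x,R=state()
v=row2(q,[0,0,-60],0); print(v.round(1),fkj(v)[0])
E
```

```text
24.55 [ 0.6 63.5 -7.1 -2.4  9.9 -4. ] [  -5. -140.   40.   10.    0.    0.]
24.55 J [ 88.3  48.9  79.3  21.4 -82.8  98.6] p [0.2876 0.9281 0.5718] R [[-0.16, 0.912, 0.378], [0.819, -0.091, 0.566], [0.55, 0.401, -0.732]] F [ -0.2  13.3 -15.1] 0.33764723999701857 29.99792469665408
al 42.9 az 56.2
[ 89.9  45.4  78.9  22.2 -86.1  98.4] [0.26429088 0.89239613 0.61572263]
```

Call:
drive_tool --moves '[{"delta_pos": [0,0,-60],"turn": 0,"claw": 0}]'

```text
time_s: 24.68
tcp_pos: [0.2646, 0.9466, 0.4906]
ee_rot: [[-0.16, 0.91, 0.382], [0.886, -0.038, 0.462], [0.435, 0.413, -0.8]]
wrist_force: [-0.4, 8.0, -16.5]
gripper_width: 0.336
gripper_force: 30.0
```

```bash
python3 - <<'E'
from goto import *
s=monitor.sense(); print(s["time_s"],s["joint_velocities"].round(1),s["effort"].round(0)); q,x,R=state()
E
```

```text
24.675 [ 16.6 -13.7 -35.4   9.8 -11.7  -8.1] [  -5. -140.   41.    9.    2.    0.]
24.675 J [ 90.   51.5  74.9  22.6 -83.9  97.5] p [0.2646 0.9466 0.4906] R [[-0.16, 0.91, 0.382], [0.886, -0.038, 0.462], [0.435, 0.413, -0.8]] F [ -0.4   8.  -16.5] 0.33629269290189157 29.998847851529717
al 36.8 az 50.4
```

Call:
drive_tool --moves '[{"delta_pos": [0,0,-40],"turn": 0,"claw": 0},{"delta_pos": [0,0,-40],"turn": 0,"claw": 0},{"delta_pos": [0,0,-40],"turn": 0,"claw": 0},{"delta_pos": [0,0,-40],"turn": 0,"claw": 0}]'

```text
time_s: 25.18
tcp_pos: [0.2021, 0.7315, 0.8103]
ee_rot: [[-0.165, 0.905, 0.393], [0.741, -0.149, 0.655], [0.651, 0.399, -0.645]]
wrist_force: [0.3, -1.2, 0.1]
gripper_width: 0.336
gripper_force: 30.0
```

```bash
cat > st.py <<'E'
from goto import *
s=monitor.sense(); print(s["joint_velocities"].round(1),s["effort"].round(0)); q,x,R=state()
u=np.load("Rg.npy").T@[0,0,1.]; print("bottle ang",np.degrees(np.arccos((R@u)[2])).round(1))
E
python3 st.py
```

```text
[ 15.  -19.8  -4.9  10.6 -15.1  -2.5] [ -1. -38.  13.   3.   2.  -0.]
25.175 J [ 96.5  31.5  80.1  27.8 -94.8  97.7] p [0.2021 0.7315 0.8103] R [[-0.165, 0.905, 0.393], [0.741, -0.149, 0.655], [0.651, 0.399, -0.645]] F [ 0.3 -1.2  0.1] 0.33648750177659453 29.996090680360794
al 49.8 az 59.0
bottle ang 90.7
```

```bash
cat > t25.py <<'E'
from goto import *
from rb import rbeam
import fsim
fsim._ok=lambda x,el,wr: x[2]>.4 and -.15<x[0]<.6 and np.hypot(*x[:2])<.70 and x[2]<1.15
q,x,R=state(); u=np.load("Rg.npy").T@[0,0,1.]
t=[t for t in turn_h(R) if (R@Z(t))[2,0]>0][0]; n=int(np.ceil(abs(t)/.18)); print("turn",t,n)
v=q
for _ in range(n): v=row2(v,[0,0,-40],t/n)
ba=lambda R:np.degrees(np.arccos((R@u)[2]))
print(ba(fkj(v)[1]),fkj(v)[0].round(3),v.round(0))
b=rbeam(v,lambda R,x,vv:140-ba(R)+.2*max(0,abs(vv[0]-90)-50),7,seg=4,width=40,stop=1,rmin=.25)
for d in b[2]:
    for _ in range(4): v=row2(v,d,0)
    X,RR=fkj(v)[:2];z=RR[:,2]; print("  ",d,X.round(3),"al %.0f az %.0f bot %.0f"%(np.degrees(np.arccos(-z[2])),np.degrees(np.arctan2(z[1],z[0])),ba(RR)),v.round(0))
E
python3 t25.py
```

```text
25.175 J [ 96.5  31.5  80.1  27.8 -94.8  97.7] p [0.2021 0.7315 0.8103] R [[-0.165, 0.905, 0.393], [0.741, -0.149, 0.655], [0.651, 0.399, -0.645]] F [ 0.3 -1.2  0.1] 0.33648750177659453 29.996090680360794
al 49.8 az 59.0
turn 0.5502034212858495 4
96.72414323001468 [0.137 0.612 0.887] [ 106.   23.   78.   36. -102.   64.]
-3.26 [[35, 35, -35], [60, 0, 0], [60, 0, 0], [60, 0, 0], [42, 42, 0], [42, 42, 0], [35, 35, 35]] [0.577 0.312 1.144] [0.589 0.763 0.265] [32.0, 15.0, 81.0, -25.0, -52.0, 99.0]
   [35, 35, -35] [0.23  0.475 0.961] al 57 az 60 bot 103 [  98.   14.   79.   32. -102.   74.]
   [60, 0, 0] [0.263 0.524 0.993] al 66 az 59 bot 112 [ 93.  16.  79.  31. -91.  75.]
   [60, 0, 0] [0.276 0.54  1.038] al 76 az 59 bot 121 [ 92.  17.  79.  32. -81.  75.]
   [60, 0, 0] [0.27  0.527 1.094] al 85 az 59 bot 130 [ 93.  15.  77.  36. -73.  74.]
   [42, 42, 0] [0.385 0.42  1.128] al 91 az 58 bot 137 [ 70.  12.  81.  13. -68.  85.]
   [42, 42, 0] [0.47  0.31  1.148] al 98 az 56 bot 144 [ 42.   9.  81. -15. -64.  95.]
   [35, 35, 35] [0.576 0.313 1.144] al 105 az 52 bot 151 [ 33.  15.  81. -25. -52.  99.]
```

Call:
drive_tool --moves '[{"delta_pos": [0,0,-40],"turn": 0.138,"claw": 0},{"delta_pos": [0,0,-40],"turn": 0.138,"claw": 0},{"delta_pos": [0,0,-40],"turn": 0.138,"claw": 0},{"delta_pos": [0,0,-40],"turn": 0.138,"claw": 0},{"delta_pos": [35,35,-35],"turn": 0,"claw": 0},{"delta_pos": [35,35,-35],"turn": 0,"claw": 0},{"delta_pos": [35,35,-35],"turn": 0,"claw": 0},{"delta_pos": [35,35,-35],"turn": 0,"claw": 0},{"delta_pos": [60,0,0],"turn": 0,"claw": 0},{"delta_pos": [60,0,0],"turn": 0,"claw": 0},{"delta_pos": [60,0,0],"turn": 0,"claw": 0},{"delta_pos": [60,0,0],"turn": 0,"claw": 0}]'

```text
time_s: 26.68
tcp_pos: [0.2794, 0.496, 0.974]
ee_rot: [[0.271, 0.873, 0.406], [0.385, -0.485, 0.785], [0.883, -0.056, -0.467]]
wrist_force: [-1.0, -0.9, -0.5]
gripper_width: 0.334
gripper_force: 30.0
```

```bash
python3 st.py
```

```text
[-7.4  5.   0.2 -1.9 22.7  1.4] [  0. -23.   9.   2.   2.  -0.]
26.675 J [ 88.4  14.7  80.6  22.7 -95.8  76.1] p [0.2794 0.496  0.974 ] R [[0.271, 0.873, 0.406], [0.385, -0.485, 0.785], [0.883, -0.056, -0.467]] F [-1.  -0.9 -0.5] 0.3343565382315745 29.996361387893558
al 62.2 az 62.6
bottle ang 107.7
```

As predicted (108 against 112). I'll keep pushing up.

Call:
drive_tool --moves '[{"delta_pos": [60,0,0],"turn": 0,"claw": 0},{"delta_pos": [60,0,0],"turn": 0,"claw": 0},{"delta_pos": [60,0,0],"turn": 0,"claw": 0},{"delta_pos": [60,0,0],"turn": 0,"claw": 0},{"delta_pos": [60,0,0],"turn": 0,"claw": 0},{"delta_pos": [60,0,0],"turn": 0,"claw": 0},{"delta_pos": [60,0,0],"turn": 0,"claw": 0},{"delta_pos": [60,0,0],"turn": 0,"claw": 0}]'

```text
time_s: 27.68
tcp_pos: [0.3056, 0.5288, 1.0598]
ee_rot: [[0.132, 0.869, 0.477], [0.128, -0.492, 0.861], [0.983, -0.053, -0.176]]
wrist_force: [0.0, 0.3, 0.1]
gripper_width: 0.333
gripper_force: 30.0
```

```bash
python3 st.py
```

```text
[  1.1 -18.  -38.1   8.1  34.9 -10.5] [ -0. -22.  11.   2.   2.   0.]
27.675 J [ 86.6  14.1  76.   26.1 -74.8  74.8] p [0.3056 0.5288 1.0598] R [[0.132, 0.869, 0.477], [0.128, -0.492, 0.861], [0.983, -0.053, -0.176]] F [0.  0.3 0.1] 0.3333825543320241 29.99560528434813
al 79.9 az 61.0
bottle ang 125.4
```

Call:
drive_tool --moves '[{"delta_pos": [42,42,0],"turn": 0,"claw": 0},{"delta_pos": [42,42,0],"turn": 0,"claw": 0},{"delta_pos": [42,42,0],"turn": 0,"claw": 0},{"delta_pos": [42,42,0],"turn": 0,"claw": 0}]'

```text
time_s: 28.18
tcp_pos: [0.4306, 0.4326, 1.0836]
ee_rot: [[0.076, 0.86, 0.504], [0.03, -0.507, 0.861], [0.997, -0.05, -0.064]]
wrist_force: [0.3, 0.2, -0.3]
gripper_width: 0.337
gripper_force: 30.0
```

```bash
python3 st.py
```

```text
[-52.3  -3.8  -0.4 -50.7  10.7  19.9] [  4. -23.  10.   3.   2.  -0.]
28.175 J [ 61.   12.8  80.6   1.4 -71.5  86.6] p [0.4306 0.4326 1.0836] R [[0.076, 0.86, 0.504], [0.03, -0.507, 0.861], [0.997, -0.05, -0.064]] F [ 0.3  0.2 -0.3] 0.33709335247712113 29.99692177399993
al 86.3 az 59.7
bottle ang 131.8
```

Call:
drive_tool --moves '[{"delta_pos": [42,42,0],"turn": 0,"claw": 0},{"delta_pos": [42,42,0],"turn": 0,"claw": 0},{"delta_pos": [0,0,0],"turn": 0,"claw": 0},{"delta_pos": [0,0,0],"turn": 0,"claw": 0},{"delta_pos": [0,0,0],"turn": 0,"claw": 0}]'

```text
time_s: 28.8
tcp_pos: [0.48, 0.3863, 1.0897]
ee_rot: [[0.047, 0.853, 0.52], [-0.018, -0.519, 0.854], [0.999, -0.05, -0.009]]
wrist_force: [0.4, 0.6, -0.7]
gripper_width: 0.338
gripper_force: 30.0
```

```bash
cat > t26.py <<'E'
from goto import *
from rb import rbeam
import fsim
fsim._ok=lambda x,el,wr: x[2]>.35 and -.15<x[0]<.62 and np.hypot(*x[:2])<.72 and x[2]<1.2 and x[1]<.66 and x[1]>-.15
q,x,R=state(); u=np.load("Rg.npy").T@[0,0,1.]
ba=lambda R:np.degrees(np.arccos((R@u)[2])); print(ba(R))
def cost(R,x,v):
    z=R[:,2]; al=np.degrees(np.arccos(np.clip(-z[2],-1,1))); az=np.degrees(np.arctan2(z[1],z[0]))
    return abs(al-45.6)+max(0,abs(az-85)-30)*.5+.3*max(0,abs(v[0]-60)-60)+.2*abs(v[3])*(abs(v[3])>100)
for rm in(.2,):
  b=rbeam(q,cost,7,seg=5,width=40,stop=1.5,rmin=rm)
  v=q
  for d in b[2]:
    for _ in range(5): v=row2(v,d,0)
    X,RR=fkj(v)[:2];z=RR[:,2]; print("  ",d,X.round(3),"al %.0f az %.0f"%(np.degrees(np.arccos(-z[2])),np.degrees(np.arctan2(z[1],z[0]))),v.round(0))
E
python3 t26.py
```

```text
28.8 J [ 48.3  12.4  80.6 -11.1 -69.1  91.3] p [0.48   0.3863 1.0897] R [[0.047, 0.853, 0.52], [-0.018, -0.519, 0.854], [0.999, -0.05, -0.009]] F [ 0.4  0.6 -0.7] 0.33763450276711987 29.99595989473164
al 89.5 az 58.7
134.97937216908193
0.89 [[-35, 35, -35], [0, -60, 0], [0, -42, -42], [-42, 42, 0], [0, -60, 0]] [0.248 0.202 0.673] [ 0.375  0.595 -0.711] [110.0, -38.0, -8.0, 34.0, -89.0, 44.0]
   [-35, 35, -35] [0.528 0.15  0.912] al 89 az 59 [-10.  -2.  43. -74. -75. 130.]
   [0, -60, 0] [0.383 0.241 0.884] al 84 az 55 [ 45. -22.  17. -14. -46.  94.]
   [0, -42, -42] [0.261 0.245 0.86 ] al 72 az 57 [109. -35.  -2.  52. -71.  43.]
   [-42, 42, 0] [0.319 0.15  0.717] al 60 az 55 [ 39. -29.   7. -15. -68. 100.]
   [0, -60, 0] [0.251 0.199 0.671] al 45 az 57 [109. -38.  -9.  34. -88.  43.]
```

Call:
drive_tool --moves '[{"delta_pos": [-35,35,-35],"turn": 0,"claw": 0},{"delta_pos": [-35,35,-35],"turn": 0,"claw": 0},{"delta_pos": [-35,35,-35],"turn": 0,"claw": 0},{"delta_pos": [-35,35,-35],"turn": 0,"claw": 0},{"delta_pos": [-35,35,-35],"turn": 0,"claw": 0},{"delta_pos": [0,-60,0],"turn": 0,"claw": 0},{"delta_pos": [0,-60,0],"turn": 0,"claw": 0},{"delta_pos": [0,-60,0],"turn": 0,"claw": 0},{"delta_pos": [0,-60,0],"turn": 0,"claw": 0},{"delta_pos": [0,-60,0],"turn": 0,"claw": 0}]'

```text
time_s: 30.05
tcp_pos: [0.3843, 0.2431, 0.8838]
ee_rot: [[0.162, 0.808, 0.567], [0.018, -0.576, 0.817], [0.987, -0.122, -0.108]]
wrist_force: [1.0, -0.4, -2.0]
gripper_width: 0.338
gripper_force: 30.0
```

```bash
python3 t26.py; date
```

```text
30.05 J [ 45.5 -22.   16.4 -13.7 -45.5  93.7] p [0.3843 0.2431 0.8838] R [[0.162, 0.808, 0.567], [0.018, -0.576, 0.817], [0.987, -0.122, -0.108]] F [ 1.  -0.4 -2. ] 0.3375902251033862 29.989247359335423
al 83.8 az 55.2
129.0269057818224
0.88 [[0, -42, -42], [-42, 42, 0], [0, -60, 0]] [0.25  0.2   0.671] [ 0.378  0.593 -0.711] [109.0, -38.0, -9.0, 33.0, -88.0, 43.0]
   [0, -42, -42] [0.261 0.246 0.86 ] al 72 az 57 [109. -35.  -2.  52. -71.  42.]
   [-42, 42, 0] [0.319 0.15  0.717] al 60 az 55 [ 39. -29.   7. -14. -68. 100.]
   [0, -60, 0] [0.251 0.199 0.671] al 45 az 57 [109. -38.  -9.  34. -88.  43.]
Thu Dec  3 07:45:30 UTC 2026
```

Call:
drive_tool --moves '[{"delta_pos": [0,-42,-42],"turn": 0,"claw": 0},{"delta_pos": [0,-42,-42],"turn": 0,"claw": 0},{"delta_pos": [0,-42,-42],"turn": 0,"claw": 0},{"delta_pos": [0,-42,-42],"turn": 0,"claw": 0},{"delta_pos": [0,-42,-42],"turn": 0,"claw": 0},{"delta_pos": [-42,42,0],"turn": 0,"claw": 0},{"delta_pos": [-42,42,0],"turn": 0,"claw": 0},{"delta_pos": [-42,42,0],"turn": 0,"claw": 0},{"delta_pos": [-42,42,0],"turn": 0,"claw": 0},{"delta_pos": [-42,42,0],"turn": 0,"claw": 0}]'

```text
time_s: 31.3
tcp_pos: [0.3201, 0.1498, 0.7149]
ee_rot: [[0.338, 0.799, 0.498], [0.387, -0.6, 0.7], [0.858, -0.044, -0.512]]
wrist_force: [0.5, -0.8, 0.1]
gripper_width: 0.336
gripper_force: 30.0
```

```bash
cat > t27.py <<'E'
from goto import *
q,x,R=state()
for d in([0,-60,0],[0,-45,0],[0,-42,-42],[0,-50,30]):
    v=q
    for k in range(7):
        v=row2(v,d,0); z=fkj(v)[1][:,2]; print(d,k,"al %.1f az %.0f"%(np.degrees(np.arccos(-z[2])),np.degrees(np.arctan2(z[1],z[0]))),fkj(v)[0].round(2),v.round(0)) if k>2 else 0
E
python3 t27.py
```

```text
31.3 J [ 37.8 -28.8   7.6 -15.4 -69.  101.5] p [0.3201 0.1498 0.7149] R [[0.338, 0.799, 0.498], [0.387, -0.6, 0.7], [0.858, -0.044, -0.512]] F [ 0.5 -0.8  0.1] 0.3355450102637635 30.000430354848504
al 59.2 az 54.6
[0, -60, 0] 3 al 46.2 az 57 [0.26 0.18 0.67] [ 94. -38.  -7.  26. -82.  55.]
[0, -60, 0] 4 al 44.8 az 57 [0.25 0.2  0.67] [108. -38.  -9.  33. -88.  44.]
[0, -60, 0] 5 al 43.4 az 57 [0.24 0.22 0.67] [122. -39. -10.  38. -95.  34.]
[0, -60, 0] 6 al 42.5 az 57 [0.21 0.24 0.67] [ 136.  -39.  -11.   43. -103.   24.]
[0, -45, 0] 3 al 47.8 az 57 [0.27 0.17 0.68] [ 94. -38.  -7.  27. -81.  55.]
[0, -45, 0] 4 al 46.7 az 57 [0.26 0.19 0.68] [108. -39.  -9.  34. -87.  44.]
[0, -45, 0] 5 al 45.9 az 57 [0.24 0.21 0.68] [122. -40. -11.  41. -94.  34.]
[0, -45, 0] 6 al 45.4 az 57 [0.22 0.24 0.68] [ 136.  -40.  -12.   46. -102.   24.]
[0, -42, -42] 3 al 55.9 az 57 [0.22 0.1  0.75] [ 15. -30.  20. -34. -92. 107.]
[0, -42, -42] 4 al 55.9 az 57 [0.17 0.09 0.78] [   7.  -31.   27.  -41. -101.  107.]
[0, -42, -42] 5 al 55.9 az 57 [0.12 0.09 0.8 ] [   7.  -33.   33.  -42. -107.  102.]
[0, -42, -42] 6 al 55.9 az 57 [0.07 0.09 0.83] [   7.  -33.   39.  -43. -112.   96.]
[0, -50, 30] 3 al 52.4 az 54 [0.27 0.24 0.66] [ 94. -36. -16.  33. -69.  45.]
[0, -50, 30] 4 al 52.4 az 54 [0.25 0.29 0.64] [102. -34. -20.  39. -69.  35.]
[0, -50, 30] 5 al 52.4 az 54 [0.23 0.34 0.63] [106. -31. -22.  43. -67.  28.]
[0, -50, 30] 6 al 52.4 az 54 [0.2  0.39 0.61] [107. -26. -23.  45. -64.  22.]
```

Call:
drive_tool --moves '[{"delta_pos": [0,-60,0],"turn": 0,"claw": 0},{"delta_pos": [0,-60,0],"turn": 0,"claw": 0},{"delta_pos": [0,-60,0],"turn": 0,"claw": 0},{"delta_pos": [0,-60,0],"turn": 0,"claw": 0}]'

```text
time_s: 31.8
tcp_pos: [0.2684, 0.1928, 0.6774]
ee_rot: [[0.452, 0.79, 0.415], [0.487, -0.608, 0.627], [0.747, -0.081, -0.66]]
wrist_force: [0.1, 0.4, -0.9]
gripper_width: 0.335
gripper_force: 30.0
```

```bash
cat > t28.py <<'E'
from goto import *
q,x,R=state(); u=np.load("Rg.npy").T@[0,0,1.]; xg=np.load("xg.npy"); Rg=np.load("Rg.npy")
# turn that best uprights the bottle
ts=np.linspace(-np.pi,np.pi,721); a=[np.degrees(np.arccos(np.clip((R@Z(t)@u)[2],-1,1))) for t in ts]; t=ts[int(np.argmin(a))]
if t<-2.5: t+=2*np.pi
print("turn",t,"residual deg",min(a))
# bottle origin in tool frame
bo=Rg.T@(np.array([.421,.303,0])-xg)   # base centre rel. TCP
Rf=R@Z(t); tcp=np.array([.421,.303,.0])-Rf@bo
print("place tcp",tcp)
v=rows(q,[[.34,.22,.60],tcp+[0,0,.15],tcp+[0,0,.012]],t,[18 if abs(t)>2 else max(2,int(abs(t)/.17)+1),9,6],0)
print("final up",np.degrees(np.arccos((fkj(v)[1]@u)[2])))
E
python3 t28.py
```

```text
31.8 J [ 94.4 -37.4  -8.4  28.1 -78.5  50.5] p [0.2684 0.1928 0.6774] R [[0.452, 0.79, 0.415], [0.487, -0.608, 0.627], [0.747, -0.081, -0.66]] F [ 0.1  0.4 -0.9] 0.3345136290729166 29.992523230612278
al 48.7 az 56.5
turn 3.0368728984701336 residual deg 3.151050823125425
place tcp [0.4258152  0.31095777 0.02619354]
[0.34 0.22 0.6 ] -> [0.3395 0.2201 0.6003] al 48.7 az 56.5 yz 0.006 [ 56. -27.  -8.  -1. -61. -90.]
[0.426 0.311 0.176] -> [0.4186 0.3016 0.1996] al 48.1 az 56.8 yz 0.008 [ 42.  -0. -32. -46. -16. -35.]
[0.426 0.311 0.038] -> [0.426  0.3115 0.0381] al 48.1 az 56.8 yz 0.008 [  17.   23.  -33. -102.  -29.   42.]
[(-1, 3, 5, np.float64(0.169)), (0, 3, 5, np.float64(0.169)), (0, 3, 5, np.float64(0.169)), (1, 3, 5, np.float64(0.169)), (1, 2, 6, np.float64(0.169)), (1, 2, 5, np.float64(0.169)), (2, 2, 6, np.float64(0.169)), (2, 2, 5, np.float64(0.169)), (2, 1, 6, np.float64(0.169)), (3, 1, 5, np.float64(0.169)), (3, 0, 6, np.float64(0.169)), (3, 0, 5, np.float64(0.169)), (2, -1, 6, np.float64(0.169)), (2, -1, 5, np.float64(0.169)), (2, -1, 6, np.float64(0.169)), (2, -2, 5, np.float64(0.169)), (2, -2, 6, np.float64(0.169)), (1, -2, 5, np.float64(0.169)), (26, -3, 41, 0), (26, -3, 41, 0), (26, -3, 42, 0), (27, -2, 41, 0), (26, -3, 42, 0), (27, -2, 41, 0), (26, -3, 42, 0), (27, -2, 41, 0), (32, -3, 52, 0), (19, 0, 19, 0), (19, 0, 20, 0), (19, -1, 19, 0), (18, 0, 20, 0), (19, -1, 19, 0), (18, 0, 20, 0)]
final up 2.548763997594246
```

Call:
drive_tool --moves '[{"delta_pos": [0,-60,0],"turn": 0,"claw": 0},{"delta_pos": [0,-60,0],"turn": 0,"claw": 0}]'

```text
time_s: 32.05
tcp_pos: [0.2359, 0.2258, 0.6705]
ee_rot: [[0.459, 0.799, 0.389], [0.535, -0.598, 0.597], [0.71, -0.066, -0.701]]
wrist_force: [-0.5, 1.0, -0.0]
gripper_width: 0.335
gripper_force: 30.0
```

```bash
python3 t28.py
```

```text
32.05 J [122.6 -38.9 -11.7  40.6 -93.4  30.4] p [0.2359 0.2258 0.6705] R [[0.459, 0.799, 0.389], [0.535, -0.598, 0.597], [0.71, -0.066, -0.701]] F [-0.5  1.  -0. ] 0.33521974624600254 29.993392322212458
al 45.5 az 56.9
turn 3.0543261909900767 residual deg 0.11170926508528221
place tcp [0.42660398 0.31220051 0.02562343]
[0.34 0.22 0.6 ] -> [0.3405 0.22   0.5997] al 45.5 az 56.9 yz 0.008 [ 55. -25.  -5.  -2. -65. -89.]
[0.427 0.312 0.176] -> [0.424  0.3087 0.1866] al 45.3 az 57.0 yz 0.009 [ 45.   2. -33. -40. -14. -43.]
[0.427 0.312 0.038] -> [0.427  0.312  0.0374] al 45.3 az 57.0 yz 0.009 [ 21.  22. -31. -95. -25.  32.]
[(0, 5, 5, np.float64(0.17)), (1, 5, 5, np.float64(0.17)), (1, 5, 5, np.float64(0.17)), (2, 5, 5, np.float64(0.17)), (3, 4, 5, np.float64(0.17)), (4, 4, 5, np.float64(0.17)), (4, 3, 5, np.float64(0.17)), (5, 2, 5, np.float64(0.17)), (5, 1, 5, np.float64(0.17)), (5, 0, 5, np.float64(0.17)), (5, 0, 4, np.float64(0.17)), (5, -1, 5, np.float64(0.17)), (5, -2, 4, np.float64(0.17)), (4, -3, 5, np.float64(0.17)), (4, -4, 4, np.float64(0.17)), (3, -4, 5, np.float64(0.17)), (2, -5, 4, np.float64(0.17)), (2, -5, 5, np.float64(0.17)), (24, -3, 43, 0), (24, -3, 43, 0), (24, -3, 43, 0), (24, -3, 43, 0), (24, -2, 43, 0), (24, -3, 43, 0), (24, -2, 43, 0), (23, -3, 42, 0), (24, -2, 43, 0), (17, 0, 18, 0), (17, 0, 18, 0), (17, 0, 18, 0), (17, -1, 18, 0), (17, 0, 18, 0), (18, -1, 18, 0)]
final up 0.3383631731193007
```

Call:
drive_tool --moves '[{"delta_pos": [0,5,5],"turn": 0.17,"claw": 0},{"delta_pos": [1,5,5],"turn": 0.17,"claw": 0},{"delta_pos": [1,5,5],"turn": 0.17,"claw": 0},{"delta_pos": [2,5,5],"turn": 0.17,"claw": 0},{"delta_pos": [3,4,5],"turn": 0.17,"claw": 0},{"delta_pos": [4,4,5],"turn": 0.17,"claw": 0},{"delta_pos": [4,3,5],"turn": 0.17,"claw": 0},{"delta_pos": [5,2,5],"turn": 0.17,"claw": 0},{"delta_pos": [5,1,5],"turn": 0.17,"claw": 0},{"delta_pos": [5,0,5],"turn": 0.17,"claw": 0},{"delta_pos": [5,0,4],"turn": 0.17,"claw": 0},{"delta_pos": [5,-1,5],"turn": 0.17,"claw": 0}]'

```text
time_s: 33.55
tcp_pos: [0.3066, 0.2227, 0.6229]
ee_rot: [[0.501, -0.772, 0.39], [-0.777, -0.203, 0.596], [-0.382, -0.602, -0.702]]
wrist_force: [0.6, 0.5, -0.4]
gripper_width: 0.337
gripper_force: 30.0
```

Call:
drive_tool --moves '[{"delta_pos": [5,-2,4],"turn": 0.17,"claw": 0},{"delta_pos": [4,-3,5],"turn": 0.17,"claw": 0},{"delta_pos": [4,-4,4],"turn": 0.17,"claw": 0},{"delta_pos": [3,-4,5],"turn": 0.17,"claw": 0},{"delta_pos": [2,-5,4],"turn": 0.17,"claw": 0},{"delta_pos": [2,-5,5],"turn": 0.17,"claw": 0}]'

```text
time_s: 34.3
tcp_pos: [0.3419, 0.2192, 0.6009]
ee_rot: [[-0.396, -0.831, 0.39], [-0.58, 0.556, 0.596], [-0.712, 0.01, -0.702]]
wrist_force: [-0.2, 0.2, -2.2]
gripper_width: 0.337
gripper_force: 30.0
```

```bash
sed 's/^v=rows.*/print(np.linalg.norm(x))\nfrom rb import *\nv=rows(q,[[.38,.22,.42],tcp+[0,0,.15],tcp+[0,0,.012]],t,[4,6,6],0)/' t28.py > t29.py; python3 t29.py
```

```text
34.3 J [ 54.4 -24.9  -4.4  -1.9 -65.1 -88.4] p [0.3419 0.2192 0.6009] R [[-0.396, -0.831, 0.39], [-0.58, 0.556, 0.596], [-0.712, 0.01, -0.702]] F [-0.2  0.2 -2.2] 0.3365553831883473 29.989130906760693
al 45.4 az 56.8
turn -0.008726646259971549 residual deg 0.14684741283036173
place tcp [0.42662974 0.3122036  0.02561667]
0.7253864178032124
[0.38 0.22 0.42] -> [0.3804 0.2202 0.4202] al 45.4 az 56.8 yz 0.004 [ 45. -22. -24. -13. -44. -72.]
[0.427 0.312 0.176] -> [0.4261 0.311  0.1776] al 45.4 az 56.8 yz 0.005 [ 44.   3. -32. -43. -14. -39.]
[0.427 0.312 0.038] -> [0.4261 0.3122 0.0376] al 45.4 az 56.8 yz 0.005 [ 21.  22. -31. -95. -25.  32.]
[(28, -8, 36, np.float64(-0.002)), (28, -8, 36, np.float64(-0.002)), (29, -8, 35, np.float64(-0.002)), (28, -9, 36, np.float64(-0.002)), (17, 2, 41, 0), (17, 2, 41, 0), (17, 2, 41, 0), (17, 2, 41, 0), (17, 2, 40, 0), (18, 1, 41, 0), (16, 0, 17, 0), (17, 0, 16, 0), (16, 0, 17, 0), (17, 0, 16, 0), (16, 0, 17, 0), (17, 0, 16, 0)]
final up 0.1640739571268996
```

Call:
drive_tool --moves '[{"delta_pos": [28,-8,36],"turn": 0,"claw": 0},{"delta_pos": [28,-8,36],"turn": 0,"claw": 0},{"delta_pos": [29,-8,35],"turn": 0,"claw": 0},{"delta_pos": [28,-9,36],"turn": 0,"claw": 0},{"delta_pos": [17,2,41],"turn": 0,"claw": 0},{"delta_pos": [17,2,41],"turn": 0,"claw": 0},{"delta_pos": [17,2,41],"turn": 0,"claw": 0},{"delta_pos": [17,2,41],"turn": 0,"claw": 0},{"delta_pos": [17,2,40],"turn": 0,"claw": 0},{"delta_pos": [18,1,41],"turn": 0,"claw": 0}]'

```text
time_s: 35.55
tcp_pos: [0.4254, 0.312, 0.1757]
ee_rot: [[-0.39, -0.835, 0.388], [-0.585, 0.55, 0.596], [-0.711, 0.006, -0.703]]
wrist_force: [-0.0, -0.2, -1.2]
gripper_width: 0.336
gripper_force: 30.0
```

```bash
sed 's/^v=rows.*/v=rows(q,[tcp+[0,0,.010],tcp-[0,0,.001]],t,[8,4],0)/' t28.py > t30.py; python3 t30.py
```

```text
35.55 J [ 43.2   3.2 -32.  -43.8 -14.1 -37.8] p [0.4254 0.312  0.1757] R [[-0.39, -0.835, 0.388], [-0.585, 0.55, 0.596], [-0.711, 0.006, -0.703]] F [-0.  -0.2 -1.2] 0.3356847342678934 30.00129005871713
al 45.3 az 56.9
turn 0.0 residual deg 0.25796374704737757
place tcp [0.42669178 0.31221682 0.0255982 ]
[0.427 0.312 0.036] -> [0.4267 0.3123 0.0361] al 45.3 az 56.9 yz 0.005 [ 21.  22. -31. -95. -25.  32.]
[0.427 0.312 0.025] -> [0.4267 0.3124 0.0248] al 45.3 az 56.9 yz 0.005 [ 19.  24. -32. -99. -26.  38.]
[(12, 0, 13, np.float64(0.0)), (12, 0, 12, np.float64(0.0)), (12, 0, 13, np.float64(0.0)), (12, 0, 12, np.float64(0.0)), (13, 0, 13, np.float64(0.0)), (12, 0, 12, np.float64(0.0)), (13, 0, 13, np.float64(0.0)), (12, 0, 12, np.float64(0.0)), (2, 0, 2, 0), (2, 0, 2, 0), (2, 0, 2, 0), (2, 0, 2, 0)]
final up 0.25796445172733684
```

Call:
drive_tool --moves '[{"delta_pos": [12,0,13],"turn": 0,"claw": 0},{"delta_pos": [12,0,12],"turn": 0,"claw": 0},{"delta_pos": [12,0,13],"turn": 0,"claw": 0},{"delta_pos": [12,0,12],"turn": 0,"claw": 0},{"delta_pos": [13,0,13],"turn": 0,"claw": 0},{"delta_pos": [12,0,12],"turn": 0,"claw": 0},{"delta_pos": [13,0,13],"turn": 0,"claw": 0},{"delta_pos": [10,0,10],"turn": 0,"claw": 0},{"delta_pos": [2,0,2],"turn": 0,"claw": 0},{"delta_pos": [2,0,2],"turn": 0,"claw": 0},{"delta_pos": [2,0,2],"turn": 0,"claw": 0}]'

```text
time_s: 36.92
tcp_pos: [0.4276, 0.3135, 0.0324]
ee_rot: [[-0.391, -0.833, 0.391], [-0.583, 0.553, 0.596], [-0.713, 0.005, -0.702]]
wrist_force: [0.2, 0.0, -1.4]
gripper_width: 0.336
gripper_force: 30.0
```

```bash
python3 t30.py | head -5; python3 - <<'E'
from h import *
c=cap("scene"); P=cloud(c); C=c["color"]; save("place.png",cv2.resize(C[200:400,200:440],(600,500)))
H=cv2.cvtColor(C,cv2.COLOR_RGB2HSV).astype(int)
m=((H[...,0]<8)|(H[...,0]>172))&(H[...,1]>140)&(H[...,2]>90)&(abs(P[...,0]-.42)<.05)&(abs(P[...,1]-.3)<.05)
print(m.sum(),P[m].max(0),np.median(P[m],0)) if m.any() else 0
E
```

```text
36.925 J [ 19.7  22.5 -31.8 -97.  -25.6  35.2] p [0.4276 0.3135 0.0324] R [[-0.391, -0.833, 0.391], [-0.583, 0.553, 0.596], [-0.713, 0.005, -0.702]] F [ 0.2  0.  -1.4] 0.33597605305757733 29.995728079229593
al 45.4 az 56.7
turn 0.0 residual deg 0.13560254475699832
place tcp [0.4266792  0.31216144 0.02562086]
[0.427 0.312 0.036] -> [0.4267 0.3121 0.0351] al 45.4 az 56.7 yz 0.005 [ 21.  22. -32. -96. -25.  34.]
2 [0.42147069 0.30247156 0.09127731] [0.42046955 0.30158539 0.09084535]
```

View pics/place.png

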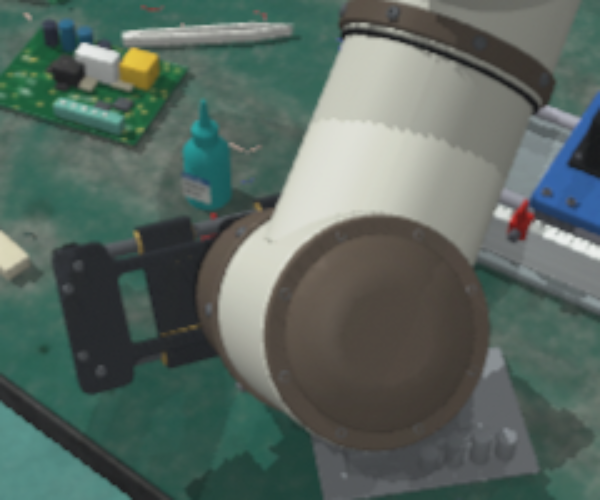

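The gripper hides the bottle, but the cap tip shows at (213,215) and measures 91 mm. That puts the base about 6 mm up, so I'll lower gently.

Call:
drive_tool --moves '[{"delta_pos": [1.5,0,1.5],"turn": 0,"claw": 0},{"delta_pos": [1.5,0,1.5],"turn": 0,"claw": 0},{"delta_pos": [1,0,1],"turn": 0,"claw": 0},{"delta_pos": [0.5,0,0.5],"turn": 0,"claw": 0},{"delta_pos": [0,0,0],"turn": 0,"claw": 0}]'

```text
time_s: 37.6
tcp_pos: [0.4277, 0.3132, 0.0261]
ee_rot: [[-0.392, -0.833, 0.391], [-0.581, 0.554, 0.596], [-0.713, 0.006, -0.701]]
wrist_force: [-1.5, -2.0, 4.4]
gripper_width: 0.331
gripper_force: 30.0
```

Call:
drive_tool --moves '[{"delta_pos": [0,0,0],"turn": 0,"claw": 1},{"delta_pos": [0,0,0],"turn": 0,"claw": 1},{"delta_pos": [0,0,0],"turn": 0,"claw": 1},{"delta_pos": [0,0,0],"turn": 0,"claw": 1},{"delta_pos": [0,0,0],"turn": 0,"claw": 1},{"delta_pos": [0,0,0],"turn": 0,"claw": 1},{"delta_pos": [0,0,-20],"turn": 0,"claw": 1},{"delta_pos": [0,0,-30],"turn": 0,"claw": 1},{"delta_pos": [0,0,-30],"turn": 0,"claw": 1},{"delta_pos": [0,0,-30],"turn": 0,"claw": 1}]'

```text
time_s: 38.85
tcp_pos: [0.3842, 0.2469, 0.1033]
ee_rot: [[-0.393, -0.832, 0.391], [-0.582, 0.554, 0.595], [-0.712, 0.007, -0.702]]
wrist_force: [-0.6, -0.3, -0.6]
gripper_width: 1.001
gripper_force: 0.0
```

```bash
cat > t31.py <<'E'
from goto import *
from rb import rbeam
import fsim
c=cap("scene"); P=cloud(c); C=c["color"]
H=cv2.cvtColor(C,cv2.COLOR_RGB2HSV).astype(int)
m=((H[...,0]<8)|(H[...,0]>172))&(H[...,1]>140)&(H[...,2]>90)&(abs(P[...,0]-.42)<.05)&(abs(P[...,1]-.3)<.05)
print("cap",m.sum(),P[m].max(0).round(4),np.median(P[m],0).round(4)) if m.any() else print("no cap")
q,x,R=state()
E
python3 t31.py
python3 - <<'E'
import sys; sys.path.insert(0,'.')
from rb import *; import ik
# which orientations would the grip accept: holder y axis (.991,.135); check tool alpha for az 57 current
D=json.load(open('log.json')); q=np.array(D[-1][0]); R=fkj(q)[1]; z=R[:,2]
hy=np.array([.991,.135,0]); hx=np.array([.135,-.991,0])
print("angle of closing axis off holder y:",np.degrees(np.arcsin(z@hy)),"off x",np.degrees(np.arcsin(abs(z@hx))))
E
```

```text
cap 26 [0.4213 0.3061 0.0863] [0.4184 0.2995 0.0746]
38.9 J [ 22.2   6.7 -36.5 -75.1 -24.6   9.1] p [0.3836 0.2459 0.1057] R [[-0.389, -0.833, 0.393], [-0.582, 0.553, 0.596], [-0.714, 0.003, -0.7]] F [-1.2 -1.6  1.9] 0.9967695890565245 0.0
al 45.5 az 56.6
angle of closing axis off holder y: 28.05332390677054 off x 32.48808441932227
```

```bash
cat > t32.py <<'E'
from goto import *
from rb import rbeam
import fsim
fsim._ok=lambda x,el,wr: x[2]>.30 and wr[2]>.3 and -.15<x[0]<.62 and np.hypot(*x[:2])<.70 and x[2]<1.1 and x[1]<.62 and x[1]>-.3
q,x,R=state()
hy=np.array([.991,.135,0]); hx=np.array([.135,-.991,0])
def cost(R,x,v):
    z=R[:,2]; a=abs(np.degrees(np.arcsin(z@hx))); b=abs(np.degrees(np.arcsin(z@hy))); al=np.degrees(np.arccos(-z[2]))
    # finger plane tilt: mode X needs z.hx~0; mode Y needs z.hy~0
    return min(a+max(0,al-40),b+max(0,al-38))+.1*max(0,abs(v[0]-60)-60)
v=rows(q,[[.36,.22,.42]],0,[8])
for seg,rm in((5,.2),(4,.2)):
  b=rbeam(v,cost,7,seg=seg,width=40,stop=3,rmin=rm)
  w=v
  for d in b[2]:
    for _ in range(seg): w=row2(w,d,0)
    X,RR=fkj(w)[:2];z=RR[:,2]; print("  ",d,X.round(3),"al %.0f az %.0f hx %.0f hy %.0f"%(np.degrees(np.arccos(-z[2])),np.degrees(np.arctan2(z[1],z[0])),np.degrees(np.arcsin(z@hx)),np.degrees(np.arcsin(z@hy))),w.round(0))
E
python3 t32.py
```

```text
38.9 J [ 22.2   6.7 -36.5 -75.1 -24.6   9.1] p [0.3836 0.2459 0.1057] R [[-0.389, -0.833, 0.393], [-0.582, 0.553, 0.596], [-0.714, 0.003, -0.7]] F [-1.2 -1.6  1.9] 0.9967695890565245 0.0
al 45.5 az 56.6
[0.36 0.22 0.42] -> [0.3599 0.2196 0.4203] al 44.8 az 57.1 yz 0.006 [ 49. -24. -26.  -8. -44. -79.]
[(-25, 1, -30, 0.0), (-26, 1, -31, 0.0), (-27, 1, -33, 0.0), (-29, 1, -35, 0.0), (-31, 2, -37, 0.0), (-31, 1, -37, 0.0), (-31, 2, -36, 0.0), (-31, 1, -37, 0.0)]
2.57 [[0, 0, -60], [-35, 35, 35], [35, 35, 35], [35, 35, -35], [35, -35, -35], [35, 35, 35]] [0.039 0.229 0.34 ] [-0.03   0.232 -0.972] [145.0, -41.0, -38.0, 10.0, -84.0, -177.0]
   [0, 0, -60] [0.258 0.059 0.608] al 44 az 57 hx -32 hy 27 [  6. -28.   6. -33. -92. -51.]
   [-35, 35, 35] [0.234 0.104 0.561] al 32 az 60 hx -25 hy 19 [  76.  -39.  -10.    8.  -88. -111.]
   [35, 35, 35] [0.186 0.195 0.339] al 29 az 71 hx -25 hy 13 [ 119.  -50.  -47.   22.  -75. -157.]
   [35, 35, -35] [0.09  0.244 0.451] al 22 az 82 hx -21 hy 6 [ 147.  -43.  -28.   20.  -95. -177.]
   [35, -35, -35] [0.176 0.031 0.518] al 20 az 87 hx -19 hy 4 [  98
[... 303 characters left out ...]
 -99.0, -145.0]
   [42, 0, -42] [0.26  0.056 0.413] al 43 az 57 hx -31 hy 27 [  7. -32. -21. -33. -73. -40.]
   [-35, 35, 35] [0.23  0.078 0.371] al 30 az 59 hx -23 hy 18 [  63.  -45.  -35.    2.  -69. -100.]
   [0, 60, 0] [0.192 0.187 0.379] al 27 az 66 hx -23 hy 14 [ 119.  -49.  -40.   21.  -82. -155.]
   [42, 42, 0] [0.069 0.272 0.33 ] al 21 az 72 hx -19 hy 9 [ 140.  -38.  -44.   20.  -76. -177.]
   [42, 42, 0] [-0.069  0.328  0.312] al 15 az 84 hx -14 hy 3 [ 143.  -21.  -37.   14.  -67. -177.]
   [42, 0, -42] [-0.077  0.26   0.453] al 9 az 102 hx -9 hy -1 [ 153.  -27.  -17.    7.  -94. -177.]
   [0, -60, 0] [0.096 0.183 0.433] al 9 az 102 hx -9 hy -1 [ 119.  -37.  -21.    3.  -97. -144.]
```

Call:
drive_tool --moves '[{"delta_pos": [-25,1,-30],"turn": 0,"claw": 1},{"delta_pos": [-26,1,-31],"turn": 0,"claw": 1},{"delta_pos": [-27,1,-33],"turn": 0,"claw": 1},{"delta_pos": [-29,1,-35],"turn": 0,"claw": 1},{"delta_pos": [-31,2,-37],"turn": 0,"claw": 1},{"delta_pos": [-31,1,-37],"turn": 0,"claw": 1},{"delta_pos": [-31,2,-36],"turn": 0,"claw": 1},{"delta_pos": [-31,1,-37],"turn": 0,"claw": 1},{"delta_pos": [42,0,-42],"turn": 0,"claw": 1},{"delta_pos": [42,0,-42],"turn": 0,"claw": 1},{"delta_pos": [42,0,-42],"turn": 0,"claw": 1},{"delta_pos": [42,0,-42],"turn": 0,"claw": 1}]'

```text
time_s: 40.4
tcp_pos: [0.2591, 0.0604, 0.409]
ee_rot: [[-0.42, -0.828, 0.372], [-0.601, 0.561, 0.57], [-0.681, 0.016, -0.733]]
wrist_force: [0.7, -0.9, 0.2]
gripper_width: 1.0
gripper_force: 0.0
```

```bash
sed -i 's/^v=rows.*/v=q/' t32.py; python3 t32.py
```

```text
40.4 J [  8.9 -32.6 -21.6 -32.1 -72.1 -41.3] p [0.2591 0.0604 0.409 ] R [[-0.42, -0.828, 0.372], [-0.601, 0.561, 0.57], [-0.681, 0.016, -0.733]] F [ 0.7 -0.9  0.2] 0.9997383207950808 0.0
al 42.9 az 56.9
2.29 [[-42, 42, 0], [42, -42, 0], [42, -42, 0], [0, -42, 42], [42, 0, 42]] [ 0.202 -0.217  0.336] [ 0.317  0.012 -0.948] [78.0, -69.0, -38.0, 20.0, -115.0, -106.0]
   [-42, 42, 0] [0.231 0.108 0.42 ] al 31 az 61 hx -24 hy 18 [  79.  -46.  -32.   10.  -74. -113.]
   [42, -42, 0] [ 0.237 -0.084  0.365] al 29 az 54 hx -20 hy 19 [  90.  -69.  -35.   16. -100. -118.]
   [42, -42, 0] [ 0.215 -0.218  0.426] al 23 az 39 hx -12 hy 20 [  84.  -69.  -22.   19. -120. -108.]
   [0, -42, 42] [ 0.345 -0.192  0.443] al 20 az 22 hx -5 hy 19 [ 113.  -69.  -20.   29. -136. -128.]
   [42, 0, 42] [ 0.199 -0.21   0.323] al 19 az 3 hx 2 hy 19 [  76.  -69.  -40.   20. -112. -105.]
2.78 [[-42, 42, 0], [-42, 42, 0], [42, 0, -42], [35, 35, 35], [35, 35, -35]] [0.137 0.15  0.462] [-0.053  0.35  -0.935] [107.0, -43.0, -20.0, 3.0, -93.0, -137.0]
   [-42, 42, 0] [0.233 0.089 0.413] al 32 az 60 hx -25 hy 19 [ 65. -44. -31.   3. -71. -99.]
   [-42, 42, 0] [0.2   0.234 0.473] al 30 az 61 hx -24 hy 17 [ 106.  -38.  -28.   21.  -78. -140.]
   [42, 0, -42] [0.209 0.118 0.523] al 27 az 68 hx -23 hy 13 [  92.  -42.  -15.   11.  -92. -122.]
   [35, 35, 35] [0.169 0.173 0.353] al 24 az 80 hx -23 hy 7 [ 112.  -48.  -40.   13.  -78. -144.]
   [35, 35, -35] [0.14  0.112 0.459] al 22 az 99 hx -22 hy -1 [  87.  -43.  -18.   -5.  -93. -119.]
```

Call:
drive_tool --moves '[{"delta_pos": [-42,42,0],"turn": 0,"claw": 1},{"delta_pos": [-42,42,0],"turn": 0,"claw": 1},{"delta_pos": [-42,42,0],"turn": 0,"claw": 1},{"delta_pos": [-42,42,0],"turn": 0,"claw": 1},{"delta_pos": [-42,42,0],"turn": 0,"claw": 1},{"delta_pos": [-42,42,0],"turn": 0,"claw": 1},{"delta_pos": [-42,42,0],"turn": 0,"claw": 1},{"delta_pos": [-42,42,0],"turn": 0,"claw": 1},{"delta_pos": [42,0,-42],"turn": 0,"claw": 1},{"delta_pos": [42,0,-42],"turn": 0,"claw": 1},{"delta_pos": [42,0,-42],"turn": 0,"claw": 1},{"delta_pos": [42,0,-42],"turn": 0,"claw": 1}]'

```text
time_s: 41.9
tcp_pos: [0.2465, 0.2014, 0.5282]
ee_rot: [[-0.581, -0.764, 0.28], [-0.465, 0.594, 0.657], [-0.668, 0.251, -0.7]]
wrist_force: [-0.6, -0.3, 0.2]
gripper_width: 0.998
gripper_force: 0.0
```

```bash
python3 t32.py; date
```

```text
41.9 J [  78.8  -40.1  -22.9    9.5  -62.6 -123.4] p [0.2465 0.2014 0.5282] R [[-0.581, -0.764, 0.28], [-0.465, 0.594, 0.657], [-0.668, 0.251, -0.7]] F [-0.6 -0.3  0.2] 0.9981064564392023 0.0
al 45.6 az 66.9
2.46 [[42, 42, 0], [42, 42, 0], [42, 0, -42], [35, -35, -35]] [0.13  0.169 0.586] [-0.058  0.362 -0.93 ] [112.0, -37.0, -1.0, 5.0, -105.0, -138.0]
   [42, 42, 0] [0.142 0.29  0.462] al 40 az 71 hx -35 hy 16 [ 133.  -44.  -38.   35.  -77. -177.]
   [42, 42, 0] [0.002 0.39  0.43 ] al 33 az 81 hx -32 hy 9 [ 134.  -26.  -34.   29.  -64. -177.]
   [42, 0, -42] [0.007 0.294 0.54 ] al 26 az 92 hx -26 hy 3 [ 153.  -35.  -16.   23.  -94. -177.]
   [35, -35, -35] [0.133 0.165 0.583] al 22 az 99 hx -22 hy -0 [ 110.  -37.   -1.    4. -104. -137.]
1.73 [[42, 42, 0], [42, 42, 0], [42, 42, 0], [60, 0, 0], [0, -60, 0]] [0.102 0.264 0.312] [-0.069  0.378 -0.923] [106.0, -34.0, -39.0, 2.0, -62.0, -132.0]
   [42, 42, 0] [0.172 0.264 0.476] al 40 az 70 hx -35 hy 17 [ 135.  -48.  -37.   36.  -82. -176.]
   [42, 42, 0] [0.061 0.356 0.437] al 36 az 77 hx -33 hy 12 [ 132.  -33.  -37.   32.  -66. -177.]
   [42, 42, 0] [-0.065  0.414  0.426] al 30 az 86 hx -29 hy 6 [ 138.  -20.  -29.   26.  -64. -177.]
   [60, 0, 0] [-0.082  0.341  0.359] al 23 az 100 hx -23 hy -1 [ 146.  -26.  -37.   19.  -64. -177.]
   [0, -60, 0] [0.104 0.264 0.311] al 23 az 100 hx -23 hy -1 [ 105.  -34.  -39.    2.  -61. -131.]
Thu Dec  3 07:49:49 UTC 2026
```

Call:
drive_tool --moves '[{"delta_pos": [42,42,0],"turn": 0,"claw": 1},{"delta_pos": [42,42,0],"turn": 0,"claw": 1},{"delta_pos": [42,42,0],"turn": 0,"claw": 1},{"delta_pos": [42,42,0],"turn": 0,"claw": 1},{"delta_pos": [42,42,0],"turn": 0,"claw": 1},{"delta_pos": [42,42,0],"turn": 0,"claw": 1},{"delta_pos": [42,42,0],"turn": 0,"claw": 1},{"delta_pos": [42,42,0],"turn": 0,"claw": 1}]'

```text
time_s: 42.9
tcp_pos: [0.1195, 0.3754, 0.4623]
ee_rot: [[-0.595, -0.781, 0.189], [-0.438, 0.513, 0.738], [-0.674, 0.357, -0.647]]
wrist_force: [-0.2, 0.1, 0.3]
gripper_width: 1.003
gripper_force: 0.0
```

```bash
python3 t32.py
```

```text
42.9 J [ 115.3  -35.1  -44.2   41.7  -47.  -177.4] p [0.1195 0.3754 0.4623] R [[-0.595, -0.781, 0.189], [-0.438, 0.513, 0.738], [-0.674, 0.357, -0.647]] F [-0.2  0.1  0.3] 1.0032375188098235 0.0
al 49.6 az 75.6
1.02 [[42, 42, 0], [42, 0, -42], [0, -42, 42]] [0.142 0.357 0.328] [-0.088  0.571 -0.816] [86.0, -23.0, -33.0, -10.0, -45.0, -107.0]
   [42, 42, 0] [-0.008  0.437  0.452] al 43 az 88 hx -42 hy 7 [ 128.  -25.  -37.   35.  -50. -177.]
   [42, 0, -42] [0.018 0.316 0.52 ] al 37 az 98 hx -37 hy -0 [ 152.  -41.  -27.   30.  -81. -177.]
   [0, -42, 42] [0.144 0.357 0.328] al 35 az 99 hx -35 hy -0 [  86.  -23.  -33.  -10.  -45. -107.]
1.09 [[42, 42, 0], [60, 0, 0], [35, -35, -35]] [0.121 0.227 0.327] [-0.092  0.574 -0.813] [116.0, -51.0, -47.0, 11.0, -60.0, -146.0]
   [42, 42, 0] [0.021 0.427 0.452] al 44 az 85 hx -43 hy 9 [ 125.  -27.  -39.   37.  -48. -177.]
   [60, 0, 0] [0.017 0.354 0.344] al 39 az 96 hx -39 hy 1 [ 132.  -36.  -52.   32.  -45. -177.]
   [35, -35, -35] [0.121 0.227 0.325] al 35 az 99 hx -35 hy -1 [ 115.  -50.  -47.   11.  -60. -145.]
```

Call:
drive_tool --moves '[{"delta_pos": [42,42,0],"turn": 0,"claw": 1},{"delta_pos": [42,42,0],"turn": 0,"claw": 1},{"delta_pos": [42,42,0],"turn": 0,"claw": 1},{"delta_pos": [42,42,0],"turn": 0,"claw": 1},{"delta_pos": [42,42,0],"turn": 0,"claw": 1},{"delta_pos": [42,0,-42],"turn": 0,"claw": 1},{"delta_pos": [42,0,-42],"turn": 0,"claw": 1},{"delta_pos": [42,0,-42],"turn": 0,"claw": 1},{"delta_pos": [42,0,-42],"turn": 0,"claw": 1},{"delta_pos": [42,0,-42],"turn": 0,"claw": 1}]'

```text
time_s: 44.15
tcp_pos: [0.0217, 0.3171, 0.5205]
ee_rot: [[-0.469, -0.88, -0.075], [-0.725, 0.335, 0.602], [-0.505, 0.337, -0.795]]
wrist_force: [0.4, -0.1, 0.1]
gripper_width: 0.999
gripper_force: 0.0
```

```bash
sed -i 's/al-38/al-30/' t32.py; python3 t32.py
```

```text
44.15 J [ 152.   -40.8  -27.4   30.2  -81.1 -177.4] p [0.0217 0.3171 0.5205] R [[-0.469, -0.88, -0.075], [-0.725, 0.335, 0.602], [-0.505, 0.337, -0.795]] F [ 0.4 -0.1  0.1] 0.998530222639161 0.0
al 37.3 az 97.1
2.36 [[0, -60, 0]] [0.153 0.257 0.458] [-0.065  0.522 -0.851] [82.0, -32.0, -18.0, -8.0, -73.0, -108.0]
   [0, -60, 0] [0.153 0.257 0.458] al 32 az 97 hx -32 hy 0 [  82.  -32.  -18.   -8.  -73. -108.]
0.73 [[0, -60, 0], [35, -35, -35]] [0.176 0.126 0.47 ] [-0.061  0.497 -0.866] [40.0, -30.0, -10.0, -25.0, -93.0, -72.0]
   [0, -60, 0] [0.129 0.268 0.468] al 33 az 97 hx -33 hy 0 [  96.  -35.  -21.   -1.  -71. -122.]
   [35, -35, -35] [0.177 0.126 0.47 ] al 30 az 97 hx -30 hy 0 [ 40. -30. -10. -25. -93. -72.]
```

Call:
drive_tool --moves '[{"delta_pos": [0,-60,0],"turn": 0,"claw": 1},{"delta_pos": [0,-60,0],"turn": 0,"claw": 1},{"delta_pos": [0,-60,0],"turn": 0,"claw": 1},{"delta_pos": [0,-60,0],"turn": 0,"claw": 1},{"delta_pos": [0,-60,0],"turn": 0,"claw": 1}]'

```text
time_s: 44.78
tcp_pos: [0.1546, 0.2567, 0.4587]
ee_rot: [[-0.456, -0.888, -0.064], [-0.772, 0.359, 0.524], [-0.442, 0.288, -0.849]]
wrist_force: [-0.0, 0.1, 0.2]
gripper_width: 1.004
gripper_force: 0.0
```

```bash
cat > t33.py <<'E'
from goto import *
q,x,R=state(); z=R[:,2]
G=np.array([.632,.169,.086]); g=G+.019*z
for t in turn_h(R,[.991,.135,0]):
    print("turn",t); n=max(4,int(np.ceil(abs(t)/.18)))
    v=rows(q,[[.35,.15,.45],[.58,.13,.33],g-.12*z],t,[max(n,8),7,6])
    print("y",fkj(v)[1][:,1].round(3))
E
python3 t33.py
```

```text
44.775 J [  81.5  -31.4  -17.8   -8.5  -72.9 -107.4] p [0.1546 0.2567 0.4587] R [[-0.456, -0.888, -0.064], [-0.772, 0.359, 0.524], [-0.442, 0.288, -0.849]] F [-0.   0.1  0.2] 1.0041901755042113 0.0
al 31.9 az 96.9
turn 2.5518769920331006
[0.35 0.15 0.45] -> [0.3598 0.1032 0.4204] al 36.4 az 97.8 yz 0.060 [   8.   -6.   -1.  -37.  -94. -177.]
[0.58 0.13 0.33] -> [0.5802 0.13   0.3296] al 36.4 az 97.8 yz 0.060 [   8.   18.   15.  -36.  -87. -172.]
[0.638 0.116 0.172] -> [0.6382 0.1163 0.172 ] al 36.4 az 97.8 yz 0.060 [   6.   30.   12.  -38.  -76. -161.]
[(0, -14, -4, np.float64(0.17)), (-3, -14, -4, np.float64(0.17)), (-5, -13, -4, np.float64(0.17)), (-7, -12, -4, np.float64(0.17)), (-9, -11, -4, np.float64(0.17)), (-11, -9, -4, np.float64(0.17)), (-12, -7, -4, np.float64(0.17)), (-13, -5, -4, np.float64(0.17)), (-14, -3, -4, np.float64(0.17)), (-15, -1, -4, np.float64(0.17)), (-14, 2, -4, np.float64(0.17)), (-14, 4, -4, np.float64(0.17)), (-13, 7, -4, np.float64(0.17)), (-7, 9, -4, np.float64(0.17)), (27, 11, -1, np.float64(0.17)), (-11, 31, 10, 0), (-11, 31, 10, 0), (-11, 31, 10, 0)
[... 357 characters left out ...]
3 0.3298] al 31.8 az 96.9 yz -0.005 [ 10.  17.  14. -32. -85.  -1.]
[0.638 0.116 0.172] -> [0.638  0.1157 0.1717] al 31.8 az 96.9 yz -0.005 [  8.  29.  10. -33. -73.  10.]
[(0, -27, -8, np.float64(-0.074)), (2, -27, -8, np.float64(-0.074)), (3, -27, -8, np.float64(-0.074)), (5, -26, -7, np.float64(-0.074)), (8, -26, -8, np.float64(-0.074)), (9, -25, -7, np.float64(-0.074)), (11, -25, -8, np.float64(-0.074)), (13, -24, -7, np.float64(-0.074)), (15, -32, 11, 0), (15, -32, 11, 0), (15, -32, 11, 0), (15, -32, 11, 0), (15, -32, 11, 0), (16, -33, 11, 0), (15, -32, 11, 0), (17, -9, 21, 0), (17, -9, 20, 0), (17, -9, 21, 0), (17, -9, 20, 0), (17, -10, 21, 0), (17, -9, 20, 0)]
y [-0.992 -0.128 -0.005]
```

Call:
drive_tool --moves '[{"delta_pos": [0,-27,-8],"turn": -0.074,"claw": 1},{"delta_pos": [2,-27,-8],"turn": -0.074,"claw": 1},{"delta_pos": [3,-27,-8],"turn": -0.074,"claw": 1},{"delta_pos": [5,-26,-7],"turn": -0.074,"claw": 1},{"delta_pos": [8,-26,-8],"turn": -0.074,"claw": 1},{"delta_pos": [9,-25,-7],"turn": -0.074,"claw": 1},{"delta_pos": [11,-25,-8],"turn": -0.074,"claw": 1},{"delta_pos": [13,-24,-7],"turn": -0.074,"claw": 1},{"delta_pos": [15,-32,11],"turn": 0,"claw": 1},{"delta_pos": [15,-32,11],"turn": 0,"claw": 1},{"delta_pos": [15,-32,11],"turn": 0,"claw": 1},{"delta_pos": [15,-32,11],"turn": 0,"claw": 1}]'

```text
time_s: 46.28
tcp_pos: [0.4814, 0.1392, 0.38]
ee_rot: [[0.11, -0.992, -0.063], [-0.844, -0.127, 0.522], [-0.525, -0.004, -0.851]]
wrist_force: [0.3, 0.2, 1.8]
gripper_width: 0.999
gripper_force: 0.0
```

Call:
drive_tool --moves '[{"delta_pos": [15,-32,11],"turn": 0,"claw": 1},{"delta_pos": [16,-33,11],"turn": 0,"claw": 1},{"delta_pos": [15,-32,11],"turn": 0,"claw": 1},{"delta_pos": [17,-9,21],"turn": 0,"claw": 1},{"delta_pos": [17,-9,20],"turn": 0,"claw": 1},{"delta_pos": [17,-9,21],"turn": 0,"claw": 1},{"delta_pos": [17,-9,20],"turn": 0,"claw": 1},{"delta_pos": [17,-10,21],"turn": 0,"claw": 1},{"delta_pos": [17,-9,20],"turn": 0,"claw": 1}]'

```text
time_s: 47.4
tcp_pos: [0.6377, 0.114, 0.1694]
ee_rot: [[0.11, -0.992, -0.062], [-0.844, -0.126, 0.521], [-0.525, -0.004, -0.851]]
wrist_force: [0.2, -0.5, 0.7]
gripper_width: 0.999
gripper_force: 0.0
```

```bash
python3 - <<'E'
from goto import *
q,x,R=state(); z=R[:,2]; G=np.array([.632,.169,.086]); g=G+.019*z
print("to go tool mm",(R.T@(g-x)*1000).round(1), turn_h(R,[.991,.135,0]))
w=cap("wrist"); P=cloud(w); v=cv2.cvtColor(w["color"],cv2.COLOR_RGB2HSV)[...,2]
m=(v<60)&(abs(P[...,2]-.096)<.006)&(abs(P[...,0]-.632)<.05)&(abs(P[...,1]-.17)<.04)
if m.sum()>10: print("grip top",m.sum(),cv2.minAreaRect(P[m][:,:2].astype(np.float32)),np.median(P[m],0))
save("jaw.png",w["color"])
E
```

```text
47.4 J [  7.7  29.3   9.8 -33.3 -73.1  10.2] p [0.6377 0.114  0.1694] R [[0.11, -0.992, -0.062], [-0.844, -0.126, 0.521], [-0.525, -0.004, -0.851]] F [ 0.2 -0.5  0.7] 0.9985816433216934 0.0
al 31.7 az 96.8
to go tool mm [ -4.4  -1.2 119.8] [np.float64(3.136185742253838), np.float64(-0.005406911335954882)]
grip top 775 ((0.6337555050849915, 0.16768290102481842), (0.03654933720827103, 0.011965134181082249), 9.66545581817627) [0.63397417 0.16565248 0.09514903]
```

View pics/jaw.png

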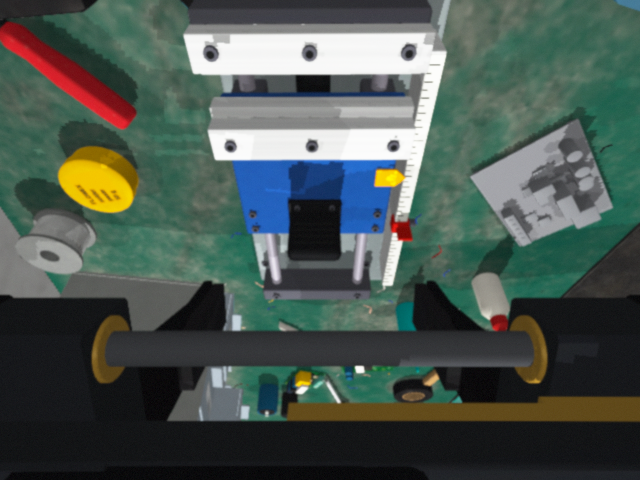

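The wrist view shows the black grip at (315,230), centred between the open fingers, with the pointer at (390,178) and the marker at (400,228). The bottle stands at (490,300). I'll go in and close on the grip's 38 mm width.

Call:
drive_tool --moves '[{"delta_pos": [-1,0,20],"turn": 0,"claw": 0.85},{"delta_pos": [-1,-1,20],"turn": 0,"claw": 0.85},{"delta_pos": [-1,0,20],"turn": 0,"claw": 0.85},{"delta_pos": [-1,-1,20],"turn": 0,"claw": 0.85},{"delta_pos": [0,0,20],"turn": 0,"claw": 0.85},{"delta_pos": [0,0,20],"turn": 0,"claw": 0.85},{"delta_pos": [0,0,0],"turn": 0,"claw": 0},{"delta_pos": [0,0,0],"turn": 0,"claw": 0},{"delta_pos": [0,0,0],"turn": 0,"claw": 0},{"delta_pos": [0,0,0],"turn": 0,"claw": 0},{"delta_pos": [0,0,0],"turn": 0,"claw": 0},{"delta_pos": [0,0,0],"turn": 0,"claw": 0}]'

```text
time_s: 48.95
tcp_pos: [0.6334, 0.1802, 0.0718]
ee_rot: [[0.11, -0.992, -0.057], [-0.844, -0.124, 0.521], [-0.524, -0.009, -0.851]]
wrist_force: [5.0, -0.3, -0.8]
gripper_width: 0.436
gripper_force: 30.0
```

```bash
cat > t34.py <<'E'
from goto import *
q,x,R=state()
h=np.array([.135,-.991,0]); h/=np.linalg.norm(h); print("pull dir in tool per mm:",(R.T@(-h)).round(3))
for n in("top","scene","wrist"):
    c=cap(n); P=cloud(c); H=cv2.cvtColor(c["color"],cv2.COLOR_RGB2HSV).astype(int); hh,s,v=H[...,0],H[...,1],H[...,2]
    reg=(P[...,0]>.53)&(P[...,0]<.61)&(P[...,1]>.09)&(P[...,1]<.23)
    red=((hh<8)|(hh>172))&(s>130)&(v>70)&reg&(P[...,2]>.035)&(P[...,2]<.07); yel=(hh>18)&(hh<34)&(s>130)&(v>100)&reg&(P[...,2]>.045)&(P[...,2]<.065)
    if red.sum()<8 or yel.sum()<8: print(n,"few",red.sum(),yel.sum()); continue
    fin=red&(P[...,2]>.054)
    a=(P[red]@h); f=(P[fin]@h) if fin.any() else a; b=P[yel]@h; yh=P[yel]@np.array([.991,.135,0]); tip=P[yel][yh<np.percentile(yh,20)]@h
    print(n,red.sum(),fin.sum(),yel.sum(),"mark mid %.4f fin %.4f"%((a.min()+a.max())/2,np.median(f)),"ptr mid %.4f tip %.4f"%((b.min()+b.max())/2,np.median(tip)),"=> ptr-fin mm %.1f (tip) %.1f (mid)"%((np.median(tip)-np.median(f))*1e3,((b.min()+b.max())/2-np.median(f))*1e3))
E
python3 t34.py
```

```text
48.95 J [ 13.2  34.6   4.6 -36.4 -61.3  12.4] p [0.6334 0.1802 0.0718] R [[0.11, -0.992, -0.057], [-0.844, -0.124, 0.521], [-0.524, -0.009, -0.851]] F [ 5.  -0.3 -0.8] 0.43644422268008554 30.014766079257242
al 31.6 az 96.3
pull dir in tool per mm: [-0.851  0.011  0.524]
top 44 16 11 mark mid -0.1049 fin -0.1050 ptr mid -0.0419 tip -0.0413 => ptr-fin mm 63.7 (tip) 63.2 (mid)
scene 71 18 85 mark mid -0.1030 fin -0.1024 ptr mid -0.0452 tip -0.0450 => ptr-fin mm 57.4 (tip) 57.2 (mid)
wrist 912 286 1254 mark mid -0.1052 fin -0.1029 ptr mid -0.0475 tip -0.0461 => ptr-fin mm 56.8 (tip) 55.4 (mid)
```

Call:
drive_tool --moves '[{"delta_pos": [-5.1,0.1,3.1],"turn": 0,"claw": 0},{"delta_pos": [-5.1,0.1,3.1],"turn": 0,"claw": 0},{"delta_pos": [-5.1,0.1,3.2],"turn": 0,"claw": 0},{"delta_pos": [-5.1,0.1,3.1],"turn": 0,"claw": 0},{"delta_pos": [-5.1,0,3.2],"turn": 0,"claw": 0},{"delta_pos": [-5.1,0.1,3.1],"turn": 0,"claw": 0},{"delta_pos": [-5.1,0,3.2],"turn": 0,"claw": 0},{"delta_pos": [-5.1,0.1,3.1],"turn": 0,"claw": 0},{"delta_pos": [-5.1,0,3.2],"turn": 0,"claw": 0},{"delta_pos": [0,0,0],"turn": 0,"claw": 0}]'

```text
time_s: 50.35
tcp_pos: [0.6267, 0.2308, 0.0717]
ee_rot: [[0.111, -0.992, -0.056], [-0.846, -0.124, 0.518], [-0.521, -0.01, -0.853]]
wrist_force: [5.4, -7.0, 0.6]
gripper_width: 0.436
gripper_force: 30.0
```

```bash
python3 t34.py; python3 - <<'E'
from h import *
a=cap("wrist")["color"]; b=cap("scene")["color"]
save("pull.png",np.hstack([cv2.resize(a[140:260,320:480],(400,300)),cv2.resize(b[250:325,365:465],(400,300))]))
E
```

```text
50.35 J [ 17.8  34.3   4.2 -36.7 -58.8   8.7] p [0.6267 0.2308 0.0717] R [[0.111, -0.992, -0.056], [-0.846, -0.124, 0.518], [-0.521, -0.01, -0.853]] F [ 5.4 -7.   0.6] 0.43568206265199233 30.031652201141696
al 31.4 az 96.2
pull dir in tool per mm: [-0.853  0.011  0.521]
top 35 14 9 mark mid -0.1049 fin -0.1047 ptr mid -0.0996 tip -0.1006 => ptr-fin mm 4.1 (tip) 5.1 (mid)
scene 73 20 80 mark mid -0.1032 fin -0.1022 ptr mid -0.0960 tip -0.0953 => ptr-fin mm 6.9 (tip) 6.2 (mid)
wrist 1185 484 1279 mark mid -0.1038 fin -0.1031 ptr mid -0.0985 tip -0.0972 => ptr-fin mm 5.9 (tip) 4.6 (mid)
```

View pics/pull.png

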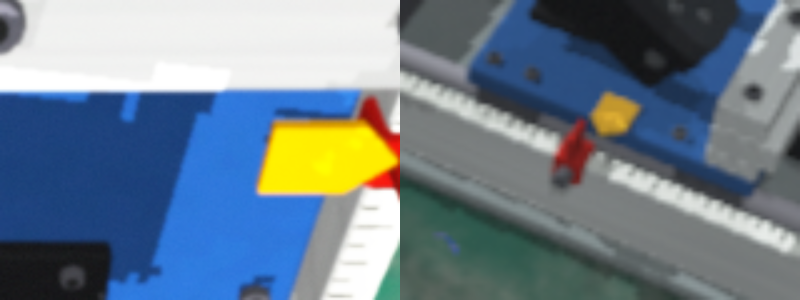

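The wrist crop shows the yellow tip (398,160) just short of the red fin, and the scene crop agrees. About 5.5 mm is left.

Call:
drive_tool --moves '[{"delta_pos": [-1.6,0,1],"turn": 0,"claw": 0},{"delta_pos": [-1.6,0,1],"turn": 0,"claw": 0},{"delta_pos": [-1.5,0,0.9],"turn": 0,"claw": 0},{"delta_pos": [0,0,0],"turn": 0,"claw": 0}]'

```text
time_s: 51.1
tcp_pos: [0.626, 0.2357, 0.0717]
ee_rot: [[0.11, -0.992, -0.056], [-0.846, -0.124, 0.518], [-0.521, -0.009, -0.854]]
wrist_force: [5.7, -7.6, 1.0]
gripper_width: 0.431
gripper_force: 30.0
```

```bash
python3 t34.py
```

```text
51.1 J [ 18.2  34.3   4.2 -36.7 -58.5   8.3] p [0.626  0.2357 0.0717] R [[0.11, -0.992, -0.056], [-0.846, -0.124, 0.518], [-0.521, -0.009, -0.854]] F [ 5.7 -7.6  1. ] 0.4306569947705573 30.031289747566916
al 31.4 az 96.2
pull dir in tool per mm: [-0.854  0.011  0.521]
top 32 10 9 mark mid -0.1051 fin -0.1050 ptr mid -0.1062 tip -0.1054 => ptr-fin mm -0.4 (tip) -1.3 (mid)
scene 71 21 77 mark mid -0.1029 fin -0.1023 ptr mid -0.1008 tip -0.1004 => ptr-fin mm 1.8 (tip) 1.5 (mid)
wrist 1372 505 1269 mark mid -0.1037 fin -0.1032 ptr mid -0.1036 tip -0.1022 => ptr-fin mm 1.0 (tip) -0.4 (mid)
```

Call:
drive_tool --moves '[{"delta_pos": [0,0,0],"turn": 0,"claw": 0},{"delta_pos": [0,0,0],"turn": 0,"claw": 0},{"delta_pos": [0,0,0],"turn": 0,"claw": 0},{"delta_pos": [0,0,0],"turn": 0,"claw": 0}]'

```text
time_s: 51.75
tcp_pos: [0.626, 0.2357, 0.0717]
ee_rot: [[0.11, -0.992, -0.056], [-0.846, -0.124, 0.518], [-0.521, -0.009, -0.854]]
wrist_force: [5.0, -7.4, 1.7]
gripper_width: 0.433
gripper_force: 30.0
```

```bash
python3 t34.py | tail -3; python3 t31.py; python3 - <<'E'
from h import *
print(ticket.finish_job())
E
```

```text
top 32 11 9 mark mid -0.1053 fin -0.1049 ptr mid -0.1065 tip -0.1067 => ptr-fin mm -1.9 (tip) -1.7 (mid)
scene 73 21 76 mark mid -0.1030 fin -0.1023 ptr mid -0.1011 tip -0.1012 => ptr-fin mm 1.1 (tip) 1.1 (mid)
wrist 1376 511 1264 mark mid -0.1037 fin -0.1031 ptr mid -0.1036 tip -0.1021 => ptr-fin mm 1.0 (tip) -0.5 (mid)
cap 122 [0.4264 0.3065 0.086 ] [0.4165 0.2982 0.0634]
51.95 J [ 18.2  34.3   4.2 -36.7 -58.5   8.3] p [0.626  0.2357 0.0717] R [[0.11, -0.992, -0.056], [-0.846, -0.124, 0.518], [-0.521, -0.009, -0.854]] F [ 5.  -7.5  0.6] 0.4300171322158448 30.031605207477696
al 31.4 az 96.2
the job is handed in; nothing more can be done
None
```

I handed the job in at 52 s of the 67 s allowed; the hand-in returned no verdict. The bottle was turned to about 135° and stands upright where it was. The jaw is held by its grip, with the pointer about 1 mm (at most 2 mm) from the red marker by the three cameras.

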